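Clamp a lacquer tray with a square key

TASK

Clamp the lacquer tray on the clamp board for painting: take the square-ended key from its wooden stand, push it fully home into the square recess of the slanting steel clamp knob, and turn it clockwise until the jaw holds the tray firmly against the far fence. Then put the key back upright in its stand, all the way down, and let go; keep the tray on its board and do not knock over or shift the jar, the dish or the wooden stick.

Things in the scene. Friction and masses are not known exactly. Their poses are not given: they have to be found in the camera images.
- key: Key upright in the stand at any yaw, 140 g. Origin: tip of its nose; z along it to the handle. From the origin: tapered round nose, 8 to 12 mm across (0-6 mm); square steel tip 12 x 12 (6-18); round shaft 18 across, its flat shoulder at 18 (18-46); flange 30 across (46-50); dark wooden square handle 24 x 24 (50-100). Faces of handle and square tip both face its x and y axes.
- stand: Fixed wooden block 75 x 75 x 52 mm, origin at the centre of its underside, with one round hole, 21 mm across and 48 mm deep, in the centre of its top. The key hangs in it by its flange, which rests on the block's top, nose 6 mm above the table.
- stand_hole (a point): Centre of the mouth of the stand's hole, on the block's top, 52 mm above the table. Stand and jar are one on each side of the clamp board; which side varies.
- collar: Fixed dark steel ring, 49 mm outside, 37 inside, round the flush steel clamp knob (34 across, cannot be gripped), 85 mm above the table at the board's near end. Origin: centre of the mouth of the knob's square recess, level with the faces of ring and knob. z = the knob's axis, out of the recess; it leans 30 degrees from vertical towards -x of clamp, the robot's side.
- knob_recess (a point): Same point as the collar's origin. The knob's recess: 14 x 14 mm, 19.5 deep, sharp edges. The key is home when its shoulder meets the knob (nose 18 mm deep). How the square is turned is not measured: find it by feel. Off by more than about 10 degrees, the nose enters but the square tip stays out, nose about 6 mm deep. The knob turns with 0.2 N m, 0.3 when tight, and stays put.
- clamp: Fixed wooden board 285 x 140 x 15 mm with aluminium knob housing, jaw and far fence. Origin on the table under the recess's mouth, x along the board away from the robot; the board runs from 35 mm behind the origin to 250 mm beyond it. The dark wooden fence is 22 mm high, its face 221 mm from the origin.
- jaw (a joint): Travel of the jaw along the board towards the tray, 0 to 0.0112 m; it starts at 0 to 0.0042. Turning the knob clockwise (looking into the recess) drives it, 7.5 mm per rad. At about 0.0088 m the tray is against the fence; beyond, the springy pad presses on it with 5 N per mm; the stop is at 0.0112 m.
- jaw_face (a point): Middle of the face of the jaw's sprung rubber pad towards the tray (jaw 70 mm wide, 18 to 36 mm above the table).
- tray: Black lacquer tray 140 x 95 x 16 mm, 200 g, rim 6 mm thick, lying loose on the board between jaw and fence, long side along the board, 1 to 4 mm short of the fence. Origin at the centre of its underside, 15 mm above the table.
- jar: Bystander: amber glass jar, 56 mm across, 75 mm high, standing; origin at the centre of its underside.
- dish: Bystander: white paint dish, 84 mm across, 22 mm high; origin at the centre of its underside.
- stick: Bystander: flat wooden stick 200 x 20 x 9 mm lying on the table.
Not all that is in view belongs to the job. Of the things that look like the key, the larger one is meant. What is shaped like the stand but red is not meant.

How it is judged:
By the outcome, as a careful person would: the job done as asked, in the order asked, and still so for the second after the job is handed in, with the robot touching nothing.
It also fails if it takes over 72 s, if anything falls off the work surface, if the arm or the gripper's body presses on something with over 40 N, if the wrist force passes 120 N, or if a joint passes its speed limit or range.

ROBOT

A 6-joint arm with a two-finger parallel gripper is mounted at the origin on the work surface. World frame = base frame: x ahead of the robot, y to its left, z up, the work surface at z = 0. Lengths are in mm, angles in rad, forces in N, time in s.
With the tool pointing down it reaches from about 350 to 875 mm from the base axis. Payload 4.2 kg.
Tool frame: the origin (TCP) lies on the centre line of the jaws, within the pads' length; the fingertips stand 14 mm ahead of it and the grasp point (between the pads) lies 5 mm behind it (tcp_to_tips is the distance from the TCP to the fingertips, in mm); z points along the fingers, y is the direction in which the jaws open and shut (so a half turn about z gives the same grasp; the last joint's range is limited). The gripper opens to 85 mm and grips with 20 to 120 N. Pads are 22 mm wide; open, the fingers measure 114 mm over their backs; the gripper's body (76 mm by 85 mm) begins 54 mm behind the grasp point. The pads swing forward as they close: fully open they stand 13 mm farther back than shut.
Start: joints at [1.522, 0.385, 0.008, 0, -1.194, -0.259], TCP at [189.319, 595.615, 245.312] pointing down, gripper open.
Joint ranges: [-3.14, 3.14], [-1.21, 2.06], [-1.07, 1.41], [-3.16, 2.05], [-2.99, -0.16], [-3.1, 3.1]. Speed limits (rad/s): [2.79, 2.79, 3.14, 3.14, 3.14, 3.14].

INTERFACE

Orientations are given as a unit quaternion [x, y, z, w].
In Python, from bench import read_state, get_image, job_done, tcp_to_tips gives the robot as it stands. The module is installed in compiled form; this text tells all that it offers.
- The arm moves only by the tool play_rows, never from a script. Its argument "targets" is a list of rows, each an object of numbers: "gripper": the gripper's target within -1 to 1 (shut at 1, half-way at 0, fully open at -1); "tx", "ty", "tz": the shift along the tool's x, y, z scaled (see below); "spin": the turn about the tool's z scaled (see below). A call has 1 to 12 rows; each row is the pose to reach, as a shift and turn from the pose commanded when the call began, along the tool's axes at that moment; what a row does not reach only later rows make up. The controller multiplies each number of a shift by 0.25 m and each number of a turn by pi/4 rad. A row lasts 1/8 s, in which the tool goes at most 62.5 mm and 10.7 degrees, less where a joint would pass 70% of its speed; a pose out of reach is approached as far as the arm can. A call with a number of a shift or a turn outside -1 to 1 is refused whole. A call with a gripper value outside its range is refused whole. The fingers move at their own pace and stop on an object; the grip force is fixed at half the most. Time passes only in rows, so rows that repeat a pose let the fingers close. It gives the time, the measured TCP pose, the force and the opening at its end, in the units of the state.
- read_state(): the state, without advancing time (a new reading comes with each control period).
- get_image(name): name is "scene" or "top" or "wrist"; returns a dict with "frame" (384x512x3 uint8, red, green, blue), "depth" (384x512 float32, mm along the optical axis (not along the pixel's ray), 0 where there is no reading), "mtx" (3x3 intrinsics, pixels), "world_to_cam" (4x4, takes a point from world to camera coordinates). Camera axes: x right, y up, looking along -z (the intrinsics and any distortion apply to the point x, -y, -z); pixel columns grow to the right and rows downward; lengths in mm; the calibration is good to about 2 mm. A picture is of the moment at which its call begins.
- job_done(): hands the job in, once; it reports no verdict.
The state is a dict: "clock": time; "joints": joint angles; "joint_vel": joint speeds; "joint_efforts": joint torques, N m; "position": TCP position; "ee_rot": TCP orientation; "contact_force": force on the tool from outside, world axes, zero at the start; "wrist_torque": the same for the moment, N m; "gripper_width": finger opening in mm.
Only numpy, scipy, OpenCV 4.12 (cv2) and the standard library are available. Lean on these libraries where they do the work, as an engineer would, in place of code of your own. Each camera call takes 0.05 s, during which the arm holds its last target.

## Working session

There is one attempt and no reset: what is moved stays moved. The work goes in short steps, Python scripts to look and compute and a tool call to move; the robot and the scene stay as the last step left them, time stands still between calls to the robot, and variables do not carry over. Pictures are saved under pics/ and viewed, and the job is handed in when it is done.

Besides the shell and the picture viewer there is one more tool, called as name([rows], argument=value, ...), one row to a line, values as JSON. play_rows: Moves the arm, as the interface text tells. Its arguments: {"type":"object","properties":{"targets":{"type":"array","items":{"type":"object","properties":{"gripper":{"type":"number"},"tx":{"type":"number","minimum":-1,"maximum":1},"ty":{"type":"number","minimum":-1,"maximum":1},"tz":{"type":"number","minimum":-1,"maximum":1},"spin":{"type":"number","minimum":-1,"maximum":1}}}}},"required":["targets"]}

```bash
mkdir -p pics; ls; python3 - <<'E'
from bench import *
import cv2, numpy as np
s=read_state(); print(s, tcp_to_tips)
for n in ("scene","top","wrist"):
    im=get_image(n); cv2.imwrite(f"pics/{n}0.png",im["frame"][:,:,::-1]); np.savez(f"pics/{n}0.npz",**im)
    print(n,im["mtx"].round(1).tolist(),np.array(im["world_to_cam"]).round(3).tolist())
E
```

```text
pics
{'clock': 0.0, 'joints': array([ 1.52159842e+00,  3.85554907e-01,  6.59075026e-03, -5.06211178e-04,
       -1.19398426e+00, -2.58575591e-01]), 'joint_vel': array([-0.00121369,  0.00046781,  0.00099267,  0.00128532,  0.0009626 ,
       -0.00051418]), 'joint_efforts': array([-5.13113100e-04, -3.92286336e+01,  1.88401937e+01,  4.18623403e+00,
       -4.68639715e-03, -6.65829951e-07]), 'position': array([189.16086595, 595.09345898, 244.2077447 ]), 'ee_rot': array([ 9.88167864e-01, -1.53372287e-01, -1.21515627e-04,  1.09473784e-03]), 'contact_force': array([0.35554833, 0.09234549, 0.49399888]), 'wrist_torque': array([0.03466402, 0.03376885, 0.02272917]), 'gripper_width': 85.21376141954288} 14.0
scene [[350.8, 0.0, 257.5], [0.0, 350.8, 187.9], [0.0, 0.0, 1.0]] [[0.638, 0.77, -0.014, -387.043], [-0.424, 0.366, 0.828, 187.463], [0.643, -0.523, 0.56, -1365.121], [0.0, 0.0, 0.0, 1.0]]
top [[481.9, 0.0, 259.4], [0.0, 481.9, 185.5], [0.0, 0.0, 1.0]] [[-0.027, -1.0, -0.004, 13.818], [0.984, -0.027, 0.176, -629.203], [-0.176, 0.001, 0.984, -1418.163], [0.0, 0.0, 0.0, 1.0]]
wrist [[292.9, 0.0, 259.3], [0.0, 292.9, 189.4], [0.0, 0.0, 1.0]] [[-0.303, -0.953, 0.001, 624.326], [0.912, -0.29, -0.29, 37.109], [0.276, -0.087, 0.957, -378.184], [0.0, 0.0, 0.0, 1.0]]
```

View pics/scene0.png

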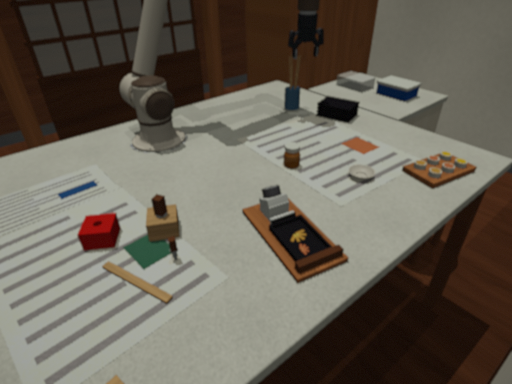

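View pics/top0.png

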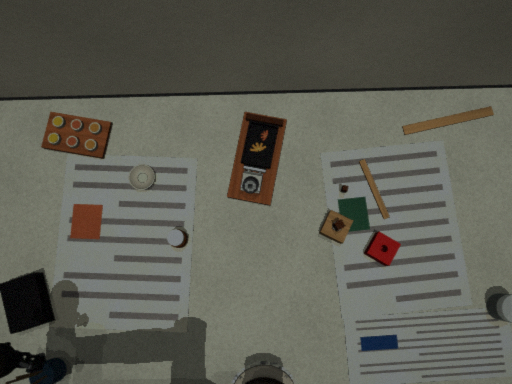

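View pics/wrist0.png

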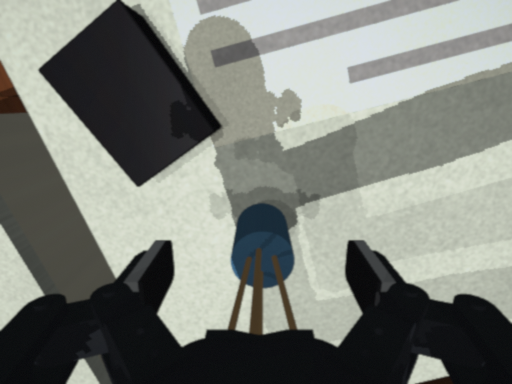

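The top view shows the clamp at (257,160), with its knob at about (251,185). The stand with the key is at (337,225), the red decoy at (382,248), the jar at (177,237), the dish at (142,177), the stick at (374,188) and the small key at (344,188). I'll enlarge these and measure them.

```bash
cat > h.py <<'E'
import numpy as np, cv2
def load(n): return dict(np.load(f"pics/{n}.npz"))
def unproj(im,u,v,d=None,z=None):
    K=im["mtx"];T=im["world_to_cam"]
    r=np.array([(u-K[0,2])/K[0,0],-(v-K[1,2])/K[1,1],-1.0])
    R=T[:3,:3];o=-R.T@T[:3,3];w=R.T@r
    if z is not None: return o+w*(z-o[2])/w[2]
    return o+w*d
def cloud(im):
    K=im["mtx"];T=im["world_to_cam"];v,u=np.mgrid[:384,:512];d=im["depth"]
    p=np.stack([(u-K[0,2])/K[0,0]*d,-(v-K[1,2])/K[1,1]*d,-d],-1)
    return (p-T[:3,3])@T[:3,:3]
def proj(im,P):
    K=im["mtx"];T=im["world_to_cam"];c=T[:3,:3]@P+T[:3,3]
    return K[0,0]*c[0]/-c[2]+K[0,2], K[1,1]*-c[1]/-c[2]+K[1,2]
E
python3 - <<'E'
from h import *
im=load("top0");f=im["frame"][:,:,::-1]
a=cv2.resize(f[100:215,215:300],None,fx=4.5,fy=4.5,interpolation=cv2.INTER_CUBIC)
b=cv2.resize(f[150:270,310:410],None,fx=4,fy=4,interpolation=cv2.INTER_CUBIC)
h=max(a.shape[0],b.shape[0]);c=np.zeros((h,a.shape[1]+b.shape[1],3),np.uint8);c[:a.shape[0],:a.shape[1]]=a;c[:b.shape[0],a.shape[1]:]=b
cv2.imwrite("pics/c0.png",c)
P=cloud(im)
for n,(u,v) in dict(knob=(251,185),key=(338,223),stand=(326,230),stand2=(342,237),jar=(177,237),red=(382,240),skey=(344,188),table=(300,150)).items(): print(n,P[v,u].round(1))
E
```

```text
knob [629.8  22.2  66.2]
key [ 503.  -228.5  108.9]
stand [ 488.4 -200.5   51.1]
stand2 [ 466.1 -247.8   49.8]
jar [477.8 245.2  73.7]
red [ 453.6 -366.3   54.1]
skey [ 612.9 -259.6   65.6]
table [ 752.5 -137.3   -2.8]
```

View pics/c0.png

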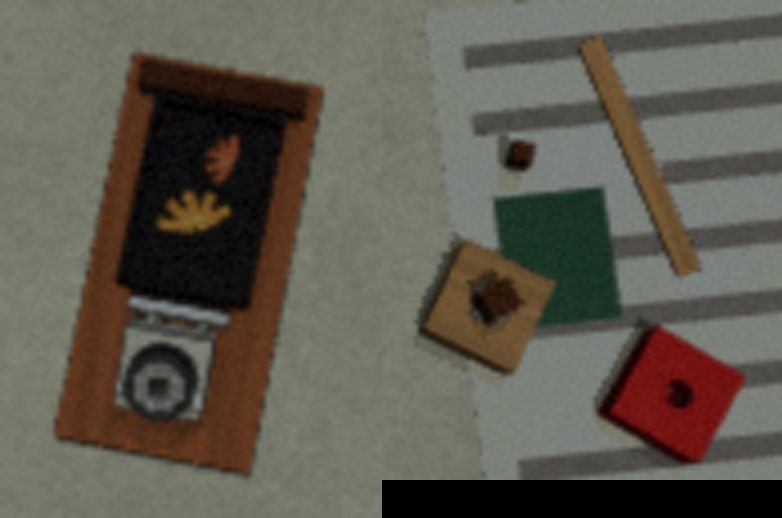

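```bash
cat >> h.py <<'E'
from scipy.spatial.transform import Rotation as Ro
def shift(target,s,Rref=None):
    R=Ro.from_quat(s["ee_rot"]).as_matrix()
    return (R.T@(np.array(target)-s["position"])/250).round(4)
E
python3 - <<'E'
from h import *
from bench import *
s=read_state();print(Ro.from_quat(s["ee_rot"]).as_matrix().round(3))
print(shift([189,595,400],s))
print(shift([480,300,480],s))
print(shift([470,-200,400],s))
E
```

```text
[[ 0.953 -0.303 -0.   ]
 [-0.303 -0.953 -0.002]
 [ 0.     0.002 -1.   ]]
[-4.000e-04  2.200e-03 -6.221e-01]
[ 1.4665  0.7745 -0.9406]
[ 2.0345  2.692  -0.6172]
```

play_rows([
  {"tz":-0.25,"gripper":-1},
  {"tz":-0.5,"gripper":-1},
  {"tz":-0.7,"gripper":-1},
  {"tx":0.2,"ty":0.1,"tz":-0.7,"gripper":-1},
  {"tx":0.4,"ty":0.3,"tz":-0.7,"gripper":-1},
  {"tx":0.6,"ty":0.5,"tz":-0.7,"gripper":-1},
  {"tx":0.8,"ty":0.7,"tz":-0.7,"gripper":-1},
  {"tx":0.9,"ty":0.9,"tz":-0.7,"gripper":-1},
  {"tx":1,"ty":1,"tz":-0.7,"gripper":-1},
])

```text
invalid input
```

play_rows([
  {"tx":0,"ty":0,"tz":-0.25,"spin":0,"gripper":-1},
  {"tx":0,"ty":0,"tz":-0.5,"spin":0,"gripper":-1},
  {"tx":0,"ty":0,"tz":-0.7,"spin":0,"gripper":-1},
  {"tx":0.2,"ty":0.1,"tz":-0.7,"spin":0,"gripper":-1},
  {"tx":0.4,"ty":0.3,"tz":-0.7,"spin":0,"gripper":-1},
  {"tx":0.6,"ty":0.5,"tz":-0.7,"spin":0,"gripper":-1},
  {"tx":0.8,"ty":0.7,"tz":-0.7,"spin":0,"gripper":-1},
  {"tx":0.9,"ty":0.9,"tz":-0.7,"spin":0,"gripper":-1},
  {"tx":1,"ty":1,"tz":-0.7,"spin":0,"gripper":-1},
])

```text
clock: 1.27
position: [351.8, 279.2, 420.5]
ee_rot: [0.988, -0.153, 0.0, -0.0]
contact_force: [1.9, 0.7, -0.3]
gripper_width: 84.8
```

play_rows([
  {"tx":0.2,"ty":0.2,"tz":0,"spin":0,"gripper":-1},
  {"tx":0.4,"ty":0.4,"tz":0,"spin":0,"gripper":-1},
  {"tx":0.6,"ty":0.6,"tz":0,"spin":0,"gripper":-1},
  {"tx":0.8,"ty":0.8,"tz":0,"spin":0,"gripper":-1},
  {"tx":1,"ty":1,"tz":0,"spin":0,"gripper":-1},
  {"tx":1,"ty":1,"tz":0,"spin":0,"gripper":-1},
  {"tx":1,"ty":1,"tz":0,"spin":0,"gripper":-1},
])

```text
clock: 2.15
position: [515.0, -34.6, 419.0]
ee_rot: [0.988, -0.156, -0.001, 0.0]
contact_force: [-0.6, 1.5, -0.3]
gripper_width: 85.6
```

```bash
python3 - <<'E'
from h import *
from bench import *
s=read_state();print(s["position"],s["joints"].round(3))
im=get_image("wrist");cv2.imwrite("pics/w1.png",im["frame"][:,:,::-1]);np.savez("pics/w1.npz",**im)
E
```

```text
[514.97750166 -34.55145119 418.98724174] [ 0.248  0.124  0.081 -0.    -1.53   1.011]
```

View pics/w1.png

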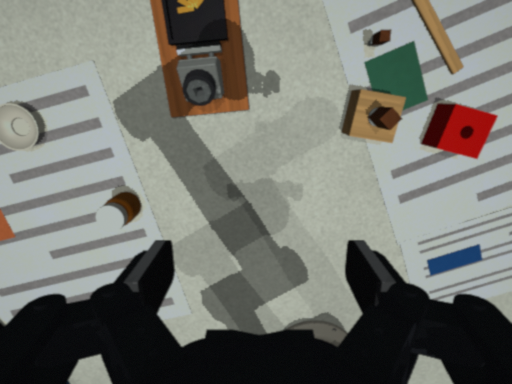

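play_rows([
  {"tx":0.24,"ty":-0.08,"tz":0,"spin":0,"gripper":-1},
  {"tx":0.48,"ty":-0.16,"tz":0,"spin":0,"gripper":-1},
  {"tx":0.72,"ty":-0.24,"tz":0,"spin":0,"gripper":-1},
  {"tx":1,"ty":-0.32,"tz":0,"spin":0,"gripper":-1},
])

```text
clock: 2.7
position: [765.5, -29.6, 421.1]
ee_rot: [0.988, -0.152, 0.001, -0.0]
contact_force: [1.3, -0.1, 0.7]
gripper_width: 85.2
```

play_rows([
  {"tx":0.24,"ty":-0.08,"tz":0,"spin":0,"gripper":-1},
  {"tx":0.48,"ty":-0.16,"tz":0,"spin":0,"gripper":-1},
  {"tx":0.72,"ty":-0.24,"tz":0,"spin":0,"gripper":-1},
  {"tx":1,"ty":-0.32,"tz":0,"spin":0,"gripper":-1},
])

```text
clock: 3.2
position: [877.0, -25.3, 368.4]
ee_rot: [0.988, -0.152, 0.018, -0.001]
contact_force: [-0.3, -0.8, -0.1]
gripper_width: 85.5
```

```bash
python3 - <<'E'
from h import *
from bench import *
s=read_state();print(s["position"],s["joints"].round(3),s["ee_rot"],Ro.from_quat(s["ee_rot"]).as_matrix()[:,2])
E
```

```text
[877.01949873 -25.29884715 368.35286303] [ 0.158  0.979  1.405  0.011 -1.962  1.112] [ 9.88161009e-01 -1.52304820e-01  1.84592664e-02 -5.63823642e-04] [ 0.0366532  -0.00450857 -0.99931788]
```

play_rows([
  {"tx":0.24,"ty":-0.08,"tz":0,"spin":0,"gripper":-1},
  {"tx":0.48,"ty":-0.16,"tz":0,"spin":0,"gripper":-1},
])

```text
clock: 3.45
position: [906.6, -23.0, 340.7]
ee_rot: [0.987, -0.153, 0.043, -0.003]
contact_force: [0.3, 0.4, -0.7]
gripper_width: 85.7
```

```bash
cat > st.py <<'E'
from h import *
from bench import *
s=read_state();R=Ro.from_quat(s["ee_rot"]).as_matrix()
print(round(s["clock"],2),s["position"].round(1),s["joints"].round(3),"z",R[:,2].round(3),"y",R[:,1].round(3),"F",s["contact_force"].round(1),"M",s["wrist_torque"].round(2),round(s["gripper_width"],1))
E
python3 st.py
```

```text
3.45 [906.6 -23.  340.7] [ 0.158  1.015  1.407  0.021 -1.88   1.113] z [ 0.085 -0.007 -0.996] y [-0.301 -0.953 -0.019] F [ 0.3  0.4 -0.7] M [-0.02  0.2  -0.02] 85.7
```

play_rows([
  {"tx":-0.2,"ty":0.06,"tz":0,"spin":0,"gripper":-1},
  {"tx":-0.4,"ty":0.12,"tz":0,"spin":0,"gripper":-1},
])

```text
clock: 3.7
position: [844.6, -21.1, 335.0]
ee_rot: [0.987, -0.153, 0.041, -0.002]
contact_force: [0.5, 0.7, 1.5]
gripper_width: 85.4
```

```bash
python3 st.py
```

```text
3.7 [844.6 -21.1 335. ] [ 0.173  0.753  0.852  0.022 -1.59   1.092] z [ 0.082 -0.008 -0.997] y [-0.302 -0.953 -0.017] F [0.5 0.7 1.5] M [ 0.07 -0.04 -0.02] 85.4
```

```bash
cat > kin.py <<'E'
import numpy as np
D=[([1.5216,.3856,.0066,-.0005,-1.194,-.2586],(189.16,595.09,244.2)),
([.248,.124,.081,0,-1.53,1.011],(514.98,-34.55,418.99)),
([.158,.979,1.405,.011,-1.962,1.112],(877.0,-25.3,368.35)),
([.158,1.015,1.407,.021,-1.88,1.113],(906.6,-23,340.7)),
([.173,.753,.852,.022,-1.59,1.092],(844.6,-21.1,335))]
if __name__=="__main__":
    A=[];b=[]
    for q,p in D:
        c,s=np.cos(q[0]),np.sin(q[0]); r=c*p[0]+s*p[1]; l=-s*p[0]+c*p[1]; print("lat",l)
        f=q[1]-q[2];t=f-q[4]
        A.append([1,0,np.sin(q[1]),np.cos(f),np.sin(f),np.cos(t)]);b.append(r)
        A.append([0,1,np.cos(q[1]),-np.sin(f),np.cos(f),-np.sin(t)]);b.append(p[2])
    A=np.array(A);b=np.array(b)
    # min-norm regularised since tool length collinear with h
    x,res,rk,sv=np.linalg.lstsq(A,b,rcond=1e-3);print(x.round(1),rk,sv.round(3),(A@x-b).round(1))
    for d in (0,50,100,150,200,250,300):
        y=np.linalg.lstsq(A[:,:5],b-d*A[:,5],rcond=None)[0];print(d,y.round(1),(A[:,:5]@y+d*A[:,5]-b).round(1))
E
python3 kin.py
```

```text
lat -159.6667021201009
lat -159.90284856869027
lat -162.97505406760897
lat -165.3610686617609
lat -166.1730757215543
[-1.500e+00  1.714e+02  5.622e+02  4.242e+02  1.000e-01  2.912e+02] 6 [4.239 3.292 0.952 0.489 0.212 0.034] [-0.2  0.1  0.5  1.  -0.6  1.1  0.4 -0.7 -0.1 -1.6]
0 [ -20.8 -132.3  587.   440.6   -7.4] [ 2.9 -2.5  0.9  4.9  8.6  2.2 -3.8 -1.8 -8.6 -2.8]
50 [-17.5 -80.1 582.8 437.8  -6.1] [ 2.4 -2.   0.8  4.2  7.   2.  -3.1 -1.6 -7.1 -2.6]
100 [-14.2 -28.  578.5 435.   -4.8] [ 1.8 -1.6  0.8  3.6  5.4  1.8 -2.4 -1.4 -5.7 -2.4]
150 [-10.8  24.2 574.2 432.2  -3.5] [ 1.3 -1.1  0.7  2.9  3.8  1.6 -1.6 -1.2 -4.2 -2.2]
200 [ -7.5  76.3 569.9 429.3  -2.2] [ 0.8 -0.7  0.6  2.2  2.2  1.4 -0.9 -1.  -2.7 -2. ]
250 [ -4.2 128.5 565.7 426.5  -0.9] [ 0.2 -0.2  0.6  1.6  0.7  1.3 -0.2 -0.8 -1.3 -1.8]
300 [-9.000e-01  1.807e+02  5.614e+02  4.237e+02  4.000e-01] [-0.3  0.2  0.5  0.9 -0.9  1.1  0.6 -0.6  0.2 -1.5]
```

```bash
python3 - <<'E'
from h import *
from bench import *
s=read_state()
print(shift([600,-100,260],s),shift([380,-160,200],s),shift([250,-160,180],s))
E
```

```text
[-0.858   0.6013  0.2212] [-1.6407  1.0998  0.39  ] [-2.1411  1.2581  0.4269]
```

play_rows([
  {"tx":-1,"ty":0.7,"tz":0.2,"spin":0,"gripper":-1},
  {"tx":-1,"ty":0.7,"tz":0.2,"spin":0,"gripper":-1},
  {"tx":-1,"ty":0.7,"tz":0.2,"spin":0,"gripper":-1},
  {"tx":-1,"ty":0.7,"tz":0.2,"spin":0,"gripper":-1},
  {"tx":-1,"ty":0.7,"tz":0.2,"spin":0,"gripper":-1},
])

```text
clock: 4.32
position: [557.0, -113.3, 266.3]
ee_rot: [0.987, -0.153, 0.044, -0.003]
contact_force: [0.5, -0.8, -0.1]
gripper_width: 85.4
```

play_rows([
  {"tx":-0.9,"ty":0.5,"tz":0.2,"spin":0,"gripper":-1},
  {"tx":-0.9,"ty":0.5,"tz":0.2,"spin":0,"gripper":-1},
  {"tx":-0.9,"ty":0.5,"tz":0.2,"spin":0,"gripper":-1},
  {"tx":-0.9,"ty":0.5,"tz":0.2,"spin":0,"gripper":-1},
])

```text
clock: 4.82
position: [321.8, -162.2, 198.4]
ee_rot: [0.987, -0.153, 0.044, -0.003]
contact_force: [0.0, -0.7, 0.1]
gripper_width: 85.2
```

```bash
python3 st.py
```

```text
4.83 [ 321.8 -162.2  198.4] [-1.000e-03 -8.500e-02 -7.020e-01  1.000e-02 -8.670e-01  1.258e+00] z [ 0.088 -0.008 -0.996] y [-0.301 -0.953 -0.019] F [ 0.  -0.7  0.1] M [-0.05  0.21 -0.03] 85.2
```

play_rows([
  {"tx":-0.7,"ty":0.22,"tz":0,"spin":0,"gripper":-1},
  {"tx":-0.7,"ty":0.22,"tz":0,"spin":0,"gripper":-1},
  {"tx":-0.7,"ty":0.22,"tz":0,"spin":0,"gripper":-1},
])

```text
clock: 5.2
position: [138.8, -161.6, 182.6]
ee_rot: [0.987, -0.153, 0.043, -0.003]
contact_force: [-0.7, -0.3, 1.4]
gripper_width: 85.6
```

```bash
python3 st.py
```

```text
5.2 [ 138.8 -161.6  182.6] [ 0.004 -0.477 -0.967  0.01  -0.994  1.254] z [ 0.087 -0.008 -0.996] y [-0.302 -0.953 -0.019] F [-0.7 -0.3  1.4] M [ 0.01  0.1  -0.06] 85.6
```

play_rows([
  {"tx":0.3,"ty":-0.1,"tz":0.28,"spin":0,"gripper":-1},
  {"tx":0.3,"ty":-0.1,"tz":0.28,"spin":0,"gripper":-1},
  {"tx":-0.5,"ty":0.16,"tz":0.28,"spin":0,"gripper":-1},
  {"tx":-0.5,"ty":0.16,"tz":0.28,"spin":0,"gripper":-1},
])

```text
clock: 5.7
position: [107.3, -176.8, 125.2]
ee_rot: [0.988, -0.149, 0.036, -0.013]
contact_force: [0.2, -2.2, 0.2]
gripper_width: 85.4
```

```bash
python3 st.py
```

```text
5.7 [ 107.3 -176.8  125.2] [-0.205 -0.344 -1.068 -0.042 -0.778  1.505] z [ 0.075  0.015 -0.997] y [-0.294 -0.955 -0.036] F [ 0.2 -2.2  0.2] M [-0.28  0.21  0.02] 85.4
```

```bash
cat > kin.py <<'E'
import numpy as np
from scipy.spatial.transform import Rotation as Ro
H,L1,L2,Dt,LAT=178.,562.,424.,296.,-160.
s4=1;s6=-1;off6=0
def fk(q,s4=1,s6=-1,P=None,off6=0.0):
    H,L1,L2,Dt,LAT=P if P is not None else PAR
    R1=Ro.from_euler('z',q[0]).as_matrix()
    f=q[1]-q[2]
    Rf=R1@Ro.from_euler('y',f).as_matrix()
    Rw=Rf@Ro.from_euler('x',s4*q[3]).as_matrix()@Ro.from_euler('y',-q[4]).as_matrix()
    p=R1@np.array([L1*np.sin(q[1])+L2*np.cos(f),LAT,H+L1*np.cos(q[1])-L2*np.sin(f)])+Rw[:,0]*Dt
    # tool frame z=Rw x ; roll by q6
    R=Rw@Ro.from_euler('x',s6*q[5]+off6).as_matrix()
    T=np.stack([-R[:,2],R[:,1],R[:,0]],1)  # x,y,z
    return p,T
PAR=(178.,562.,424.,296.,-160.)
E
python3 - <<'E'
from kin import *
import itertools
D=[([.248,.124,.081,0,-1.53,1.011],(514.98,-34.55,418.99),None,None),
([.158,1.015,1.407,.021,-1.88,1.113],(906.6,-23,340.7),( 0.085,-0.007,-0.996),(-0.301,-0.953,-0.019)),
([.173,.753,.852,.022,-1.59,1.092],(844.6,-21.1,335),(.082,-.008,-.997),(-.302,-.953,-.017)),
([-.001,-.085,-.702,.010,-.867,1.258],(321.8,-162.2,198.4),(.088,-.008,-.996),(-.301,-.953,-.019)),
([.004,-.477,-.967,.010,-.994,1.254],(138.8,-161.6,182.6),(.087,-.008,-.996),(-.302,-.953,-.019)),
([-.205,-.344,-1.068,-.042,-.778,1.505],(107.3,-176.8,125.2),(.075,.015,-.997),(-.294,-.955,-.036)),
([1.5216,.3856,.0066,-.0005,-1.194,-.2586],(189.16,595.09,244.2),None,None)]
from scipy.optimize import least_squares
for s4 in (1,-1):
    f=lambda P:np.concatenate([fk(q,s4,-1,P)[0]-p for q,p,_,_ in D])
    r=least_squares(f,PAR);print(s4,r.x.round(1),r.fun.round(1))
    for q,p,z,y in D[1:6]:
        _,T=fk(q,s4,1);_,T2=fk(q,s4,-1);print(T[:,2].round(3),z,T[:,1].round(3),T2[:,1].round(3),y)
E
```

```text
1 [  82.1  563.7  426.5  202.2 -161.7] [  5.   -0.6   1.9  -3.1   7.3   0.3  -3.8   8.4  -1.   -4.4   1.7  -2.9
  -3.1   2.1  -1.9  -1.  -16.6   3.4   2.4   4.    0.2]
[ 0.078  0.033 -0.996] (0.085, -0.007, -0.996) [0.809 0.582 0.083] [-0.955  0.289 -0.066] (-0.301, -0.953, -0.019)
[ 0.075  0.035 -0.997] (0.082, -0.008, -0.997) [0.791 0.606 0.081] [-0.952  0.301 -0.061] (-0.302, -0.953, -0.017)
[ 0.087  0.008 -0.996] (0.088, -0.008, -0.996) [0.95  0.301 0.085] [-0.946  0.315 -0.08 ] (-0.301, -0.953, -0.019)
[ 0.087  0.009 -0.996] (0.087, -0.008, -0.996) [0.947 0.31  0.085] [-0.946  0.313 -0.08 ] (-0.302, -0.953, -0.019)
[ 0.062 -0.043 -0.997] (0.075, 0.015, -0.997) [ 0.992 -0.109  0.066] [-0.969  0.238 -0.07 ] (-0.294, -0.955, -0.036)
-1 [ 143.9  563.5  423.2  264.8 -159.9] [ 1.2  0.3  1.1 -0.   0.2 -1.6 -0.8  0.4 -2.  -1.6  0.  -1.7 -0.5  0.1
 -1.1  4.  -1.6  4.8  0.1  0.9  0.4]
[ 0.085 -0.007 -0.996] (0.085, -0.007, -0.996) [0.818 0.572 0.066] [-0.95   0.302 -0.083] (-0.301, -0.953, -0.019)
[ 0.082 -0.008 -0.997] (0.082, -0.008, -0.997) [0.793 0.606 0.061] [-0.95   0.302 -0.081] (-0.302, -0.953, -0.017)
[ 0.087 -0.008 -0.996] (0.088, -0.008, -0.996) [0.946 0.313 0.08 ] [-0.949  0.302 -0.085] (-0.301, -0.953, -0.019)
[ 0.087 -0.008 -0.996] (0.087, -0.008, -0.996) [0.944 0.32  0.08 ] [-0.949  0.303 -0.085] (-0.302, -0.953, -0.019)
[ 0.074  0.015 -0.997] (0.075, 0.015, -0.997) [ 0.983 -0.168  0.07 ] [-0.953  0.296 -0.066] (-0.294, -0.955, -0.036)
```

```bash
cat >> kin.py <<'E'
LO=np.array([-3.14,-1.21,-1.07,-3.16,-2.99,-3.1]);HI=np.array([3.14,2.06,1.41,2.05,-.16,3.1])
PAR=(167.,562.6,423.7,286.,-160.)
def FK(q): return fk(q,-1,-1,None,np.pi/2)
def err(q,p,R,w):
    P,T=FK(q); return np.concatenate([(P-p)/1000,w*Ro.from_matrix(R@T.T).as_rotvec()*-1])
from scipy.optimize import least_squares
def ik(q0,p,R,w): 
    return least_squares(err,np.clip(q0,LO+1e-4,HI-1e-4),bounds=(LO,HI),args=(p,R,w)).x
def call(q,rows,w,step=62.5):
    p0,R0=FK(q);pc,Rc=p0.copy(),R0.copy()
    for (a,b,c,sp) in rows:
        pt=p0+R0@np.array([a,b,c])*250;Rt=R0@Ro.from_euler('z',sp*np.pi/4).as_matrix()
        d=pt-pc;n=np.linalg.norm(d);d=d*min(1,step/max(n,1e-9))
        rv=Ro.from_matrix(Rt@Rc.T).as_rotvec();m=np.linalg.norm(rv);rv=rv*min(1,.1868/max(m,1e-9))
        q=ik(q,pc+d,Ro.from_rotvec(rv).as_matrix()@Rc,w);pc,Rc=FK(q)
    return q
E
python3 - <<'E'
from kin import *
p,T=FK([.173,.753,.852,.022,-1.59,1.092]);print(T.round(3))
# initial q at (765.5,-29.6,421.1)
R0=Ro.from_quat([.988,-.152,0,0]).as_matrix()
q0=ik(np.array([.17,.6,.8,0,-1.7,1.1]),np.array([765.5,-29.6,421.1]),R0,1);print(q0.round(3),FK(q0)[0])
for w in (.1,.2,.3,.5,1):
    q=call(q0,[(.24,-.08,0,0),(.48,-.16,0,0),(.72,-.24,0,0),(1,-.32,0,0)],w);p,T=FK(q);print(w,p.round(1),q.round(3),T[:,2].round(3))
    q=call(q,[(.24,-.08,0,0),(.48,-.16,0,0)],w);p,T=FK(q);print(w,p.round(1),q.round(3),T[:,2].round(3))
E
```

```text
[[-0.95   0.302  0.082]
 [ 0.302  0.953 -0.008]
 [-0.081  0.017 -0.997]]
[ 1.097 -0.145 -0.384  0.187 -1.322  3.1  ] [340.56094303 201.02988941 341.98606888]
0.1 [572.5 167.8 381.9] [ 0.762  0.14  -0.056  0.431 -1.266  3.1  ] [ 0.367 -0.202 -0.908]
0.1 [673.8 124.5 431.8] [ 0.632  0.247  0.16   0.525 -1.294  3.1  ] [ 0.447 -0.271 -0.853]
0.2 [541.8 182.  371.3] [ 0.808  0.111 -0.105  0.4   -1.267  3.1  ] [ 0.34  -0.182 -0.923]
0.2 [638.8 148.1 411.5] [ 0.685  0.216  0.087  0.49  -1.288  3.1  ] [ 0.415 -0.244 -0.876]
0.3 [500.9 202.1 358.4] [ 0.874  0.077 -0.163  0.353 -1.269  3.1  ] [ 0.302 -0.154 -0.941]
0.3 [590.6 180.9 387. ] [ 0.76   0.178  0.     0.436 -1.282  3.1  ] [ 0.371 -0.206 -0.906]
0.5 [437.2 228.7 345.9] [ 0.978  0.022 -0.235  0.277 -1.282  3.1  ] [ 0.24  -0.112 -0.964]
0.5 [505.7 229.2 357.7] [ 0.895  0.113 -0.12   0.339 -1.282  3.1  ] [ 0.291 -0.146 -0.946]
1 [385.1 243.9 342.6] [ 1.063 -0.028 -0.282  0.212 -1.301  3.1  ] [ 0.187 -0.081 -0.979]
1 [419.  264.1 343.9] [ 1.032  0.042 -0.212  0.236 -1.296  3.1  ] [ 0.207 -0.092 -0.974]
```

Tool x/y sign is flipped in the model; I'll use the offset −π/2.

```bash
sed -i 's/None,np.pi\/2)/None,-np.pi\/2)/' kin.py
python3 - <<'E'
from kin import *
R0=Ro.from_quat([.988,-.152,0,0]).as_matrix()
q0=ik(np.array([.17,.6,.8,0,-1.7,1.1]),np.array([765.5,-29.6,421.1]),R0,1);print(q0.round(3),FK(q0)[0])
for w in (.1,.2,.3,.5,1):
    q=call(q0,[(.24,-.08,0,0),(.48,-.16,0,0),(.72,-.24,0,0),(1,-.32,0,0)],w);p,T=FK(q);print(w,p.round(1),q.round(3),T[:,2].round(3))
    q=call(q,[(.24,-.08,0,0),(.48,-.16,0,0)],w);p,T=FK(q);print(w,p.round(1),q.round(3),T[:,2].round(3))
E
```

```text
[ 0.172  0.637  0.846  0.    -1.78   1.094] [765.49999949 -29.60000001 421.09999965]
0.1 [990.2 -27.5 413.2] [ 0.159  0.967  1.41   0.084 -1.55   1.125] [ 0.453 -0.013 -0.891]
0.1 [1083.8  -24.9  460.1] [ 0.162  0.987  1.41   0.152 -1.165  1.105] [ 0.745 -0.019 -0.666]
0.2 [940.5 -26.3 393.6] [ 0.159  0.967  1.41   0.053 -1.735  1.122] [ 0.28  -0.008 -0.96 ]
0.2 [1012.5  -23.6  405.5] [ 0.162  0.985  1.41   0.094 -1.479  1.12 ] [ 0.501 -0.013 -0.865]
0.3 [907.6 -25.5 380.4] [ 0.158  0.973  1.41   0.03  -1.856  1.118] [ 0.154 -0.004 -0.988]
0.3 [960.3 -22.6 368.8] [ 0.16   0.998  1.41   0.055 -1.686  1.12 ] [ 0.297 -0.008 -0.955]
0.5 [884.  -25.  371.6] [ 0.157  0.98   1.41   0.012 -1.942  1.113] [ 0.06  -0.002 -0.998]
0.5 [917.9 -21.8 342.8] [ 0.158  1.015  1.41   0.023 -1.847  1.115] [ 0.121 -0.003 -0.993]
1 [873.  -24.8 367.8] [ 0.157  0.984  1.41   0.003 -1.982  1.11 ] [ 0.015 -0.    -1.   ]
1 [897.  -21.4 331.4] [ 0.157  1.026  1.41   0.006 -1.925  1.11 ] [ 0.031 -0.001 -1.   ]
```

```bash
cat > sim1.py <<'E'
from kin import *
W=.6
def tilt(q): 
    z=FK(q)[1][:,2]; return np.degrees(np.arccos(-z[2])),np.degrees(np.arctan2(z[1],z[0]))
def push(q,d,n,w=W,verbose=False,step=62.5):
    # n rows pushing toward world dir d (mm/row = |d|)
    for i in range(n):
        p,R=FK(q); q=ik(q,p+d,R,w)
    return q
def show(n,q): print(n,FK(q)[0].round(0),q.round(2),"tilt %.1f head %.0f"%tilt(q))
if __name__=="__main__":
    R0=Ro.from_matrix(np.array([[.95,-.3,0],[-.3,-.95,0],[0,0,-1]])).as_matrix()
    for hd in (-.2,0.):
      for up in (0,.3,.6):
        x=np.array([780*np.cos(hd),780*np.sin(hd)-50,350])
        q=ik(np.array([.17,.6,.8,0,-1.7,1.1]),x,R0,1)
        d=62.5*np.array([np.cos(hd),np.sin(hd),up])/np.hypot(1,up)
        show(f"start {hd} {up}",q)
        for k in range(4): q=push(q,d,7);show(k,q)
    # inner untilt
    print("inner")
    for zt in (110,150,200):
      for ry in (-160,-60,-260):
        h=-.2
        Rt=Ro.from_euler('z',h)*Ro.from_euler('y',-.52)*Ro.from_euler('z',-h)
        q=ik(np.array([0,-.2,-.7,0,-.6,1.2]),np.array([400,ry,zt]),Rt.as_matrix()@R0,1);show(f"z{zt} y{ry}",q)
        for k in range(4): q=push(q,62.5*np.array([-1,0,0]),6 if k else 2);show(k,q)
E
python3 sim1.py
```

```text
start -0.2 0 [ 764. -205.  350.] [-0.06  0.68  0.75  0.   -1.64  1.32] tilt 0.0 head -14
0 [ 959. -233.  243.] [-0.07  1.13  1.41  0.04 -1.65  1.34] tilt 11.4 head -14
1 [1069. -246.  146.] [-0.06  1.26  1.41  0.08 -1.26  1.32] tilt 26.8 head -14
2 [1150. -255.   83.] [-0.05  1.37  1.41  0.15 -0.9   1.27] tilt 41.7 head -13
3 [1199. -260.   51.] [-0.05  1.45  1.41  0.25 -0.61  1.18] tilt 54.3 head -13
start -0.2 0.3 [ 764. -205.  350.] [-0.06  0.68  0.75  0.   -1.64  1.32] tilt 0.0 head -14
0 [ 923. -225.  338.] [-0.06  1.03  1.41  0.04 -1.74  1.33] tilt 12.5 head -14
1 [1022. -235.  314.] [-0.05  1.08  1.41  0.09 -1.41  1.32] tilt 28.4 head -14
2 [1107. -246.  307.] [-0.04  1.14  1.41  0.15 -1.08  1.29] tilt 44.1 head -13
3 [1167. -253.  313.] [-0.04  1.2   1.41  0.22 -0.79  1.24] tilt 58.3 head -13
start -0.2 0.6 [ 764. -205.  350.] [-0.06  0.68  0.75  0.   -1.64  1.32] tilt 0.0 head -14
0 [ 881. -216.  416.] [-0.05  0.93  1.41  0.04 -1.83  1.33] tilt 12.6 head -14
1 [ 953. -221.  449.] [-0.03  0.93  1.41  0.1  -1.56  1.32] tilt 28.6 head -14
2 [1025. -229.  485.] [-0.03  0.94  1.4
[... 4203 characters left out ...]
 200.] [ 1.34 -0.82 -1.06  0.52 -1.35 -0.2 ] tilt 29.1 head -11
1 [  30. -164.  200.] [-0.02 -1.11 -1.01  0.01 -1.26  1.3 ] tilt 24.0 head -3
2 [-133.  -71.  246.] [-0.66 -1.21 -0.83 -0.08 -1.7   1.9 ] tilt 15.1 head -21
3 [-253.  -45.  363.] [-0.6  -1.21 -0.48  0.09 -2.21  1.9 ] tilt 6.5 head -72
z200 y-260 [ 400. -260.  200.] [-0.25 -0.01 -0.74 -0.08 -0.33  1.58] tilt 29.8 head -11
0 [ 275. -260.  200.] [-0.4  -0.2  -0.89 -0.27 -0.38  1.9 ] tilt 29.8 head -11
1 [ -43. -251.  230.] [-1.58 -0.24 -0.8  -0.53 -0.98  3.1 ] tilt 25.5 head -13
2 [-228. -288.  290.] [-1.96 -0.05 -0.44 -0.22 -1.23  3.1 ] tilt 12.1 head -13
3 [-480. -365.  308.] [-2.23  0.35  0.1  -0.02 -1.4   3.1 ] tilt 4.2 head 33
```

```bash
python3 - <<'E'
from h import *
im=load("scene0");P=cloud(im)
print("scene cam",(-im["world_to_cam"][:3,:3].T@im["world_to_cam"][:3,3]).round(0),"top cam",(-load("top0")["world_to_cam"][:3,:3].T@load("top0")["world_to_cam"][:3,3]).round(0))
for v,u in [(10,20),(30,80),(50,200),(60,240),(100,10),(20,120),(120,60),(140,10),(150,5),(110,120),(95,230),(20,300),(70,270)]: print((u,v),P[v,u].round(0),im["depth"][v,u])
E
```

```text
scene cam [1204. -484.  604.] top cam [ 369.   -2. 1507.]
(20, 10) [-996. -165.  381.] 1705.7473
(80, 30) [-993.   82.  261.] 1899.9215
(200, 50) [-2253.  1560.  -275.] 3782.401
(240, 60) [1204. -484.  604.] 0.0
(10, 100) [-973. -355.  -18.] 1815.3726
(120, 20) [-990.  309.  287.] 2001.7653
(60, 120) [-990. -160. -190.] 2023.7935
(10, 140) [-2272.  -395.  -717.] 3020.2478
(5, 150) [-2170.  -461.  -750.] 2939.4568
(120, 110) [-979.  184. -216.] 2211.433
(230, 95) [-227.  510.    0.] 1777.1268
(300, 20) [188. 562. 385.] 1321.9691
(270, 70) [-657. 1159.  -85.] 2440.6963
```

```bash
python3 - <<'E'
from sim1 import *
from bench import read_state
q=read_state()["joints"];show("now",q)
p,R=FK(q)
res=[]
for n in (1,2,3):
  for az in range(0,360,30):
    for el in (-60,-30,-15,0,15,30):
      a,e=np.radians(az),np.radians(el);d=62.5*np.array([np.cos(a)*np.cos(e),np.sin(a)*np.cos(e),np.sin(e)])
      qq=push(q,d,n);pp=FK(qq)[0]
      if pp[2]<60: continue
      if np.hypot(pp[0],pp[1])<170: continue
      res.append((tilt(qq)[0],n,az,el,pp.round(0),qq.round(2)))
res.sort(key=lambda r:r[0])
for r in res[:8]: print(r)
E
```

```text
now [ 114. -178.  131.] [-0.21 -0.34 -1.07 -0.04 -0.78  1.51] tilt 4.4 head 11
(np.float64(3.113936581548692), 3, 60, -30, array([238., -69.,  95.]), array([ 0.39, -0.12, -1.07, -0.04, -0.57,  0.92]))
(np.float64(3.318589927677821), 3, 90, -30, array([171., -67., 146.]), array([ 0.6 , -0.49, -1.07, -0.04, -0.94,  0.7 ]))
(np.float64(3.4344175550088463), 2, 60, -30, array([ 199., -112.,  115.]), array([ 0.22, -0.24, -1.07, -0.04, -0.68,  1.08]))
(np.float64(3.5092366835382114), 3, 60, -15, array([228., -39., 119.]), array([ 0.61, -0.26, -1.07,  0.01, -0.7 ,  0.65]))
(np.float64(3.5557396314894576), 2, 90, -30, array([ 151., -111.,  144.]), array([ 0.31, -0.47, -1.07, -0.04, -0.92,  0.99]))
(np.float64(3.645041371946955), 2, 60, -15, array([194., -90., 131.]), array([ 0.4 , -0.35, -1.07, -0.  , -0.79,  0.87]))
(np.float64(3.746626216432474), 2, 30, -60, array([ 197., -183.,   60.]), array([-0.18,  0.06, -1.07, -0.13, -0.4 ,  1.57]))
(np.float64(3.79661090883678), 2, 60, -60, array([ 184., -173.,   78.]), array([-0.15, -0.03, -1.07, -0.12, -0.5 ,  1.53]))
```

```bash
python3 - <<'E'
from h import *
from bench import *
s=read_state()
print(shift([200,-180,280],s),shift([400,-195,290],s))
E
```

```text
[ 0.3987 -0.1192 -0.5897] [ 1.1815 -0.2985 -0.5707]
```

play_rows([
  {"tx":0.2,"ty":-0.06,"tz":-0.3,"spin":0,"gripper":-1},
  {"tx":0.4,"ty":-0.12,"tz":-0.57,"spin":0,"gripper":-1},
  {"tx":1,"ty":-0.25,"tz":-0.57,"spin":0,"gripper":-1},
  {"tx":1,"ty":-0.25,"tz":-0.57,"spin":0,"gripper":-1},
  {"tx":1,"ty":-0.25,"tz":-0.57,"spin":0,"gripper":-1},
  {"tx":1,"ty":-0.25,"tz":-0.57,"spin":0,"gripper":-1},
])

```text
clock: 6.45
position: [356.5, -195.5, 290.3]
ee_rot: [0.987, -0.152, 0.041, -0.012]
contact_force: [-0.5, 0.1, -0.5]
gripper_width: 85.0
```

```bash
python3 st.py; python3 - <<'E'
from h import *
from bench import *
im=get_image("wrist");cv2.imwrite("pics/w2.png",im["frame"][:,:,::-1]);np.savez("pics/w2.npz",**im)
E
```

```text
6.45 [ 356.5 -195.5  290.3] [-0.114 -0.073 -0.43  -0.023 -1.13   1.388] z [ 0.085  0.012 -0.996] y [-0.299 -0.953 -0.037] F [-0.5  0.1 -0.5] M [-0.04  0.22 -0.02] 85.0
```

View pics/w2.png

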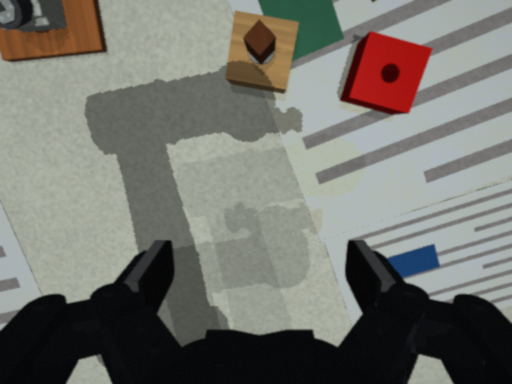

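play_rows([
  {"tx":0.24,"ty":-0.08,"tz":0.05,"spin":0,"gripper":-1},
  {"tx":0.24,"ty":-0.08,"tz":0.05,"spin":0,"gripper":-1},
  {"tx":0.24,"ty":-0.08,"tz":0.05,"spin":0,"gripper":-1},
])

```text
clock: 6.88
position: [415.3, -193.9, 280.9]
ee_rot: [0.987, -0.153, 0.039, -0.013]
contact_force: [0.3, 0.4, 0.1]
gripper_width: 85.3
```

```bash
python3 st.py; python3 - <<'E'
from h import *
from bench import *
im=get_image("wrist");np.savez("pics/w3.npz",**im)
f=im["frame"][:,:,::-1];c=f[0:220,150:400];cv2.imwrite("pics/w3.png",cv2.resize(c,None,fx=3,fy=2.7,interpolation=cv2.INTER_CUBIC))
hsv=cv2.cvtColor(np.ascontiguousarray(f),cv2.COLOR_BGR2HSV)
for (u,v) in [(262,110),(255,95),(275,130),(260,100)]: print((u,v),hsv[v,u],cloud(im)[v,u].round(0))
E
```

```text
6.88 [ 415.3 -193.9  280.9] [-0.094  0.035 -0.349 -0.023 -1.108  1.368] z [ 0.08   0.013 -0.997] y [-0.301 -0.953 -0.037] F [0.3 0.4 0.1] M [ 0.01  0.17 -0.06] 85.3
(262, 110) [ 18 129 105] [ 494. -213.   50.]
(255, 95) [ 18 128 102] [ 513. -210.   51.]
(275, 130) [19 91 98] [ 466. -221.   51.]
(260, 100) [ 18 129 105] [ 505. -214.   52.]
```

View pics/w3.png

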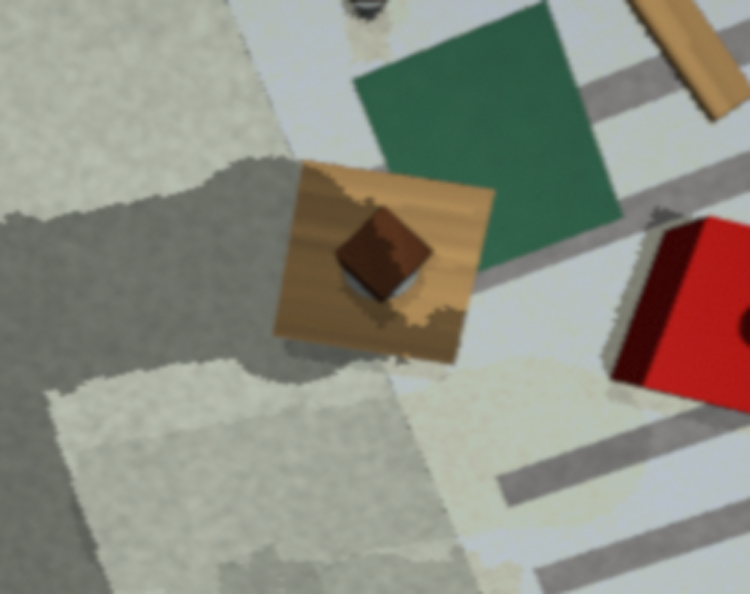

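```bash
python3 - <<'E'
from h import *
im=load("w3")
c=lambda x,y,z:unproj(im,150+x/3,y/2.7,z=z)
K=np.array([c(*p,102) for p in [(380,207),(433,252),(381,302),(335,252)]]);print(K.round(1))
S=np.array([c(*p,52) for p in [(302,160),(495,190),(457,362),(273,335)]]);print(S.round(1))
print("key c",K.mean(0),"stand c",S.mean(0),[np.linalg.norm(S[i]-S[i-1]).round(1) for i in range(4)],[np.linalg.norm(K[i]-K[i-1]).round(1) for i in range(4)])
for i in range(4): print("key edge",np.degrees(np.arctan2(*(K[i]-K[i-1])[1::-1]))%90, "stand", np.degrees(np.arctan2(*(S[i]-S[i-1])[1::-1]))%90)
# contour based
f=cv2.cvtColor(im["frame"],cv2.COLOR_RGB2HSV);P=cloud(im)
m=((P[...,2]>90)&(P[...,2]<115)&(np.hypot(P[...,0]-490,P[...,1]+222)<50));print(m.sum(),P[m].mean(0))
r=cv2.minAreaRect(np.argwhere(m)[:,::-1].astype(np.float32));b=cv2.boxPoints(r)
B=np.array([unproj(im,*x,z=102) for x in b]);print(B.round(1),B.mean(0))
m=((P[...,2]>44)&(P[...,2]<58)&(np.hypot(P[...,0]-490,P[...,1]+222)<70));r=cv2.minAreaRect(np.argwhere(m)[:,::-1].astype(np.float32));b=cv2.boxPoints(r);B=np.array([unproj(im,*x,z=52) for x in b]);print(B.round(1),B.mean(0))
# top cam
t=load("top0");P=cloud(t)
m=((P[...,2]>44)&(P[...,2]<58)&(np.hypot(P[...,0]-490,P[...,1]+222)<70));r=cv2.minAreaRect(np.argwhere(m)[:,::-1].astype(np.float32));b=cv2.boxPoints(r);B=np.array([unproj(t,*x,z=52) for x in b]);print("top",B.round(1),B.mean(0))
E
```

```text
[[ 517.4 -237.3  102. ]
 [ 496.7 -249.8  102. ]
 [ 484.6 -227.8  102. ]
 [ 506.8 -218.2  102. ]]
[[ 551.4 -217.4   52. ]
 [ 517.2 -284.4   52. ]
 [ 452.  -251.    52. ]
 [ 485.6 -183.8   52. ]]
key c [ 501.38088403 -233.2963436   102.        ] stand c [ 501.54473301 -234.16874928   52.        ] [np.float64(73.9), np.float64(75.2), np.float64(73.2), np.float64(75.1)] [np.float64(21.9), np.float64(24.1), np.float64(25.0), np.float64(24.1)]
key edge 29.121590957304946 stand 63.01146988682194
key edge 30.937430868052815 stand 62.93661235980689
key edge 28.836450135921098 stand 62.89484809544351
key edge 23.41455653931204 stand 63.462734899463605
611 [ 501.64734641 -233.50546793  104.90076719]
[[ 507.  -217.1  102. ]
 [ 517.6 -238.8  102. ]
 [ 496.8 -250.5  102. ]
 [ 485.8 -228.7  102. ]] [ 501.79027406 -233.7657438   102.        ]
[[ 486.7 -181.6   52. ]
 [ 552.1 -217.8   52. ]
 [ 517.6 -284.    52. ]
 [ 450.5 -251.    52. ]] [ 501.73792974 -233.6035663    52.        ]
top [[ 482.5 -181.2   52. ]
 [ 550.8 -216.5   52. ]
 [ 516.7 -284.2   52. ]
 [ 448.9 -248.5   52. ]] [ 499.71088993 -232.60307108   52.        ]
```

```bash
python3 - <<'E'
from h import *
from bench import *
s=read_state()
print(shift([501.6,-233.6,170],s))
E
```

```text
[0.3441 0.0631 0.4695]
```

play_rows([
  {"tx":0.345,"ty":0.063,"tz":0.3,"spin":-0.5,"gripper":-1},
  {"tx":0.345,"ty":0.063,"tz":0.47,"spin":-1,"gripper":-1},
  {"tx":0.345,"ty":0.063,"tz":0.47,"spin":-1,"gripper":-1},
  {"tx":0.345,"ty":0.063,"tz":0.47,"spin":-1,"gripper":-1},
  {"tx":0.345,"ty":0.063,"tz":0.47,"spin":-1,"gripper":-1},
  {"tx":0.345,"ty":0.063,"tz":0.47,"spin":-1,"gripper":-1},
])

```text
clock: 7.68
position: [502.8, -233.8, 170.5]
ee_rot: [0.971, 0.236, 0.041, 0.004]
contact_force: [1.1, 0.1, 0.2]
gripper_width: 85.5
```

```bash
python3 st.py; python3 - <<'E'
from h import *
from bench import *
s=read_state()
print(shift([501.6,-233.6,82],s))
im=get_image("wrist");cv2.imwrite("pics/w4.png",im["frame"][:,:,::-1])
E
```

```text
7.67 [ 502.8 -233.8  170.5] [-0.157  0.303 -0.309 -0.033 -0.88   2.223] z [ 0.082  0.013 -0.997] y [ 0.457 -0.889  0.027] F [1.1 0.1 0.2] M [-0.08  0.2  -0.02] 85.5
[-0.0317 -0.0124  0.3522]
```

View pics/w4.png

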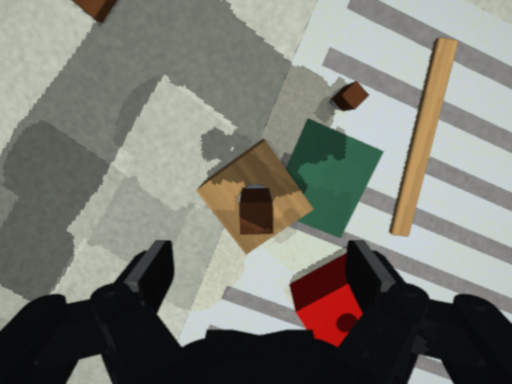

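Handle at (256,210), aligned with the jaws and centred between them. Going down to grasp.

play_rows([
  {"tx":-0.032,"ty":-0.012,"tz":0.2,"spin":0,"gripper":-1},
  {"tx":-0.032,"ty":-0.012,"tz":0.35,"spin":0,"gripper":-1},
  {"tx":-0.032,"ty":-0.012,"tz":0.35,"spin":0,"gripper":-1},
  {"tx":-0.032,"ty":-0.012,"tz":0.35,"spin":0,"gripper":1},
  {"tx":-0.032,"ty":-0.012,"tz":0.35,"spin":0,"gripper":1},
  {"tx":-0.032,"ty":-0.012,"tz":0.35,"spin":0,"gripper":1},
  {"tx":-0.032,"ty":-0.012,"tz":0.35,"spin":0,"gripper":1},
  {"tx":-0.032,"ty":-0.012,"tz":0.35,"spin":0,"gripper":1},
])

```text
clock: 8.72
position: [502.3, -233.7, 82.6]
ee_rot: [0.971, 0.237, 0.041, 0.004]
contact_force: [-1.0, 1.7, 7.6]
gripper_width: 23.7
```

```bash
python3 st.py
```

```text
8.72 [ 502.3 -233.7   82.6] [-0.156  0.413 -0.406 -0.04  -0.673  2.237] z [ 0.082  0.012 -0.997] y [ 0.46  -0.888  0.027] F [-1.   1.7  7.6] M [0.66 0.43 0.03] 23.7
```

```bash
python3 - <<'E'
from h import *
from bench import *
s=read_state();R=Ro.from_quat(s["ee_rot"]).as_matrix()
print("k",(R.T@[0,0,1]).round(4),"nose",(R.T@(np.array([501.6,-233.6,6])-s["position"])).round(1))
np.savez("grasp.npz",R=R,p=s["position"])
print("lift",shift(s["position"]+[0,0,150],s))
for n in ("top0","w1"):
    im=load(n);P=cloud(im);hsv=cv2.cvtColor(im["frame"],cv2.COLOR_RGB2HSV)
    # board: orange-brown hue and within region
    reg=(P[...,0]>560)&(P[...,0]<950)&(abs(P[...,1]-10)<130)
    m=(reg&(hsv[...,1]>130)&(hsv[...,0]<20)&(P[...,2]>5)).astype(np.uint8)
    if n=="top0":
        cs=max(cv2.findContours(m,cv2.RETR_EXTERNAL,cv2.CHAIN_APPROX_NONE)[0],key=cv2.contourArea)
        hull=cv2.convexHull(cs);b=cv2.boxPoints(cv2.minAreaRect(hull));B=np.array([unproj(im,*x,z=15) for x in b]);print(n,b.round(1).tolist(),B.round(1),B.mean(0))
        for i in range(4): d=B[i]-B[i-1];print(np.linalg.norm(d).round(1),np.degrees(np.arctan2(d[1],d[0])).round(1))
im=load("w1");f=im["frame"][:,:,::-1];cv2.imwrite("pics/c1.png",cv2.resize(f[40:125,150:260],None,fx=7,fy=7,interpolation=cv2.INTER_CUBIC))
im=load("top0");f=im["frame"][:,:,::-1];cv2.imwrite("pics/c2.png",cv2.resize(f[160:210,225:280],None,fx=11,fy=11,interpolation=cv2.INTER_CUBIC))
E
```

```text
k [ 0.0784  0.0266 -0.9966] nose [-6.6 -2.4 76.3]
lift [ 0.0471  0.016  -0.5979]
top0 [[226.6999969482422, 196.39999389648438], [243.1999969482422, 111.0], [286.0, 119.19999694824219], [269.6000061035156, 204.60000610351562]] [[604.8  99.9  15. ]
 [883.1  42.6  15. ]
 [851.4 -94.9  15. ]
 [575.1 -33.4  15. ]] [728.62249427   3.56423192  15.        ]
136.6 77.4
284.1 -11.6
141.1 -103.0
283.1 167.5
```

View pics/c1.png

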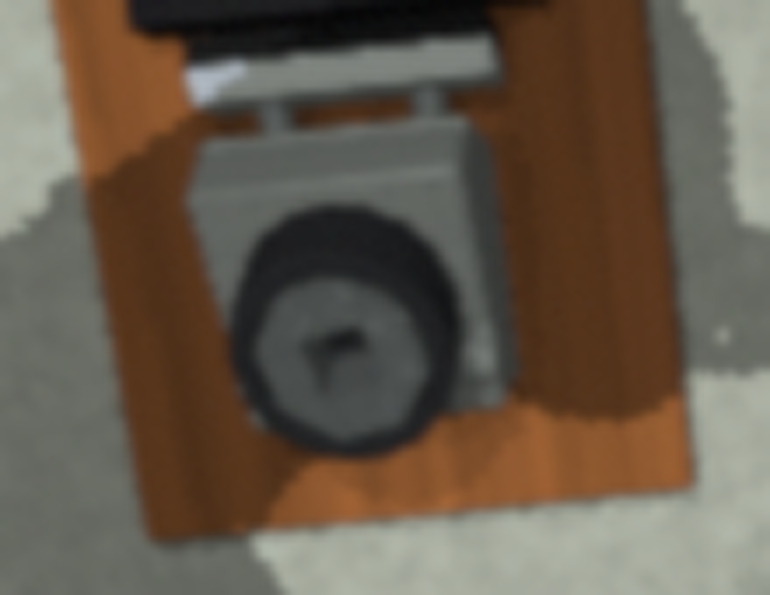

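View pics/c2.png

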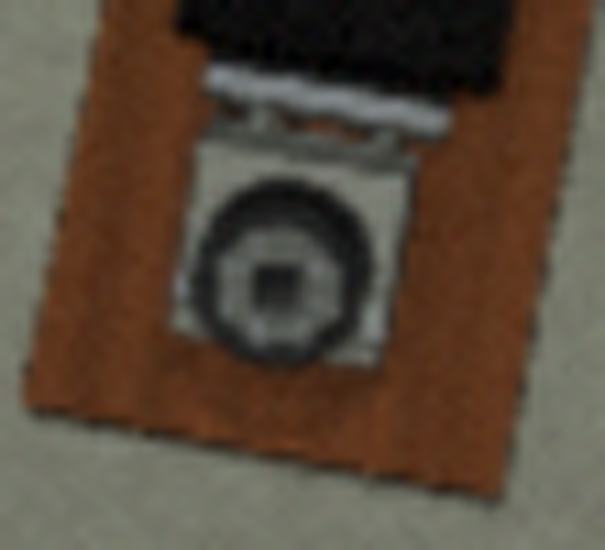

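play_rows([
  {"tx":0.024,"ty":0.008,"tz":-0.2,"spin":0,"gripper":1},
  {"tx":0.047,"ty":0.016,"tz":-0.4,"spin":0,"gripper":1},
  {"tx":0.047,"ty":0.016,"tz":-0.6,"spin":0,"gripper":1},
])

```text
clock: 9.1
position: [501.7, -233.6, 233.1]
ee_rot: [0.971, 0.237, 0.04, 0.003]
contact_force: [0.5, 0.0, -2.1]
gripper_width: 23.4
```

```bash
python3 st.py; python3 - <<'E'
from h import *
from bench import *
s=read_state()
print(shift([545,-30,260],s))
print("w1",unproj(load("w1"),198.3,91.5,z=85),"top",unproj(load("top0"),250.3,185.9,z=85))
im=get_image("scene");cv2.imwrite("pics/s1.png",cv2.resize(im["frame"][150:280,80:330,::-1],None,fx=3,fy=3))
E
```

```text
9.1 [ 501.7 -233.6  233.1] [-0.157  0.242 -0.223 -0.03  -1.03   2.22 ] z [ 0.08   0.013 -0.997] y [ 0.459 -0.888  0.025] F [ 0.5  0.  -2.1] M [-0.03  0.07  0.02] 23.4
[ 0.5361 -0.6407 -0.0828]
w1 [625.44290898  25.52142186  85.        ] top [623.71448468  24.02333527  85.        ]
```

View pics/s1.png

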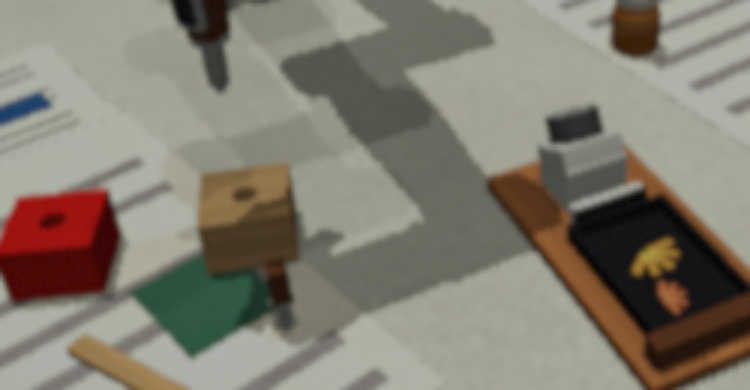

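play_rows([
  {"tx":0.54,"ty":-0.64,"tz":-0.1,"spin":0,"gripper":1},
  {"tx":0.54,"ty":-0.64,"tz":-0.1,"spin":0,"gripper":1},
  {"tx":0.54,"ty":-0.64,"tz":-0.1,"spin":0,"gripper":1},
  {"tx":0.54,"ty":-0.64,"tz":-0.1,"spin":0,"gripper":1},
  {"tx":0.54,"ty":-0.64,"tz":-0.1,"spin":0,"gripper":1},
])

```text
clock: 9.78
position: [545.9, -28.3, 262.7]
ee_rot: [0.97, 0.238, 0.04, 0.003]
contact_force: [-0.4, -0.0, -1.2]
gripper_width: 23.6
```

```bash
python3 st.py; python3 - <<'E'
from h import *
from bench import *
im=get_image("wrist");np.savez("pics/w5.npz",**im);f=im["frame"][:,:,::-1];cv2.imwrite("pics/w5.png",f)
u,v=proj(im,np.array([624.6,25,85]));print(u,v)
u,v=int(u),int(v);c=f[max(0,v-45):v+45,max(0,u-45):u+45];cv2.imwrite("pics/w5c.png",cv2.resize(c,None,fx=6,fy=6,interpolation=cv2.INTER_CUBIC))
E
```

```text
9.78 [545.9 -28.3 262.7] [ 0.249  0.201 -0.213  0.008 -1.076  1.8  ] z [ 0.08   0.013 -0.997] y [ 0.462 -0.887  0.025] F [-0.4 -0.  -1.2] M [-0.05  0.18 -0.04] 23.6
244.14648915027396 94.23908453791982
```

View pics/w5.png

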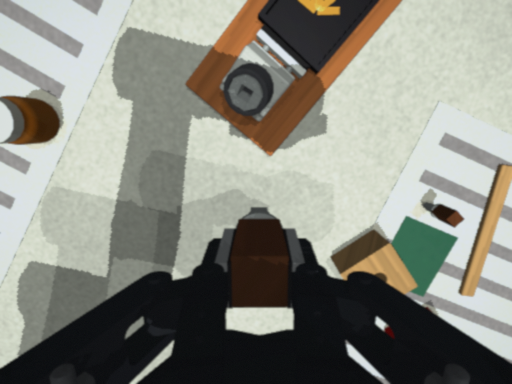

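View pics/w5c.png

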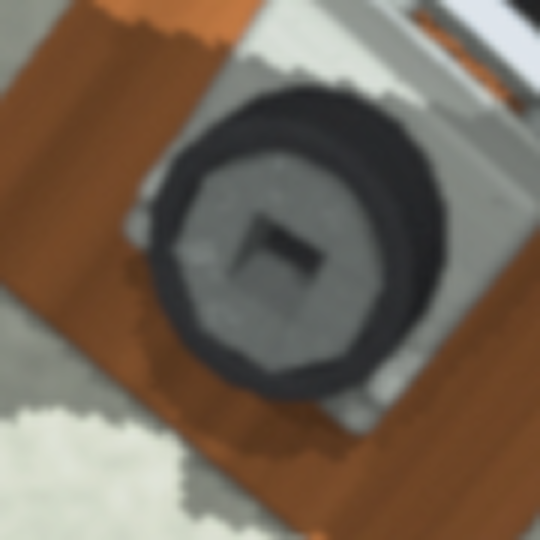

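```bash
python3 - <<'E'
from h import *
im=load("w5");T=im["world_to_cam"];K=im["mtx"];R=T[:3,:3];o=-R.T@T[:3,3]
a=np.radians(-12.2);cx=np.array([np.cos(a),np.sin(a),0]);cy=np.array([-np.sin(a),np.cos(a),0])
n=-.5*cx+np.array([0,0,.866]);ex=np.cross(cy,n);C=np.array([624.6,25,85])
def hit(x,y):
    u,v=199+x/6,49+y/6;r=np.array([(u-K[0,2])/K[0,0],-(v-K[1,2])/K[1,1],-1]);w=R.T@r
    P=o+w*((C-o)@n)/(w@n);d=P-C;return np.array([d@ex,d@cy])
pts={k:hit(*k) for k in [(262,212),(325,250),(232,272),(300,312),(281,148),(385,270),(275,375),(172,245)]}
for k,v in pts.items(): print(k,v.round(1))
A,B,D=pts[(262,212)],pts[(325,250)],pts[(232,272)]
for d in (B-A,D-A): print(np.linalg.norm(d),np.degrees(np.arctan2(d[1],d[0])))
E
```

```text
(262, 212) [7.1 6.8]
(325, 250) [ 9.4 -5.1]
(232, 272) [-4.8  5.2]
(300, 312) [-2.2 -7.9]
(281, 148) [17.7 10. ]
(385, 270) [ 13.7 -14.9]
(275, 375) [-14.5 -10.9]
(172, 245) [-8.3 16. ]
12.11860388930716 -79.24050982408355
12.015031076816769 -172.54780474258743
```

```bash
cat > goal.py <<'E'
from h import *
from bench import *
g=np.load("grasp.npz");Rg=g["R"]
kt=Rg.T@[0,0,1]; noset=Rg.T@(np.array([501.6,-233.6,6])-g["p"])
a=np.radians(-12.2);cx=np.array([np.cos(a),np.sin(a),0]);cy=np.array([-np.sin(a),np.cos(a),0])
n=-.5*cx+np.array([0,0,np.sqrt(.75)]);ex=np.cross(cy,n)
yt=np.array([0,1.,0]);yt-=kt*(yt@kt);yt/=np.linalg.norm(yt)
Kt=np.stack([np.cross(yt,kt),yt,kt],1)
def Rgoal(phase,nn=None):
    p=np.radians(phase);y=np.cos(p)*ex+np.sin(p)*cy
    return np.stack([np.cross(y,n),y,n],1)@Kt.T
C=np.array([626.,24.8,85.])
def keystate():
    s=read_state();R=Ro.from_quat(s["ee_rot"]).as_matrix();ax=R@kt;nose=s["position"]+R@noset
    yw=R@yt;return s,R,ax,nose,np.degrees(np.arctan2(yw@cy,yw@ex))
def report():
    s,R,ax,nose,ph=keystate();d=nose-C
    print("key axis err deg",np.degrees(np.arccos(min(1,ax@n))).round(2),"comp ex,cy",np.degrees([ax@ex,ax@cy]).round(2),"nose rel (ex,cy,n)",(d@ex).round(1),(d@cy).round(1),(d@n).round(1),"phase",ph.round(1))
    print("tool axes comps ex:",(R.T@ex*4/1000).round(5)," cy:",(R.T@cy*4/1000).round(5)," n:",(R.T@n*4/1000).round(5)," per mm")
    Fk=s["contact_force"];M=s["wrist_torque"];print("F ex,cy,n",(Fk@ex).round(1),(Fk@cy).round(1),(Fk@n).round(1),"Mn",(M@n).round(3),"clock",round(s["clock"],2),"nose",nose.round(1),"J",s["joints"].round(2),round(s["gripper_width"],1))
E
python3 - <<'E'
from goal import *
for ph in (-50,-81):
    R=Rgoal(ph);print(ph,R[:,2].round(3),"tilt",np.degrees(np.arccos(-R[2,2])),"head",np.degrees(np.arctan2(R[1,2],R[0,2])), "TCP at nose=C",(C-R@noset).round(1))
report()
E
```

```text
-50 [ 0.559 -0.09  -0.824] tilt 34.46551652522774 head -9.151521525098174 TCP at nose=C [589.2  32.8 151.7]
-81 [ 0.553 -0.134 -0.822] tilt 34.69158694794842 head -13.604072500375182 TCP at nose=C [589.   32.5 151.7]
key axis err deg 30.17 comp ex,cy [2.879e+01 1.000e-02] nose rel (ex,cy,n) -8.7 -70.0 121.4 phase -54.4
tool axes comps ex: [ 0.00281  0.00226 -0.00174]  cy: [ 0.00255 -0.00308  0.00012]  n: [-0.00127 -0.00119 -0.0036 ]  per mm
F ex,cy,n -0.4 -0.5 -1.7 Mn -0.008 clock 9.82 nose [544.5 -29.3 185.8] J [ 0.25  0.2  -0.21  0.01 -1.08  1.8 ] 23.3
```

```bash
python3 - <<'E'
from sim1 import *
from bench import read_state
from goal import Rgoal
q=read_state()["joints"];Rt=Rgoal(-81)
show("now",q);p,R=FK(q)
d=np.array([720,-80,380])-p;print("call1 shift",(R.T@d/250).round(3))
q1=ik(q,np.array([720,-80,380.]),R,.6);show("a",q1)
for hd in (-12,-17,-22,-27):
  for up in (.3,.5):
    h=np.radians(hd);d=np.array([np.cos(h),np.sin(h),up])/np.hypot(1,up)
    qq=q1.copy();
    for k in range(24):
        qq=push(qq,62.5*d,1)
        if tilt(qq)[0]>34.5: break
    show(f"{hd} {up} n{k+1} dir {(R.T@d).round(3)}",qq)
E
```

```text
now [546. -29. 262.] [ 0.25  0.2  -0.21  0.01 -1.08  1.8 ] tilt 4.6 head 9
call1 shift [ 0.556  0.511 -0.416]
a [720. -80. 380.] [ 0.11  0.48  0.48 -0.   -1.49  1.94] tilt 4.6 head 9
-12 0.3 n16 dir [ 0.758  0.615 -0.215] [1056. -181.  342.] [-0.    1.07  1.41  0.07 -1.3   2.05] tilt 35.0 head -7
-12 0.5 n16 dir [ 0.722  0.579 -0.379] [1006. -170.  446.] [ 0.01  0.95  1.41  0.07 -1.41  2.04] tilt 35.5 head -6
-17 0.3 n16 dir [ 0.703  0.677 -0.218] [1043. -237.  343.] [-0.06  1.07  1.41  0.05 -1.31  2.1 ] tilt 34.7 head -9
-17 0.5 n16 dir [ 0.67   0.637 -0.382] [ 994. -223.  446.] [-0.05  0.95  1.41  0.06 -1.41  2.1 ] tilt 35.3 head -8
-22 0.3 n17 dir [ 0.642  0.734 -0.221] [1037. -302.  342.] [-0.12  1.08  1.41  0.04 -1.26  2.16] tilt 36.7 head -11
-22 0.5 n16 dir [ 0.613  0.69  -0.385] [ 978. -275.  448.] [-0.1   0.95  1.41  0.04 -1.42  2.15] tilt 35.0 head -10
-27 0.3 n17 dir [ 0.576  0.786 -0.225] [1016. -358.  344.] [-0.18  1.07  1.41  0.03 -1.27  2.22] tilt 36.2 head -13
-27 0.5 n16 dir [ 0.551  0.738 -0.388] [ 958. -325.  450.] [-0.16  0.95  1.41  0.03 -1.43  2.2 ] tilt 34.6 head -12
```

play_rows([
  {"tx":0.55,"ty":0.51,"tz":-0.42,"spin":0,"gripper":1},
  {"tx":0.55,"ty":0.51,"tz":-0.42,"spin":0,"gripper":1},
  {"tx":0.55,"ty":0.51,"tz":-0.42,"spin":0,"gripper":1},
  {"tx":0.55,"ty":0.51,"tz":-0.42,"spin":0,"gripper":1},
])

```text
clock: 10.32
position: [719.5, -84.1, 381.7]
ee_rot: [0.971, 0.235, 0.041, 0.004]
contact_force: [-0.3, 0.2, -2.5]
gripper_width: 23.3
```

play_rows([
  {"tx":0.55,"ty":0.74,"tz":-0.39,"spin":0,"gripper":1},
  {"tx":0.55,"ty":0.74,"tz":-0.39,"spin":0,"gripper":1},
  {"tx":0.55,"ty":0.74,"tz":-0.39,"spin":0,"gripper":1},
  {"tx":0.55,"ty":0.74,"tz":-0.39,"spin":0,"gripper":1},
  {"tx":0.55,"ty":0.74,"tz":-0.39,"spin":0,"gripper":1},
  {"tx":0.55,"ty":0.74,"tz":-0.39,"spin":0,"gripper":1},
])

```text
clock: 11.08
position: [839.8, -167.7, 441.8]
ee_rot: [0.97, 0.235, 0.06, 0.014]
contact_force: [-0.3, 0.1, -0.9]
gripper_width: 23.5
```

```bash
python3 st.py; python3 -c "
from goal import *
report()
s,R,*_=keystate();h=np.radians(-27);print((R.T@np.array([np.cos(h),np.sin(h),.5])/1.118).round(3))"
```

```text
11.07 [ 839.8 -167.7  441.8] [-0.01   0.891  1.407 -0.003 -1.963  2.056] z [ 0.123  0.001 -0.992] y [ 0.455 -0.889  0.055] F [-0.3  0.1 -0.9] M [0.03 0.29 0.03] 23.5
key axis err deg 27.53 comp ex,cy [26.48  0.1 ] nose rel (ex,cy,n) 358.6 -143.2 116.5 phase -53.9
tool axes comps ex: [ 0.00287  0.0023  -0.00157]  cy: [ 0.00254 -0.00309  0.00011]  n: [-0.00115 -0.00107 -0.00368]  per mm
F ex,cy,n -0.8 0.1 -0.6 Mn 0.042 clock 11.07 nose [ 842.3 -168.5  365.2] J [-0.01  0.89  1.41 -0.   -1.96  2.06] 23.5
[ 0.566  0.748 -0.346]
```

play_rows([
  {"tx":0.75,"ty":1,"tz":-0.45,"spin":0,"gripper":1},
  {"tx":0.75,"ty":1,"tz":-0.45,"spin":0,"gripper":1},
  {"tx":0.75,"ty":1,"tz":-0.45,"spin":0,"gripper":1},
  {"tx":0.75,"ty":1,"tz":-0.45,"spin":0,"gripper":1},
  {"tx":0.75,"ty":1,"tz":-0.45,"spin":0,"gripper":1},
  {"tx":0.75,"ty":1,"tz":-0.45,"spin":0,"gripper":1},
])

```text
clock: 11.82
position: [853.5, -219.1, 423.8]
ee_rot: [0.968, 0.235, 0.079, 0.025]
contact_force: [0.5, 0.4, -2.2]
gripper_width: 23.4
```

```bash
python3 st.py; python3 -c "
from goal import *
report()
s,R,*_=keystate();h=np.radians(-27);print((R.T@np.array([np.cos(h),np.sin(h),.5])/1.118).round(3))"
```

```text
11.82 [ 853.5 -219.1  423.8] [-0.069  0.916  1.407  0.    -1.897  2.117] z [ 0.164 -0.012 -0.986] y [ 0.452 -0.888  0.086] F [ 0.5  0.4 -2.2] M [0.02 0.34 0.02] 23.4
key axis err deg 25.08 comp ex,cy [24.28  0.34] nose rel (ex,cy,n) 373.5 -190.8 87.3 phase -53.3
tool axes comps ex: [ 0.00291  0.00235 -0.00141]  cy: [ 2.54e-03 -3.09e-03  9.00e-05]  n: [-0.00103 -0.00096 -0.00374]  per mm
F ex,cy,n -0.8 0.5 -2.1 Mn 0.042 clock 11.82 nose [ 859.1 -220.8  347.4] J [-0.07  0.92  1.41  0.   -1.9   2.12] 23.4
[ 0.575  0.759 -0.306]
```

play_rows([
  {"tx":0.75,"ty":1,"tz":-0.42,"spin":0,"gripper":1},
])

```text
clock: 11.95
position: [861.9, -232.1, 424.7]
ee_rot: [0.967, 0.235, 0.095, 0.035]
contact_force: [0.1, -0.2, -2.0]
gripper_width: 23.2
```

play_rows([
  {"tx":0.75,"ty":1,"tz":-0.4,"spin":0,"gripper":1},
  {"tx":0.75,"ty":1,"tz":-0.4,"spin":0,"gripper":1},
])

```text
clock: 12.2
position: [869.7, -254.8, 425.2]
ee_rot: [0.965, 0.234, 0.113, 0.047]
contact_force: [0.1, -0.6, -1.6]
gripper_width: 23.3
```

```bash
python3 st.py
```

```text
12.2 [ 869.7 -254.8  425.2] [-0.104  0.922  1.407  0.013 -1.81   2.154] z [ 0.241 -0.038 -0.97 ] y [ 0.44  -0.886  0.144] F [ 0.1 -0.6 -1.6] M [0.12 0.63 0.06] 23.3
```

play_rows([
  {"tx":0.75,"ty":1,"tz":-0.32,"spin":0,"gripper":1},
])

```text
clock: 12.32
position: [878.0, -267.1, 426.3]
ee_rot: [0.962, 0.233, 0.129, 0.058]
contact_force: [0.2, 0.4, -2.3]
gripper_width: 23.1
```

play_rows([
  {"tx":0.75,"ty":1,"tz":-0.27,"spin":0,"gripper":1},
])

```text
clock: 12.45
position: [886.3, -279.3, 428.1]
ee_rot: [0.96, 0.231, 0.145, 0.069]
contact_force: [0.4, 0.2, -1.1]
gripper_width: 23.2
```

play_rows([
  {"tx":0.75,"ty":1,"tz":-0.23,"spin":0,"gripper":1},
])

```text
clock: 12.58
position: [894.5, -291.0, 430.3]
ee_rot: [0.956, 0.23, 0.161, 0.08]
contact_force: [1.0, -0.2, -1.3]
gripper_width: 23.3
```

play_rows([
  {"tx":0.75,"ty":1,"tz":-0.19,"spin":0,"gripper":1},
])

```text
clock: 12.7
position: [902.6, -302.2, 433.0]
ee_rot: [0.953, 0.229, 0.176, 0.091]
contact_force: [-0.5, 0.1, -2.3]
gripper_width: 23.2
```

```bash
python3 st.py;  python3 -c "
from goal import *
report()
s,R,*_=keystate();h=np.radians(-27);print((R.T@np.array([np.cos(h),np.sin(h),.5])/1.118).round(3))"
```

```text
12.7 [ 902.6 -302.2  433. ] [-0.143  0.933  1.407  0.037 -1.646  2.196] z [ 0.378 -0.092 -0.921] y [ 0.404 -0.879  0.253] F [-0.5  0.1 -2.3] M [0.21 0.96 0.04] 23.2
key axis err deg 11.79 comp ex,cy [11.49  2.24] nose rel (ex,cy,n) 451.9 -264.2 56.8 phase -51.1
tool axes comps ex: [ 0.00307  0.00252 -0.0005 ]  cy: [ 2.53e-03 -3.09e-03 -4.00e-05]  n: [-0.00041 -0.00028 -0.00397]  per mm
F ex,cy,n -1.6 -0.0 -1.7 Mn 0.039 clock 12.7 nose [ 924.9 -310.1  360.1] J [-0.14  0.93  1.41  0.04 -1.65  2.2 ] 23.2
[ 0.606  0.792 -0.074]
```

play_rows([
  {"tx":1,"ty":1,"tz":-0.1,"spin":0,"gripper":1},
])

```text
clock: 12.82
position: [914.4, -306.3, 434.9]
ee_rot: [0.949, 0.227, 0.193, 0.102]
contact_force: [-0.7, 0.1, -1.5]
gripper_width: 23.4
```

play_rows([
  {"tx":1,"ty":1,"tz":-0.05,"spin":0,"gripper":1},
])

```text
clock: 12.95
position: [926.8, -308.7, 435.8]
ee_rot: [0.945, 0.226, 0.208, 0.113]
contact_force: [-0.4, -0.0, -0.4]
gripper_width: 23.1
```

play_rows([
  {"tx":1,"ty":1,"tz":0,"spin":0,"gripper":1},
])

```text
clock: 13.08
position: [938.7, -311.7, 437.6]
ee_rot: [0.94, 0.224, 0.224, 0.124]
contact_force: [0.2, -0.4, -1.9]
gripper_width: 23.6
```

play_rows([
  {"tx":1,"ty":1,"tz":0.05,"spin":0,"gripper":1},
])

```text
clock: 13.2
position: [950.2, -314.9, 440.0]
ee_rot: [0.935, 0.222, 0.24, 0.135]
contact_force: [-0.5, 0.1, -1.3]
gripper_width: 23.3
```

```bash
python3 st.py;  python3 -c "
from goal import *
report()"
```

```text
13.2 [ 950.2 -314.9  440. ] [-0.139  0.956  1.406  0.075 -1.468  2.19 ] z [ 0.508 -0.146 -0.849] y [ 0.351 -0.865  0.359] F [-0.5  0.1 -1.3] M [ 0.37  1.32 -0.02] 23.3
key axis err deg 4.52 comp ex,cy [2.56 3.71] nose rel (ex,cy,n) 510.0 -268.6 36.7 phase -50.6
tool axes comps ex: [0.00309 0.00254 0.00013]  cy: [ 0.00254 -0.00308 -0.00014]  n: [ 1.0e-05  1.9e-04 -4.0e-03]  per mm
F ex,cy,n -1.1 -0.0 -0.9 Mn -0.057 clock 13.2 nose [ 983.  -327.1  371.8] J [-0.14  0.96  1.41  0.08 -1.47  2.19] 23.3
```

play_rows([
  {"tx":1,"ty":0.4,"tz":0.1,"spin":0,"gripper":1},
])

```text
clock: 13.32
position: [967.7, -298.2, 442.4]
ee_rot: [0.931, 0.219, 0.254, 0.146]
contact_force: [0.3, -0.2, -0.5]
gripper_width: 23.6
```

```bash
python3 st.py;  python3 -c "
from goal import *
report()"
```

```text
13.32 [ 967.7 -298.2  442.4] [-0.113  0.964  1.407  0.099 -1.426  2.162] z [ 0.537 -0.16  -0.828] y [ 0.334 -0.861  0.383] F [ 0.3 -0.2 -0.5] M [ 0.41  1.25 -0.01] 23.6
key axis err deg 4.13 comp ex,cy [0.44 4.1 ] nose rel (ex,cy,n) 525.7 -249.1 32.0 phase -50.8
tool axes comps ex: [0.00309 0.00253 0.00028]  cy: [ 0.00254 -0.00309 -0.00017]  n: [ 0.00011  0.00031 -0.00399]  per mm
F ex,cy,n 0.0 -0.1 -0.6 Mn -0.076 clock 13.32 nose [1002.7 -311.5  375.6] J [-0.11  0.96  1.41  0.1  -1.43  2.16] 23.6
```

```bash
cat > togo.py <<'E'
import sys
from goal import *
# usage: togo.py phase off_n off_ex off_cy
ph,on,oe,oc=map(float,sys.argv[1:5])
s,R,ax,nose,p=keystate()
dsp=(p-ph)  # cw turn = +spin
Rf=R@Ro.from_euler('z',np.radians(dsp)).as_matrix()
tgt=C+on*n+oe*ex+oc*cy-Rf@noset
axf=Rf@kt
print("spin",round(dsp/45,3),"shift",(R.T@(tgt-s["position"])/250).round(3),"final axis comps deg",np.degrees([axf@ex,axf@cy]).round(2),"tcp",tgt.round(1))
E
python3 togo.py -81 60 0 0
```

```text
spin 0.672 shift [-0.997 -2.076 -0.301] final axis comps deg [0.68 1.64] tcp [561.   40.8 204.1]
```

play_rows([
  {"tx":-0.1,"ty":-0.25,"tz":-0.1,"spin":0,"gripper":1},
  {"tx":-0.48,"ty":-1,"tz":-0.2,"spin":0.3,"gripper":1},
  {"tx":-0.48,"ty":-1,"tz":-0.2,"spin":0.6,"gripper":1},
  {"tx":-0.48,"ty":-1,"tz":-0.2,"spin":0.67,"gripper":1},
  {"tx":-0.48,"ty":-1,"tz":-0.2,"spin":0.67,"gripper":1},
  {"tx":-0.48,"ty":-1,"tz":-0.2,"spin":0.67,"gripper":1},
])

```text
clock: 14.08
position: [761.7, -129.6, 338.2]
ee_rot: [0.956, -0.029, 0.283, 0.074]
contact_force: [0.6, -0.3, -1.4]
gripper_width: 23.5
```

```bash
python3 togo.py -81 60 0 0; python3 st.py
```

```text
spin 0.006 shift [-0.974 -0.662 -0.093] final axis comps deg [0.77 1.51] tcp [561.   40.6 204.1]
14.07 [ 761.7 -129.6  338.2] [ 0.106  0.34  -0.082  0.372 -0.625  1.16 ] z [ 0.536 -0.157 -0.829] y [-0.097 -0.987  0.124] F [ 0.6 -0.3 -1.4] M [ 0.4   1.23 -0.04] 23.5
```

```bash
python3 - <<'E'
from sim1 import *
from bench import read_state
q=read_state()["joints"];p,R=FK(q)
for t in ([620,-10,250],[561,40.6,204],[589,32,152],[598,30,136]):
    q=ik(q,np.array(t,float),R,.6);show(t,q);
for k in range(5):
    R=R@Ro.from_euler('z',np.radians(20)).as_matrix();q=ik(q,np.array(t,float),R,.6);show(k,q)
E
```

```text
[620, -10, 250] [620. -10. 250.] [ 0.42  0.16 -0.43  0.68 -0.62  0.6 ] tilt 34.0 head -16
[561, 40.6, 204] [561.  41. 204.] [ 0.6   0.12 -0.61  0.85 -0.61  0.25] tilt 34.0 head -16
[589, 32, 152] [589.  32. 152.] [ 0.54  0.25 -0.62  1.03 -0.5   0.09] tilt 34.0 head -16
[598, 30, 136] [598.  30. 136.] [ 0.53  0.29 -0.62  1.09 -0.48  0.03] tilt 34.0 head -16
0 [598.  30. 136.] [ 0.53  0.29 -0.62  1.09 -0.48 -0.32] tilt 34.0 head -16
1 [598.  30. 136.] [ 0.53  0.29 -0.62  1.09 -0.48 -0.67] tilt 34.0 head -16
2 [598.  30. 136.] [ 0.53  0.29 -0.62  1.09 -0.48 -1.02] tilt 34.0 head -16
3 [598.  30. 136.] [ 0.53  0.29 -0.62  1.09 -0.48 -1.37] tilt 34.0 head -16
4 [598.  30. 136.] [ 0.53  0.29 -0.62  1.09 -0.48 -1.72] tilt 34.0 head -16
```

All of it is within reach. Going to the stand-off.

play_rows([
  {"tx":-0.97,"ty":-0.66,"tz":-0.09,"spin":0,"gripper":1},
  {"tx":-0.97,"ty":-0.66,"tz":-0.09,"spin":0,"gripper":1},
  {"tx":-0.97,"ty":-0.66,"tz":-0.09,"spin":0,"gripper":1},
  {"tx":-0.97,"ty":-0.66,"tz":-0.09,"spin":0,"gripper":1},
  {"tx":-0.97,"ty":-0.66,"tz":-0.09,"spin":0,"gripper":1},
  {"tx":-0.97,"ty":-0.66,"tz":-0.09,"spin":0,"gripper":1},
  {"tx":-0.97,"ty":-0.66,"tz":-0.09,"spin":0,"gripper":1},
])

```text
clock: 14.95
position: [564.2, 38.6, 204.4]
ee_rot: [0.956, -0.028, 0.283, 0.074]
contact_force: [0.5, -1.1, -0.3]
gripper_width: 23.4
```

```bash
python3 -c "
from goal import *
report()
for nm in ('wrist','scene'):
  im=get_image(nm);np.savez(f'pics/{nm}6.npz',**im);f=im['frame'][:,:,::-1]
  u,v=map(int,proj(im,C));print(nm,u,v)
  k=70 if nm=='wrist' else 40
  c=f[max(0,v-k):v+k,max(0,u-k):u+k];cv2.imwrite(f'pics/{nm}6.png',cv2.resize(c,None,fx=280/k,fy=280/k,interpolation=cv2.INTER_CUBIC))
"
```

```text
key axis err deg 1.73 comp ex,cy [0.73 1.57] nose rel (ex,cy,n) 3.2 -1.4 58.4 phase -80.7
tool axes comps ex: [0.00394 0.00065 0.00028]  cy: [ 0.00066 -0.00394 -0.00016]  n: [ 0.00025  0.00021 -0.00399]  per mm
F ex,cy,n 0.5 -1.0 -0.6 Mn -0.082 clock 14.95 nose [599.9  29.  137.2] J [ 0.19  0.12 -0.92  1.6  -0.26 -0.2 ] 23.4
wrist 251 197
scene 269 187
```

View pics/wrist6.png

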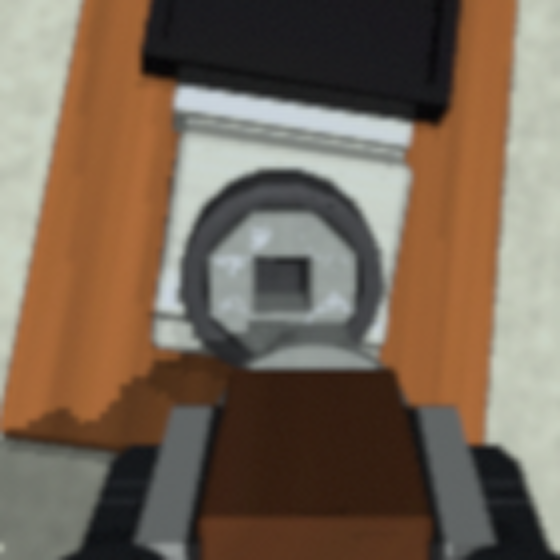

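View pics/scene6.png

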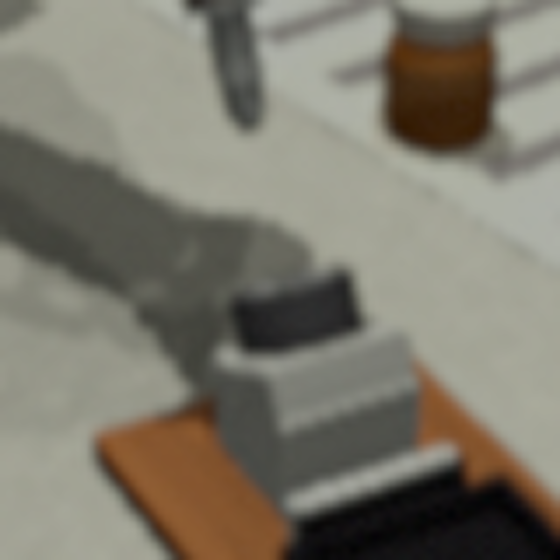

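```bash
python3 -c "
from goal import *
im=load('scene6');s,R,ax,nose,ph=keystate()
print(proj(im,nose),proj(im,nose+18*ax),proj(im,nose+46*ax),proj(im,C))
w=load('wrist6')
print('wrist',proj(w,nose+48*ax), proj(w,nose+100*ax))
"
python3 togo.py -81 8 0 0;python3 togo.py -81 2 0 0; python3 st.py
```

```text
(np.float64(264.2723334314454), np.float64(165.72970676760525)) (np.float64(262.802890496009), np.float64(158.97582959545394)) (np.float64(260.5037977953326), np.float64(148.40870287464236)) (np.float64(269.0061240849254), np.float64(187.26003260381916))
wrist (np.float64(257.56198925497387), np.float64(233.2980206388787)) (np.float64(260.0957657592696), np.float64(279.29150405560705))
spin 0.004 shift [-0.036 -0.018  0.2  ] final axis comps deg [0.58 1.51] tcp [586.2  35.2 159. ]
spin 0.004 shift [-0.037 -0.019  0.224] final axis comps deg [0.58 1.51] tcp [589.2  34.5 153.8]
15.05 [566.3  38.5 205.8] [ 0.189  0.122 -0.912  1.596 -0.259 -0.204] z [ 0.539 -0.158 -0.827] y [-0.098 -0.987  0.124] F [ 0.9 -0.  -1.2] M [0.42 1.25 0.04] 23.4
```

play_rows([
  {"tx":-0.036,"ty":-0.018,"tz":0.05,"spin":0,"gripper":1},
  {"tx":-0.036,"ty":-0.018,"tz":0.12,"spin":0,"gripper":1},
  {"tx":-0.036,"ty":-0.018,"tz":0.16,"spin":0,"gripper":1},
  {"tx":-0.036,"ty":-0.018,"tz":0.18,"spin":0,"gripper":1},
  {"tx":-0.036,"ty":-0.018,"tz":0.18,"spin":0,"gripper":1},
])

```text
clock: 15.68
position: [583.8, 38.7, 166.7]
ee_rot: [0.957, -0.029, 0.28, 0.076]
contact_force: [-0.1, 0.0, -1.4]
gripper_width: 23.0
```

```bash
python3 st.py; python3 -c "
from goal import *
report()";python3 togo.py -81 2 0 0
```

```text
15.68 [583.8  38.7 166.7] [ 0.024  0.208 -0.89   2.05  -0.197 -0.522] z [ 0.532 -0.161 -0.832] y [-0.098 -0.987  0.128] F [-0.1  0.  -1.4] M [0.45 1.32 0.01] 23.0
key axis err deg 2.08 comp ex,cy [1.04 1.8 ] nose rel (ex,cy,n) 0.5 2.6 16.2 phase -80.7
tool axes comps ex: [0.00394 0.00065 0.00025]  cy: [ 0.00066 -0.00394 -0.00018]  n: [ 0.00022  0.00022 -0.00399]  per mm
F ex,cy,n -0.8 0.0 -1.1 Mn -0.073 clock 15.68 nose [619.   28.9  99.3] J [ 0.02  0.21 -0.89  2.05 -0.2  -0.52] 23.0
spin 0.006 shift [-0.007  0.007  0.057] final axis comps deg [1.03 1.78] tcp [589.8  34.8 154.1]
```

```bash
cat > fit.py <<'E'
import numpy as np
from scipy.spatial.transform import Rotation as Ro
from scipy.optimize import least_squares
D=[([1.5216,.3856,.0066,-.0005,-1.194,-.2586],(189.16,595.09,244.2)),
([.248,.124,.081,0,-1.53,1.011],(514.98,-34.55,418.99)),
([.158,1.015,1.407,.021,-1.88,1.113],(906.6,-23,340.7)),
([.173,.753,.852,.022,-1.59,1.092],(844.6,-21.1,335)),
([-.001,-.085,-.702,.010,-.867,1.258],(321.8,-162.2,198.4)),
([-.094,.035,-.349,-.023,-1.108,1.368],(415.3,-193.9,280.9)),
([-.156,.413,-.406,-.040,-.673,2.237],(502.3,-233.7,82.6)),
([-.143,.933,1.407,.037,-1.646,2.196],(902.6,-302.2,433)),
([-.113,.964,1.407,.099,-1.426,2.162],(967.7,-298.2,442.4)),
([.106,.340,-.082,.372,-.625,1.16],(761.7,-129.6,338.2)),
([.189,.122,-.912,1.596,-.259,-.204],(566.3,38.5,205.8)),
([.024,.208,-.890,2.05,-.197,-.522],(583.8,38.7,166.7))]
def fk(q,P,o6=-np.pi/2):
    H,a,L1,L2,e,lat1,lat4,v4,lat5,v5,Dt=P
    R1=Ro.from_euler('z',q[0]).as_matrix();f=q[1]-q[2]
    Rf=R1@Ro.from_euler('y',f).as_matrix();R4=Rf@Ro.from_euler('x',-q[3]).as_matrix();R5=R4@Ro.from_euler('y',-q[4]).as_matrix()
    p=R1@np.array([a+L1*np.sin(q[1]),lat1,H+L1*np.cos(q[1])])+Rf@np.array([L2,0,e])+R4@np.array([0,lat4,v4])+R5@np.array([Dt,lat5,v5])
    R=R5@Ro.from_euler('x',-q[5]+o6).as_matrix()
    return p,np.stack([-R[:,2],R[:,1],R[:,0]],1)
def full(x): # x: H,L1,L2,lat1,lat4,v5,Dt
    return [x[0],0,x[1],x[2],0,x[3],x[4],0,0,x[5],x[6]]
if __name__=="__main__":
    f=lambda x:np.concatenate([fk(q,full(x))[0]-p for q,p in D])
    r=least_squares(f,[170,562,424,-80,-80,0,290]);print(r.x.round(1));print(r.fun.reshape(-1,3).round(1))
E
python3 fit.py
```

```text
[ 1.606e+02  5.649e+02  4.216e+02  0.000e+00 -1.599e+02  1.000e-01
  2.838e+02]
[[ 0.1 -0.  -0.1]
 [-0.1 -0.1  0.2]
 [ 0.1 -0.2 -0.7]
 [-0.1  0.   0.1]
 [-0.4 -0.2 -0.3]
 [ 0.1 -0.   0. ]
 [ 0.1  0.1  0.2]
 [ 0.1  0.2  0.3]
 [-0.   0.3  0.5]
 [-0.2  0.1 -0. ]
 [ 0.2  0.1  0.1]
 [-0.  -0.1 -0.3]]
```

```bash
cat > kin.py <<'E'
import numpy as np
from scipy.spatial.transform import Rotation as Ro
from scipy.optimize import least_squares
import fit
PAR=fit.full([160.6,564.9,421.6,0,-159.9,.1,283.8])
LO=np.array([-3.14,-1.21,-1.07,-3.16,-2.99,-3.1]);HI=np.array([3.14,2.06,1.41,2.05,-.16,3.1])
def FK(q): return fit.fk(q,PAR)
def err(q,p,R,w):
    P,T=FK(q); return np.concatenate([(P-p)/1000,w*Ro.from_matrix(T@R.T).as_rotvec()])
def ik(q0,p,R,w,lo=LO,hi=HI):
    return least_squares(err,np.clip(q0,lo+1e-4,hi-1e-4),bounds=(lo,hi),args=(p,R,w)).x
E
python3 - <<'E'
from kin import *
from goal import Rgoal,C,noset,n,Kt
rng=np.random.default_rng(0)
for off in (40,0,-18):
  R=Rgoal(-81);p=C+off*n-R@noset;S=[]
  big=np.array([3.14,2.06,1.41,3.3,0.5,6.3])
  for _ in range(60):
    r=least_squares(err,rng.uniform(LO,HI),bounds=(-big-[0,0,0,0,2.6,0],big),args=(p,R,.6))
    if np.linalg.norm(r.fun)<1e-5 and not any(np.linalg.norm(np.angle(np.exp(1j*(r.x-s))))<.05 for s in S): S.append(r.x)
  for s in S: print(off,s.round(2), "OK" if np.all((s>LO)&(s<HI)) else "")
E
```

```text
40 [-0.21  0.16 -0.6  -3.07  0.21  4.8 ] 
40 [-0.03  0.15 -0.9   2.14 -0.14 -0.57] 
40 [-2.68 -1.85 -0.35 -2.37 -2.59 -4.45] 
0 [-0.16  0.24 -0.8   2.62 -0.09 -0.94] 
0 [-0.21  0.25 -0.58 -3.02  0.14 -1.53] 
0 [-2.7  -1.92 -0.37 -2.44 -2.55  1.77] 
-18 [-0.21  0.28 -0.57 -2.99  0.11  4.72] 
-18 [-0.19  0.28 -0.76  2.76 -0.08 -1.06] 
-18 [-2.7  -1.96 -0.38 -2.47 -2.53  1.74]
```

```bash
python3 - <<'E'
from kin import *
from goal import Rgoal,C,noset,n,Kt
from bench import read_state
rng=np.random.default_rng(0)
qn=read_state()["joints"]
for ph in (-81,9,99,-171):
 for off in (40,0,-18):
  R=Rgoal(ph);p=C+off*n-R@noset;best=None
  for _ in range(25):
    r=least_squares(err,rng.uniform(LO,HI),bounds=(LO,HI),args=(p,R,.6))
    if best is None or r.cost<best.cost: best=r
  x=best.x;P,T=FK(x);print(ph,off,x.round(2),"perr",(P-p).round(1),"rerr deg",np.degrees(Ro.from_matrix(T@R.T).as_rotvec()).round(2), "toolz tilt",np.degrees(np.arccos(-R[2,2])).round(1),np.degrees(np.arctan2(R[1,2],R[0,2])).round(0))
# how does feasibility vary with tool tilt & radial: pure tilt t
print("tilt sweep at insertion TCP")
from goal import cx
for t in (20,25,28,30,32,34):
    for hd in (-12,):
        h=np.radians(hd);z=np.array([np.sin(np.radians(t))*np.cos(h),np.sin(np.radians(t))*np.sin(h),-np.cos(np.radians(t))])
        y=np.array([np.sin(h),-np.cos(h),0]);R=np.stack([np.cross(y,z),y,z],1)
        for depth in (76-18+0,):
            p=C+(-18)*n-76*z;best=min((least_squares(err,rng.uniform(LO,HI),bounds=(LO,HI),args=(p,R,.6)) for _ in range(15)),key=lambda r:r.cost);P,T=FK(best.x);print(t,best.x.round(2),(P-p).round(1),np.degrees(Ro.from_matrix(T@R.T).magnitude()).round(2))
E
```

```text
-81 40 [ 0.01  0.15 -0.91  2.05 -0.16 -0.51] perr [0.3 1.4 1.9] rerr deg [-0.14  0.17 -0.12] toolz tilt 34.7 -14.0
-81 0 [ 0.02  0.22 -0.87  2.05 -0.18 -0.52] perr [ 3.4  6.4 15.8] rerr deg [-0.51  1.48 -0.59] toolz tilt 34.7 -14.0
-81 -18 [ 0.02  0.25 -0.85  2.05 -0.18 -0.53] perr [ 5.3  8.8 21.3] rerr deg [-0.71  2.04 -0.81] toolz tilt 34.7 -14.0
9 40 [ 0.24  0.14 -0.88  1.23 -0.16  1.68] perr [ 1.1  2.  11.5] rerr deg [-0.24  0.99 -0.18] toolz tilt 31.1 -3.0
9 0 [ 0.23  0.2  -0.83  1.21 -0.16  1.71] perr [ 4.7  4.8 27.6] rerr deg [-0.57  2.5  -0.42] toolz tilt 31.1 -3.0
9 -18 [ 0.23  0.23 -0.81  1.19 -0.16  1.72] perr [ 7.   5.7 34.2] rerr deg [-0.67  3.17 -0.51] toolz tilt 31.1 -3.0
99 40 [ 0.39  0.18 -0.76  0.75 -0.34 -2.69] perr [-0.  0.  0.] rerr deg [0. 0. 0.] toolz tilt 25.3 -10.0
99 0 [ 0.28  0.25 -0.82  1.08 -0.22 -2.93] perr [-0.  0.  0.] rerr deg [0. 0. 0.] toolz tilt 25.3 -10.0
99 -18 [ 0.19  0.28 -0.84  1.32 -0.16 -3.1 ] perr [ 0.2 -0.   0.7] rerr deg [0.01 0.07 0.  ] toolz tilt 25.3 -10.0
-171 40 [ 0.33  0.18 -0.85  1.18 -0.36 -1.5 ] perr [-0.  0.  0.] rerr deg [0. 0. 0.] toolz tilt 29.5 -22.0
-171 0 [ 0.19  0.25 -0.87  1.56 -0.27 -1.76] perr [-0.  0.  0.] rerr deg [ 0.  0. -0.] toolz tilt 29.5 -22.0
-171 -18 [ 0.12  0.28 -0.87  1.74 -0.24 -1.88] perr [-0.  0.  0.] rerr deg [ 0.  0. -0.] toolz tilt 29.5 -22.0
tilt sweep at insertion TCP
20 [ 0.37  0.32 -0.59  0.5  -0.4   0.56] [-0.  0.  0.] 0.0
25 [ 0.24  0.29 -0.8   1.16 -0.2   0.  ] [-0.  0.  0.] 0.0
28 [ 0.12  0.27 -0.85  1.61 -0.16 -0.34] [1.4 3.1 6.2] 0.76
30 [ 0.06  0.27 -0.86  1.87 -0.16 -0.54] [1.9 7.3 8.6] 1.48
32 [ 0.01  0.26 -0.86  2.05 -0.16 -0.68] [ 3.2  9.4 12.3] 1.88
34 [ 0.01  0.25 -0.86  2.05 -0.16 -0.67] [ 5.7  9.  23.3] 2.49
```

```bash
cat > sim2.py <<'E'
from kin import *
from goal import *
W=.6
def tilt(q): 
    z=FK(q)[1][:,2]; return np.degrees(np.arccos(-z[2])),np.degrees(np.arctan2(z[1],z[0]))
def call(q,rows,w=W):
    p0,R0=FK(q);pc=p0.copy()
    for (a,b,c,sp) in rows:
        pt=p0+R0@np.array([a,b,c])*250;d=pt-pc;m=np.linalg.norm(d);d*=min(1,62.5/max(m,1e-9))
        q=ik(q,pc+d,R0@Ro.from_euler('z',sp*np.pi/4).as_matrix(),w);pc=FK(q)[0]
    return q
def rep(q):
    p,R=FK(q);ax=R@kt;nose=p+R@noset;d=nose-C
    print("q",q.round(2),"tilt %.1f %.0f"%tilt(q),"key err ex,cy",np.degrees([ax@ex,ax@cy]).round(1),"nose",(d@ex).round(1),(d@cy).round(1),(d@n).round(1),"tool x,y incl",R[2,:2].round(2))
E
python3 - <<'E'
from sim2 import *
q=read_state()["joints"];rep(q)
for i in range(10):
    p,R=FK(q);nose=p+R@noset
    d=(C+8*n)-nose
    sh=R.T@d/250
    # push: aim TCP such that nose->C+8n, one row
    q=call(q,[(*sh,0)]);rep(q)
E
```

```text
q [ 0.02  0.21 -0.89  2.05 -0.2  -0.52] tilt 33.7 -17 key err ex,cy [1.  1.8] nose 0.5 2.7 16.3 tool x,y incl [0.54 0.13]
q [ 0.02  0.22 -0.88  2.05 -0.2  -0.52] tilt 33.5 -17 key err ex,cy [1.3 2. ] nose 1.7 1.3 10.8 tool x,y incl [0.54 0.13]
q [ 0.02  0.22 -0.88  2.05 -0.2  -0.52] tilt 33.3 -17 key err ex,cy [1.5 2.1] nose 0.8 0.6 9.3 tool x,y incl [0.53 0.13]
q [ 0.02  0.22 -0.88  2.05 -0.2  -0.52] tilt 33.3 -18 key err ex,cy [1.5 2.2] nose 0.4 0.3 8.6 tool x,y incl [0.53 0.13]
q [ 0.02  0.22 -0.88  2.05 -0.2  -0.52] tilt 33.3 -18 key err ex,cy [1.5 2.2] nose 0.2 0.1 8.3 tool x,y incl [0.53 0.13]
q [ 0.02  0.22 -0.88  2.05 -0.2  -0.52] tilt 33.3 -18 key err ex,cy [1.6 2.2] nose 0.1 0.1 8.1 tool x,y incl [0.53 0.13]
q [ 0.02  0.23 -0.88  2.05 -0.2  -0.52] tilt 33.2 -18 key err ex,cy [1.6 2.2] nose 0.0 0.0 8.1 tool x,y incl [0.53 0.13]
q [ 0.02  0.23 -0.88  2.05 -0.2  -0.52] tilt 33.2 -18 key err ex,cy [1.6 2.2] nose 0.0 0.0 8.0 tool x,y incl [0.53 0.13]
q [ 0.02  0.23 -0.88  2.05 -0.2  -0.52] tilt 33.2 -18 key err ex,cy [1.6 2.2] nose 0.0 0.0 8.0 tool x,y incl [0.53 0.13]
q [ 0.02  0.23 -0.88  2.05 -0.2  -0.52] tilt 33.2 -18 key err ex,cy [1.6 2.2] nose 0.0 0.0 8.0 tool x,y incl [0.53 0.13]
q [ 0.02  0.23 -0.88  2.05 -0.2  -0.52] tilt 33.2 -18 key err ex,cy [1.6 2.2] nose 0.0 0.0 8.0 tool x,y incl [0.53 0.13]
```

```bash
python3 - <<'E'
from sim2 import *
q=read_state()["joints"]
for off in (8,2,-3,-6,-10,-14,-18):
    for i in range(4):
        p,R=FK(q);sh=R.T@((C+off*n)-(p+R@noset))/250;q=call(q,[(*sh,0)])
    print(off,sh.round(3),end=' ');rep(q)
q0=q
for sp in (.25,.25,.25,.25,.25,.25,.25):
    for i in range(2):
        p,R=FK(q);Rf=R@Ro.from_euler('z',sp*np.pi/8).as_matrix()
        sh=R.T@((C-18*n)-(p+R@noset))*0
        q=call(q,[(0,0,0,sp/2)])
    print("spin",end=' ');rep(q)
E
```

```text
8 [-0.002  0.001  0.002] q [ 0.02  0.22 -0.88  2.05 -0.2  -0.52] tilt 33.3 -18 key err ex,cy [1.5 2.2] nose 0.2 0.1 8.3 tool x,y incl [0.53 0.13]
2 [-0.001  0.     0.001] q [ 0.02  0.24 -0.88  2.05 -0.2  -0.52] tilt 33.0 -18 key err ex,cy [1.9 2.4] nose 0.1 0.1 2.2 tool x,y incl [0.53 0.14]
-3 [-0.001  0.     0.001] q [ 0.02  0.25 -0.87  2.05 -0.21 -0.52] tilt 32.7 -18 key err ex,cy [2.1 2.6] nose 0.1 0.1 -2.9 tool x,y incl [0.52 0.14]
-6 [-0.001  0.     0.001] q [ 0.02  0.26 -0.87  2.05 -0.21 -0.53] tilt 32.6 -19 key err ex,cy [2.3 2.7] nose 0.0 0.0 -5.9 tool x,y incl [0.52 0.14]
-10 [-0.001  0.     0.001] q [ 0.02  0.27 -0.87  2.05 -0.21 -0.53] tilt 32.4 -19 key err ex,cy [2.5 2.9] nose 0.1 0.0 -9.9 tool x,y incl [0.52 0.14]
-14 [-0.001  0.     0.001] q [ 0.02  0.27 -0.86  2.05 -0.21 -0.53] tilt 32.2 -19 key err ex,cy [2.6 3. ] nose 0.1 0.0 -13.9 tool x,y incl [0.51 0.14]
-18 [-0.001  0.     0.001] q [ 0.02  0.28 -0.86  2.05 -0.22 -0.53] tilt 32.1 -20 key err ex,cy [2.8 3.2] nose 0.1 0.0 -17.9 tool x,y incl [0.51 0.14]
spin q [ 0.02  0.28 -0.86  2.05 -0.22 -0.73] tilt 32.1 -20 key err ex,cy [2.6 2.3] nose 0.5 1.4 -18.0 tool x,y incl [0.53 0.04]
spin q [ 0.02  0.28 -0.86  2.05 -0.22 -0.92] tilt 32.1 -20 key err ex,cy [2.2 1.4] nose 1.1 2.6 -18.0 tool x,y incl [ 0.53 -0.06]
spin q [ 0.02  0.28 -0.86  2.05 -0.22 -1.12] tilt 32.1 -20 key err ex,cy [1.6 0.7] nose 2.0 3.7 -18.1 tool x,y incl [ 0.5  -0.16]
spin q [ 0.02  0.28 -0.86  2.05 -0.22 -1.31] tilt 32.1 -20 key err ex,cy [0.9 0.1] nose 3.0 4.5 -18.1 tool x,y incl [ 0.46 -0.26]
spin q [ 0.02  0.28 -0.86  2.05 -0.22 -1.51] tilt 32.1 -20 key err ex,cy [ 0.1 -0.4] nose 4.3 5.2 -18.1 tool x,y incl [ 0.4  -0.35]
spin q [ 0.02  0.28 -0.86  2.05 -0.22 -1.71] tilt 32.1 -20 key err ex,cy [-0.8 -0.7] nose 5.6 5.6 -18.1 tool x,y incl [ 0.33 -0.42]
spin q [ 0.02  0.28 -0.86  2.05 -0.22 -1.9 ] tilt 32.1 -20 key err ex,cy [-1.7 -0.8] nose 6.9 5.8 -18.1 tool x,y incl [ 0.24 -0.47]
```

play_rows([
  {"tx":-0.007,"ty":0.008,"tz":0.02,"spin":0,"gripper":1},
  {"tx":-0.007,"ty":0.008,"tz":0.04,"spin":0,"gripper":1},
])

```text
clock: 15.92
position: [587.8, 36.6, 161.6]
ee_rot: [0.957, -0.03, 0.277, 0.077]
contact_force: [0.1, -0.4, -1.7]
gripper_width: 23.5
```

```bash
python3 -c "
from goal import *
report()";python3 togo.py -81 1 0 0
```

```text
key axis err deg 2.49 comp ex,cy [1.38 2.07] nose rel (ex,cy,n) 1.3 1.0 9.7 phase -80.8
tool axes comps ex: [0.00394 0.00064 0.00023]  cy: [ 0.00065 -0.00394 -0.0002 ]  n: [ 0.0002   0.00023 -0.00399]  per mm
F ex,cy,n -0.8 -0.4 -1.6 Mn -0.089 clock 15.93 nose [622.6  26.6  94.1] J [ 0.02  0.22 -0.88  2.05 -0.2  -0.52] 23.5
spin 0.005 shift [-0.008  0.001  0.035] final axis comps deg [1.37 2.05] tcp [590.7  34.9 153.4]
```

play_rows([
  {"tx":-0.007,"ty":0.003,"tz":0.02,"spin":0,"gripper":1},
  {"tx":-0.008,"ty":0.003,"tz":0.04,"spin":0,"gripper":1},
])

```text
clock: 16.18
position: [592.2, 35.6, 155.7]
ee_rot: [0.958, -0.031, 0.274, 0.079]
contact_force: [-0.4, -0.5, -1.5]
gripper_width: 23.5
```

```bash
python3 -c "
from goal import *
report()";python3 togo.py -81 -6 0 0
```

```text
key axis err deg 2.91 comp ex,cy [1.74 2.34] nose rel (ex,cy,n) 1.8 0.6 2.3 phase -80.8
tool axes comps ex: [0.00394 0.00064 0.00021]  cy: [ 0.00065 -0.00394 -0.00022]  n: [ 0.00017  0.00025 -0.00399]  per mm
F ex,cy,n -1.0 -0.6 -1.2 Mn -0.088 clock 16.18 nose [626.5  25.3  87.9] J [ 0.02  0.24 -0.88  2.05 -0.2  -0.52] 23.5
spin 0.004 shift [-0.009 -0.001  0.033] final axis comps deg [1.74 2.32] tcp [594.6  34.5 147.6]
```

play_rows([
  {"tx":-0.01,"ty":0.002,"tz":0.01,"spin":0,"gripper":1},
  {"tx":-0.012,"ty":0.002,"tz":0.03,"spin":0,"gripper":1},
])

```text
clock: 16.42
position: [594.1, 35.3, 151.2]
ee_rot: [0.959, -0.032, 0.271, 0.08]
contact_force: [0.1, -0.9, -0.8]
gripper_width: 23.6
```

```bash
python3 -c "
from goal import *
report()";python3 togo.py -81 -8 0 0
```

```text
key axis err deg 3.26 comp ex,cy [2.03 2.55] nose rel (ex,cy,n) 0.9 0.4 -2.5 phase -80.8
tool axes comps ex: [0.00394 0.00064 0.00019]  cy: [ 0.00065 -0.00394 -0.00023]  n: [ 0.00015  0.00026 -0.00399]  per mm
F ex,cy,n -0.1 -0.8 -0.9 Mn -0.05 clock 16.43 nose [628.   24.8  83.3] J [ 0.02  0.25 -0.87  2.05 -0.21 -0.53] 23.6
spin 0.004 shift [-0.004 -0.     0.022] final axis comps deg [2.02 2.54] tcp [596.   34.4 146. ]
```

Nose about 2.5 mm in with no force. Continuing.

play_rows([
  {"tx":-0.006,"ty":0.001,"tz":0.015,"spin":0,"gripper":1},
  {"tx":-0.009,"ty":0.001,"tz":0.03,"spin":0,"gripper":1},
])

```text
clock: 16.68
position: [596.3, 35.5, 146.3]
ee_rot: [0.96, -0.032, 0.268, 0.081]
contact_force: [-1.4, 1.3, -1.4]
gripper_width: 23.7
```

```bash
python3 -c "
from goal import *
report()";python3 togo.py -81 -12 0 0
```

```text
key axis err deg 3.59 comp ex,cy [2.36 2.7 ] nose rel (ex,cy,n) -0.2 0.8 -7.8 phase -80.8
tool axes comps ex: [0.00394 0.00064 0.00016]  cy: [ 0.00065 -0.00394 -0.00024]  n: [ 0.00012  0.00027 -0.00399]  per mm
F ex,cy,n -2.1 1.0 -0.3 Mn -0.136 clock 16.68 nose [629.8  24.8  78.2] J [ 0.02  0.26 -0.87  2.05 -0.21 -0.53] 23.7
spin 0.004 shift [-0.     0.002  0.017] final axis comps deg [2.36 2.69] tcp [598.4  34.1 142.7]
```

play_rows([
  {"tx":-0.004,"ty":0.002,"tz":0.015,"spin":0,"gripper":1},
  {"tx":-0.006,"ty":0.002,"tz":0.028,"spin":0,"gripper":1},
])

```text
clock: 16.92
position: [599.0, 35.0, 142.1]
ee_rot: [0.96, -0.033, 0.265, 0.082]
contact_force: [-4.8, 1.4, -0.2]
gripper_width: 23.2
```

```bash
python3 -c "
from goal import *
report()";python3 togo.py -81 -18 0 0
```

```text
key axis err deg 3.9 comp ex,cy [2.62 2.88] nose rel (ex,cy,n) -0.3 0.7 -12.7 phase -80.8
tool axes comps ex: [0.00395 0.00064 0.00014]  cy: [ 0.00065 -0.00394 -0.00026]  n: [ 0.0001   0.00028 -0.00399]  per mm
F ex,cy,n -4.4 0.4 2.3 Mn -0.14 clock 16.93 nose [632.1  24.2  73.8] J [ 0.02  0.27 -0.86  2.05 -0.21 -0.53] 23.2
spin 0.004 shift [0.    0.001 0.021] final axis comps deg [2.62 2.86] tcp [601.7  33.7 137.7]
```

Depth is 12.7 mm, so the square tip is in. Pressing on towards home.

play_rows([
  {"tx":-0.005,"ty":0.002,"tz":0.015,"spin":0,"gripper":1},
  {"tx":-0.007,"ty":0.002,"tz":0.026,"spin":0,"gripper":1},
])

```text
clock: 17.18
position: [601.3, 34.6, 138.2]
ee_rot: [0.961, -0.033, 0.263, 0.083]
contact_force: [-6.5, 2.6, 2.8]
gripper_width: 23.3
```

```bash
python3 -c "
from goal import *
report()";python3 togo.py -81 -18 0 0
```

```text
key axis err deg 4.17 comp ex,cy [2.86 3.03] nose rel (ex,cy,n) -0.6 0.6 -17.2 phase -80.8
tool axes comps ex: [0.00395 0.00064 0.00013]  cy: [ 0.00065 -0.00394 -0.00027]  n: [ 8.00e-05  2.80e-04 -3.99e-03]  per mm
F ex,cy,n -4.5 1.1 5.9 Mn -0.168 clock 17.18 nose [634.1  23.7  69.8] J [ 0.02  0.28 -0.86  2.05 -0.21 -0.53] 23.3
spin 0.004 shift [0.002 0.003 0.003] final axis comps deg [2.86 3.02] tcp [602.   33.8 137.8]
```

play_rows([
  {"tx":-0.002,"ty":0.002,"tz":0.014,"spin":0,"gripper":1},
  {"tx":-0.003,"ty":0.002,"tz":0.014,"spin":0,"gripper":1},
])

```text
clock: 17.42
position: [602.1, 34.6, 138.1]
ee_rot: [0.961, -0.033, 0.263, 0.083]
contact_force: [-16.3, 3.1, 12.5]
gripper_width: 23.1
```

```bash
python3 -c "
from goal import *
report()";python3 togo.py -81 -18 0 0
```

```text
key axis err deg 4.17 comp ex,cy [2.83 3.06] nose rel (ex,cy,n) 0.1 0.7 -17.7 phase -80.8
tool axes comps ex: [0.00395 0.00064 0.00013]  cy: [ 0.00065 -0.00394 -0.00027]  n: [ 8.00e-05  2.90e-04 -3.99e-03]  per mm
F ex,cy,n -8.1 -0.4 19.1 Mn -0.285 clock 17.43 nose [634.9  23.6  69.7] J [ 0.02  0.28 -0.86  2.05 -0.21 -0.53] 23.1
spin 0.005 shift [-0.001  0.003  0.001] final axis comps deg [2.82 3.04] tcp [602.   33.8 137.8]
```

```bash
for p in -101 -121; do python3 togo.py $p -18 0 0; done
```

```text
spin 0.449 shift [-0.006  0.011  0.001] final axis comps deg [2.27 1.49] tcp [600.7  31.8 137.5]
spin 0.894 shift [-0.013  0.017  0.001] final axis comps deg [1.22 0.22] tcp [598.9  30.3 136.7]
```

play_rows([
  {"tx":-0.002,"ty":0.003,"tz":-0.002,"spin":0.1,"gripper":1},
  {"tx":-0.003,"ty":0.006,"tz":-0.002,"spin":0.22,"gripper":1},
  {"tx":-0.005,"ty":0.009,"tz":-0.002,"spin":0.34,"gripper":1},
  {"tx":-0.006,"ty":0.011,"tz":-0.002,"spin":0.45,"gripper":1},
])

```text
clock: 17.92
position: [600.9, 33.1, 137.9]
ee_rot: [0.94, -0.202, 0.273, 0.035]
contact_force: [-9.7, 5.3, 4.3]
gripper_width: 23.4
```

```bash
python3 -c "
from goal import *
report()";for p in -121; do python3 togo.py $p -18 0 0; done
```

```text
key axis err deg 2.82 comp ex,cy [2.44 1.42] nose rel (ex,cy,n) -0.1 1.4 -17.6 phase -101.1
tool axes comps ex: [ 0.00392 -0.00077  0.00012]  cy: [-0.00076 -0.00392 -0.00026]  n: [ 0.00017  0.00024 -0.00399]  per mm
F ex,cy,n -7.0 3.2 9.0 Mn 0.001 clock 17.93 nose [634.8  24.4  69.7] J [ 0.02  0.28 -0.86  2.05 -0.21 -0.88] 23.4
spin 0.441 shift [-0.003  0.014  0.002] final axis comps deg [1.39 0.16] tcp [599.1  30.2 136.8]
```

play_rows([
  {"tx":-0.002,"ty":0.004,"tz":0.002,"spin":0.1,"gripper":1},
  {"tx":-0.003,"ty":0.007,"tz":0.002,"spin":0.22,"gripper":1},
  {"tx":-0.004,"ty":0.01,"tz":0.002,"spin":0.33,"gripper":1},
  {"tx":-0.005,"ty":0.013,"tz":0.002,"spin":0.44,"gripper":1},
])

```text
clock: 18.42
position: [599.7, 31.4, 137.6]
ee_rot: [0.892, -0.36, 0.273, -0.012]
contact_force: [-5.5, 6.6, 0.7]
gripper_width: 23.0
```

```bash
python3 -c "
from goal import *
report()";for p in -136; do python3 togo.py $p -18 0 0; done
```

```text
key axis err deg 1.53 comp ex,cy [1.52 0.19] nose rel (ex,cy,n) 0.5 1.3 -17.5 phase -120.9
tool axes comps ex: [ 0.00343 -0.00205  0.00011]  cy: [-0.00204 -0.00343 -0.00027]  n: [ 0.00023  0.00017 -0.00399]  per mm
F ex,cy,n -5.6 5.3 4.0 Mn 0.076 clock 18.43 nose [635.3  24.1  70.1] J [ 0.02  0.28 -0.86  2.05 -0.21 -1.23] 23.0
spin 0.335 shift [-0.003  0.012  0.002] final axis comps deg [ 0.47 -0.49] tcp [597.7  29.5 136.1]
```

play_rows([
  {"tx":-0.002,"ty":0.004,"tz":0.004,"spin":0.12,"gripper":1},
  {"tx":-0.003,"ty":0.008,"tz":0.004,"spin":0.24,"gripper":1},
  {"tx":-0.003,"ty":0.011,"tz":0.004,"spin":0.35,"gripper":1},
])

```text
clock: 18.8
position: [598.6, 30.4, 137.1]
ee_rot: [0.834, -0.479, 0.269, -0.049]
contact_force: [-3.2, 6.8, 0.0]
gripper_width: 23.2
```

```bash
python3 -c "
from goal import *
report()
im=get_image('wrist');np.savez('pics/w7.npz',**im);cv2.imwrite('pics/w7.png',im['frame'][:,:,::-1])
";for p in -151; do python3 togo.py $p -18 0 0; done
```

```text
key axis err deg 0.7 comp ex,cy [ 0.52 -0.47] nose rel (ex,cy,n) 1.0 1.0 -17.6 phase -136.6
tool axes comps ex: [ 0.00275 -0.0029   0.0001 ]  cy: [-0.00289 -0.00275 -0.00027]  n: [ 0.00027  0.00011 -0.00399]  per mm
F ex,cy,n -4.0 6.0 2.3 Mn 0.074 clock 18.8 nose [635.7  23.8  70.3] J [ 0.01  0.28 -0.86  2.05 -0.21 -1.5 ] 23.2
spin 0.317 shift [-0.003  0.012  0.002] final axis comps deg [-0.61 -0.83] tcp [596.2  29.4 135.3]
```

View pics/w7.png

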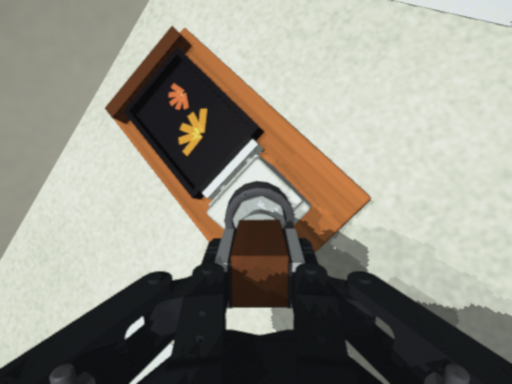

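play_rows([
  {"tx":-0.001,"ty":0.004,"tz":0.003,"spin":0.12,"gripper":1},
  {"tx":-0.002,"ty":0.008,"tz":0.003,"spin":0.24,"gripper":1},
  {"tx":-0.003,"ty":0.011,"tz":0.003,"spin":0.35,"gripper":1},
])

```text
clock: 19.23
position: [597.3, 29.9, 136.4]
ee_rot: [0.761, -0.589, 0.259, -0.084]
contact_force: [-1.0, 6.5, -2.7]
gripper_width: 23.6
```

```bash
python3 -c "
from goal import *
report()
";for p in -162; do python3 togo.py $p -18 0 0; done
```

```text
key axis err deg 1.01 comp ex,cy [-0.65 -0.76] nose rel (ex,cy,n) 1.5 0.6 -17.5 phase -152.3
tool axes comps ex: [ 0.00186 -0.00354  0.0001 ]  cy: [-0.00353 -0.00186 -0.00027]  n: [ 2.90e-04  4.00e-05 -3.99e-03]  per mm
F ex,cy,n -3.4 6.2 -1.2 Mn 0.155 clock 19.23 nose [635.9  23.3  70.5] J [ 0.01  0.28 -0.87  2.05 -0.21 -1.77] 23.6
spin 0.215 shift [-0.003  0.011  0.002] final axis comps deg [-1.45 -0.82] tcp [595.2  29.6 134.7]
```

play_rows([
  {"tx":-0.001,"ty":0.005,"tz":0.008,"spin":0.1,"gripper":1},
  {"tx":-0.002,"ty":0.009,"tz":0.008,"spin":0.2,"gripper":1},
])

```text
clock: 19.48
position: [596.7, 29.9, 135.8]
ee_rot: [0.712, -0.647, 0.252, -0.104]
contact_force: [-4.9, 6.7, 3.6]
gripper_width: 23.4
```

```bash
python3 -c "
from goal import *
report()
";for p in -170; do python3 togo.py $p -18 0 0; done
```

```text
key axis err deg 1.57 comp ex,cy [-1.38 -0.74] nose rel (ex,cy,n) 1.7 0.5 -17.7 phase -161.3
tool axes comps ex: [ 0.00128 -0.00379  0.0001 ]  cy: [-0.00378 -0.00128 -0.00028]  n: [ 0.0003  -0.      -0.00399]  per mm
F ex,cy,n -3.6 5.5 6.3 Mn 0.154 clock 19.48 nose [636.2  23.1  70.5] J [ 0.01  0.28 -0.87  2.05 -0.21 -1.93] 23.4
spin 0.194 shift [-0.002  0.011  0.001] final axis comps deg [-2.1  -0.69] tcp [594.4  30.  134.2]
```

```bash
python3 - <<'E'
from goal import *
im=get_image('wrist');np.savez('pics/w8.npz',**im)
f=im['frame'][:,:,::-1]
# rectified top view at z=30 of clamp region, 3 px/mm for two pics
def rect(im,z,x0,x1,y0,y1,s):
    P=np.array([C[:2]*1])
    o=np.array([624.5,25.2,0])
    src=[]
    for X,Y in [(x0,y0),(x1,y0),(x1,y1),(x0,y1)]:
        src.append(proj(im,o+X*cx+Y*cy+np.array([0,0,z])))
    dst=np.array([[0,(y1-y0)*s],[(x1-x0)*s,(y1-y0)*s],[(x1-x0)*s,0],[0,0]],np.float32)
    # y up
    H=cv2.getPerspectiveTransform(np.array(src,np.float32),dst)
    return cv2.warpPerspective(np.ascontiguousarray(im['frame'][:,:,::-1]),H,(int((x1-x0)*s),int((y1-y0)*s)))
a=rect(load('wrist6'),31,30,240,-55,55,3.3);b=rect(im,31,30,240,-55,55,3.3);c=rect(load('w1'),31,30,240,-55,55,3.3)
cv2.imwrite('pics/r8.png',np.vstack([a[90:270],b[90:270],c[90:270]]))
E
```

```text
(no output)
```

View pics/r8.png

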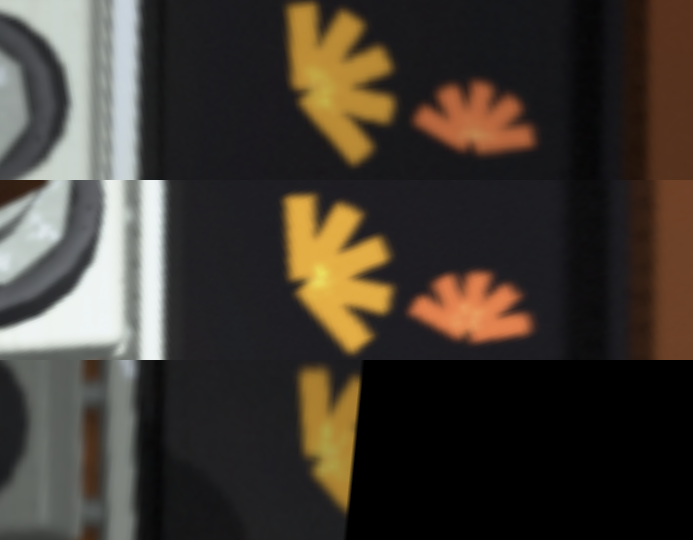

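play_rows([
  {"tx":0,"ty":0.004,"tz":0.004,"spin":0.09,"gripper":1},
  {"tx":-0.001,"ty":0.008,"tz":0.004,"spin":0.18,"gripper":1},
  {"tx":-0.001,"ty":0.011,"tz":0.004,"spin":0.27,"gripper":1},
])

```text
clock: 19.9
position: [595.6, 30.0, 135.2]
ee_rot: [-0.64, 0.719, -0.24, 0.129]
contact_force: [-3.6, 6.3, 3.7]
gripper_width: 23.5
```

```bash
python3 -c "
from goal import *
report()
s,R,ax,nose,ph=keystate();print(s['wrist_torque'],(R.T@s['wrist_torque']).round(3),(R.T@s['contact_force']).round(1))
";python3 togo.py 175 -18 0 0; python3 togo.py -185 -18 0 0
```

```text
key axis err deg 2.4 comp ex,cy [-2.34 -0.56] nose rel (ex,cy,n) 1.9 0.0 -17.7 phase -173.3
tool axes comps ex: [ 4.60e-04 -3.97e-03  9.00e-05]  cy: [-0.00396 -0.00047 -0.00029]  n: [ 2.90e-04 -6.00e-05 -3.99e-03]  per mm
F ex,cy,n -2.4 5.4 5.6 Mn 0.472 clock 19.9 nose [636.2  22.6  70.6] J [ 0.01  0.28 -0.87  2.05 -0.21 -2.14] 23.5
[1.82136678 1.60085159 1.37802011] [-1.674 -2.158 -0.565] [-5.2  1.6 -6. ]
spin -7.741 shift [-0.003  0.013  0.001] final axis comps deg [-3.26 -0.26] tcp [593.2  31.  133.2]
spin 0.259 shift [-0.003  0.013  0.001] final axis comps deg [-3.26 -0.26] tcp [593.2  31.  133.2]
```

play_rows([
  {"tx":0,"ty":0.003,"tz":0.002,"spin":0.05,"gripper":1},
  {"tx":-0.001,"ty":0.005,"tz":0.002,"spin":0.1,"gripper":1},
])

```text
clock: 20.15
position: [595.2, 30.2, 134.9]
ee_rot: [-0.611, 0.743, -0.235, 0.138]
contact_force: [-4.2, 6.5, 5.0]
gripper_width: 23.1
```

```bash
python3 - <<'E'
from goal import *
report()
im=get_image('wrist');np.savez('pics/w9.npz',**im)
def rect(im,z,x0,x1,y0,y1,s):
    o=np.array([624.5,25.2,0]);src=[proj(im,o+X*cx+Y*cy+np.array([0,0,z])) for X,Y in [(x0,y0),(x1,y0),(x1,y1),(x0,y1)]]
    dst=np.array([[0,(y1-y0)*s],[(x1-x0)*s,(y1-y0)*s],[(x1-x0)*s,0],[0,0]],np.float32)
    H=cv2.getPerspectiveTransform(np.array(src,np.float32),dst)
    return cv2.warpPerspective(np.ascontiguousarray(im['frame'][:,:,::-1]),H,(int((x1-x0)*s),int((y1-y0)*s)))
rs=[rect(load(k),31,40,240,-50,50,3.5) for k in ('w7','w8','w9')]
cv2.imwrite('pics/r9.png',np.clip(np.vstack([r[90:275] for r in rs]).astype(int)*1.6,0,255).astype(np.uint8))
E
```

```text
key axis err deg 2.74 comp ex,cy [-2.71 -0.4 ] nose rel (ex,cy,n) 1.9 -0.1 -17.7 phase -177.8
tool axes comps ex: [ 1.5e-04 -4.0e-03  9.0e-05]  cy: [-0.00399 -0.00015 -0.00029]  n: [ 2.90e-04 -8.00e-05 -3.99e-03]  per mm
F ex,cy,n -2.3 5.5 7.1 Mn 0.181 clock 20.15 nose [636.3  22.5  70.6] J [ 0.02  0.28 -0.87  2.05 -0.21 -2.22] 23.1
```

View pics/r9.png

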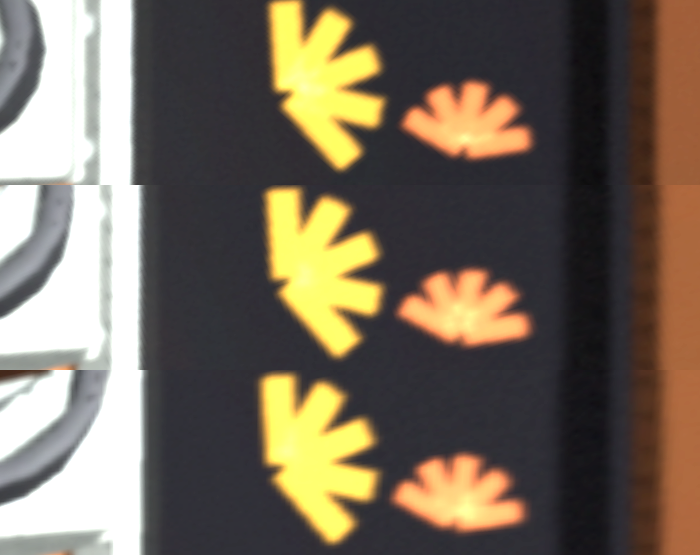

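```bash
cat > meas.py <<'E'
from goal import *
def rect(im,z,x0,x1,y0,y1,s):
    o=np.array([624.5,25.2,0]);src=[proj(im,o+X*cx+Y*cy+np.array([0,0,z])) for X,Y in [(x0,y0),(x1,y0),(x1,y1),(x0,y1)]]
    dst=np.array([[0,(y1-y0)*s],[(x1-x0)*s,(y1-y0)*s],[(x1-x0)*s,0],[0,0]],np.float32)
    H=cv2.getPerspectiveTransform(np.array(src,np.float32),dst)
    return cv2.warpPerspective(np.ascontiguousarray(im['frame'][:,:,::-1]),H,(int((x1-x0)*s),int((y1-y0)*s)),flags=cv2.INTER_CUBIC)
def meas(k):
    im=load(k);s=4
    r=rect(im,36,30,110,-25,25,s).astype(float).mean(2)
    # jaw front edge: bright -> dark, strongest negative gradient
    p=np.median(r[40:160],0);p=cv2.GaussianBlur(p[None],(0,0),2)[0];g=np.gradient(p);j=30+np.argmin(g)/s
    c=rect(im,18,60,200,-50,50,s);h=cv2.cvtColor(c,cv2.COLOR_BGR2HSV);m=(h[...,1]>110)&(h[...,2]>70)&(h[...,0]<35)
    m[:, :40]=0;n_,l,st,ce=cv2.connectedComponentsWithStats(m.astype(np.uint8));b=sorted(range(1,n_),key=lambda i:-st[i,4])[:2]
    mot=sorted([(60+ce[i][0]/s,ce[i][1]/s-50,st[i,4]/s/s) for i in b])
    f=rect(im,37,200,260,-30,30,s);hs=f.astype(float)[...,2].mean(0)
    g=np.gradient(cv2.GaussianBlur(hs[None],(0,0),2)[0]);
    return j,mot,[ (200+i/s,g[i].round(1)) for i in np.argsort(-g)[:2]]
if __name__=="__main__":
    import sys
    for k in sys.argv[1:]: print(k,meas(k))
E
python3 meas.py wrist6 w7 w8 w9
```

```text
wrist6 (np.float64(69.5), [(np.float64(140.54193423383526), np.float64(-3.655862488928257), np.float64(1129.0)), (np.float64(183.59578746824724), np.float64(9.48809271803556), np.float64(590.5))], [(np.float64(238.5), np.float64(7.3)), (np.float64(238.75), np.float64(7.2))])
w7 (np.float64(74.5), [(np.float64(141.95171042597232), np.float64(-4.198455714130077), np.float64(1147.375)), (np.float64(184.63465398837823), np.float64(8.550977284733229), np.float64(591.5625))], [(np.float64(238.5), np.float64(8.6)), (np.float64(238.25), np.float64(8.5))])
w8 (np.float64(76.0), [(np.float64(143.28962234543363), np.float64(-4.585037660843184), np.float64(1194.875)), (np.float64(185.3207616837219), np.float64(7.973441291275449), np.float64(592.4375))], [(np.float64(238.0), np.float64(7.8)), (np.float64(238.25), np.float64(7.8))])
w9 (np.float64(76.0), [(np.float64(143.53364916773367), np.float64(-4.644148527528806), np.float64(1220.3125)), (np.float64(185.35542388807684), np.float64(7.846627688452706), np.float64(598.625))], [(np.float64(237.75), np.float64(6.9)), (np.float64(238.0), np.float64(6.9))])
```

```bash
python3 - <<'E'
from goal import *
for nm in ('top','scene'):
    im=get_image(nm);np.savez(f'pics/{nm}9.npz',**im)
    a=load(nm+'0');u,v=map(int,proj(a,np.array([700,10,30.])));print(nm,u,v)
    r=(slice(v-50,v+50),slice(u-50,u+50))
    o=np.hstack([a['frame'][r],im['frame'][r]])[:,:,::-1]
    cv2.imwrite(f'pics/{nm}9.png',np.clip(cv2.resize(o,None,fx=4,fy=4,interpolation=cv2.INTER_CUBIC).astype(int)*1.5,0,255))
E
```

```text
top 254 164
scene 283 219[ WARN:0@1.885] global loadsave.cpp:1063 imwrite_ Unsupported depth image for selected encoder is fallbacked to CV_8U.
```

View pics/top9.png

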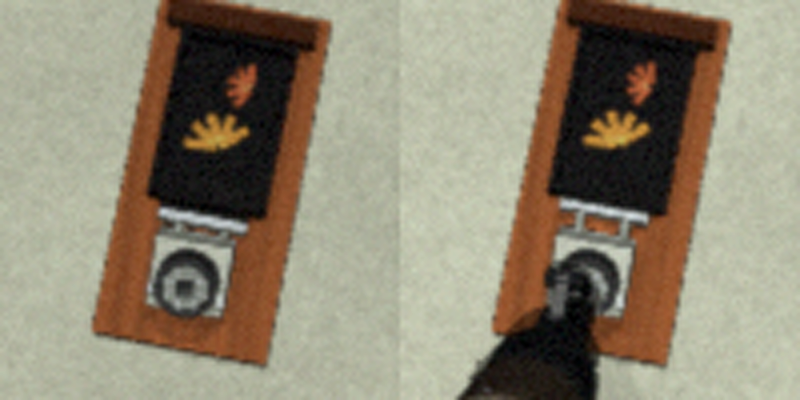

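View pics/scene9.png

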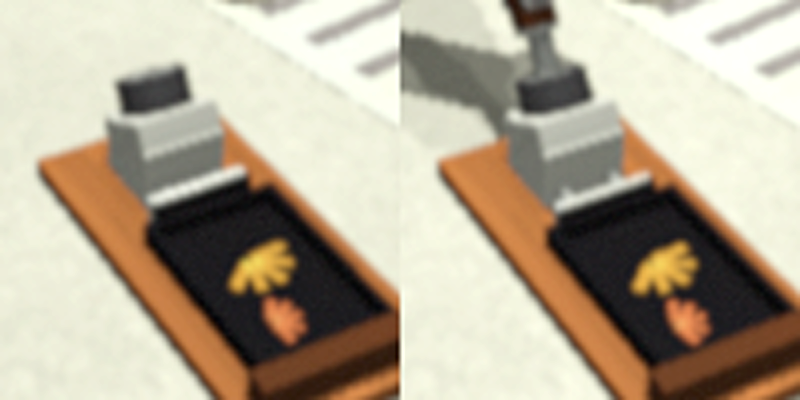

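```bash
cat > tops.py <<'E'
from goal import *
import sys
def feats(k):
    im=load(k);s=4
    o=np.array([624.5,25.2,0])
    def rect(z,x0,x1,y0,y1):
        src=[proj(im,o+X*cx+Y*cy+np.array([0,0,z])) for X,Y in [(x0,y0),(x1,y0),(x1,y1),(x0,y1)]]
        dst=np.array([[0,(y1-y0)*s],[(x1-x0)*s,(y1-y0)*s],[(x1-x0)*s,0],[0,0]],np.float32)
        return cv2.warpPerspective(np.ascontiguousarray(im['frame'][:,:,::-1]),cv2.getPerspectiveTransform(np.array(src,np.float32),dst),(int((x1-x0)*s),int((y1-y0)*s)),flags=cv2.INTER_LINEAR).astype(float)
    r=rect(36,50,100,-28,28).mean(2);p=r.mean(0)
    # bright bar: centroid above threshold and falling edge at half height
    i=np.argmax(p);lo=p[-40:].mean();half=(p[i]+lo)/2;j=i
    while p[j]>half: j+=1
    c=rect(18,100,210,-45,45);m=(c[...,2]-c[...,0]);m=np.clip(m-15,0,None);xs=100+np.arange(m.shape[1])/s
    f=rect(37,205,245,-30,30)[...,2].mean(0)
    return "jaw edge",50+j/s,"motif x",(m.sum(0)@xs)/m.sum()
for k in sys.argv[1:]: print(k,feats(k))
E
python3 tops.py top0 top9; python3 - <<'E'
from h import *
a=load('/../top0') if 0 else load('top0');b=load('top9')
# register tray patch & fence patch by phase correlation
def sh(r):
    A=a['frame'][r].mean(2).astype(np.float32);B=b['frame'][r].mean(2).astype(np.float32)
    return cv2.phaseCorrelate(A,B,cv2.createHanningWindow(A.shape[::-1],cv2.CV_32F))
print("motif",sh((slice(124,158),slice(244,280))),"jaw",sh((slice(158,176),slice(238,272))),"static",sh((slice(215,260),slice(320,400))))
E
```

```text
top0 ('jaw edge', np.float64(68.5), 'motif x', np.float64(151.7256120282981))
top9 ('jaw edge', np.float64(75.75), 'motif x', np.float64(153.65560240487477))
motif ((0.29572181740686787, -0.8358716493304073), 0.8849933794987055) jaw ((0.23792632330637176, -1.9317742892617122), 0.7060333140838293) static ((0.0255959965847552, 0.3563920085354937), 0.8399740690655179)
```

```bash
python3 - <<'E'
from h import *
o=[load(k)['frame'][190:350,180:340,::-1] for k in ('wrist6','w8','w9')]
cv2.imwrite('pics/k9.png',np.clip(cv2.resize(np.hstack(o),None,fx=1.66,fy=2.5,interpolation=cv2.INTER_CUBIC).astype(float)*1.6,0,255).astype(np.uint8))
E
```

```text
(no output)
```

View pics/k9.png

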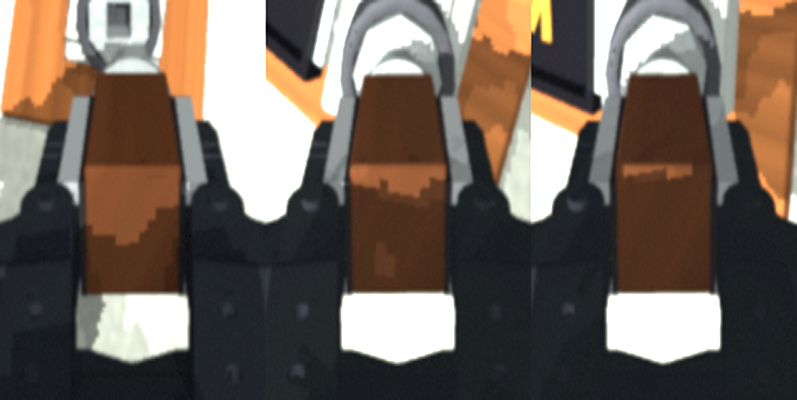

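play_rows([
  {"tx":0,"ty":0,"tz":0,"spin":0,"gripper":1},
  {"tx":0,"ty":0,"tz":0,"spin":0,"gripper":1},
])

```text
clock: 20.55
position: [595.3, 30.1, 134.9]
ee_rot: [-0.611, 0.743, -0.235, 0.138]
contact_force: [-4.9, 7.4, 5.2]
gripper_width: 23.2
```

```bash
python3 -c "
from goal import *
report()
s,R,ax,nose,ph=keystate();print((R.T@s['wrist_torque']).round(3),(R.T@s['contact_force']).round(1))"

```

```text
key axis err deg 2.74 comp ex,cy [-2.71 -0.41] nose rel (ex,cy,n) 2.0 -0.1 -17.7 phase -177.8
tool axes comps ex: [ 1.5e-04 -4.0e-03  9.0e-05]  cy: [-0.00399 -0.00015 -0.00029]  n: [ 2.90e-04 -8.00e-05 -3.99e-03]  per mm
F ex,cy,n -2.9 6.2 7.6 Mn 0.085 clock 20.55 nose [636.3  22.5  70.7] J [ 0.02  0.28 -0.87  2.05 -0.21 -2.22] 23.2
[-1.86  -1.828 -0.184] [-5.7  2.5 -8.1]
```

play_rows([
  {"tx":0,"ty":0.003,"tz":0.002,"spin":0.07,"gripper":1},
  {"tx":0,"ty":0.003,"tz":0.002,"spin":0.07,"gripper":1},
])

```text
clock: 20.8
position: [595.0, 30.3, 134.7]
ee_rot: [-0.591, 0.76, -0.231, 0.144]
contact_force: [-6.1, 5.2, 6.3]
gripper_width: 23.4
```

```bash
cat > tq.py <<'E'
from goal import *
s,R,ax,nose,ph=keystate();print("ph",ph.round(1),"Mtool",(R.T@s['wrist_torque']).round(3),"Ft",(R.T@s['contact_force']).round(1),"vel",s['joint_vel'].round(3)[-1],"eff",s['joint_efforts'].round(3)[-1],round(s['gripper_width'],2))
for _ in range(3):
    get_image("top"); s=read_state(); R=Ro.from_quat(s["ee_rot"]).as_matrix(); print((R.T@s['wrist_torque']).round(3)[2],s['joint_efforts'].round(3)[-1])
im=get_image("top");np.savez("pics/topx.npz",**im)
E
python3 tq.py; python3 tops.py top0 top9 topx
```

```text
ph 179.1 Mtool [-2.039 -1.69  -0.332] Ft [-3.1  2.8 -9.3] vel 0.008 eff -0.44 23.42
-0.298 -0.401
-0.396 -0.393
-0.411 -0.391
top0 ('jaw edge', np.float64(68.5), 'motif x', np.float64(151.7256120282981))
top9 ('jaw edge', np.float64(75.75), 'motif x', np.float64(153.65560240487477))
topx ('jaw edge', np.float64(75.75), 'motif x', np.float64(153.5729728158237))
```

play_rows([
  {"tx":0,"ty":0.003,"tz":0.002,"spin":0.07,"gripper":1},
  {"tx":0,"ty":0.003,"tz":0.002,"spin":0.07,"gripper":1},
])

```text
clock: 21.25
position: [594.8, 30.5, 134.5]
ee_rot: [-0.569, 0.776, -0.227, 0.15]
contact_force: [-7.1, 6.2, 8.5]
gripper_width: 23.4
```

```bash
python3 tq.py; python3 tops.py topx
```

```text
ph 175.8 Mtool [-2.216 -1.491  0.107] Ft [ -3.5   2.9 -11.9] vel 0.012 eff 0.017 23.39
0.144 0.066
0.056 0.076
0.068 0.078
topx ('jaw edge', np.float64(75.5), 'motif x', np.float64(153.59394430292357))
```

play_rows([
  {"tx":0.001,"ty":0,"tz":-0.02,"spin":0,"gripper":1},
  {"tx":0.002,"ty":0,"tz":-0.04,"spin":0,"gripper":1},
  {"tx":0.004,"ty":0,"tz":-0.06,"spin":0,"gripper":1},
])

```text
clock: 21.82
position: [590.0, 28.9, 140.3]
ee_rot: [-0.567, 0.779, -0.226, 0.145]
contact_force: [35.6, -1.7, -40.2]
gripper_width: 23.4
```

```bash
python3 tq.py; python3 tops.py topx; python3 -c "
from goal import *
report()"
```

```text
ph 175.6 Mtool [ 2.099 -3.214  0.053] Ft [-10.8  -8.8  51.9] vel 0.262 eff -0.111 23.44
0.003 0.068
-0.008 0.083
-0.03 0.027
topx ('jaw edge', np.float64(76.0), 'motif x', np.float64(153.61254546806433))
key axis err deg 2.97 comp ex,cy [-2.96  0.21] nose rel (ex,cy,n) 0.8 -3.2 -6.8 phase 175.7
tool axes comps ex: [-3.10e-04 -3.99e-03  8.00e-05]  cy: [-0.00398  0.0003  -0.00032]  n: [ 0.00031 -0.0001  -0.00399]  per mm
F ex,cy,n 2.2 1.0 -18.5 Mn -0.028 clock 22.02 nose [629.4  20.8  79.5] J [ 0.06  0.26 -0.89  1.91 -0.23 -2.24] 23.1
```

```bash
python3 - <<'E'
from goal import *
s,R,ax,nose,ph=keystate()
im=get_image("wrist");np.savez("pics/w10.npz",**im)
sc=get_image("scene");np.savez("pics/s10.npz",**sc)
a=cv2.resize(im["frame"][150:350,180:340,::-1],None,fx=2.2,fy=2.2,interpolation=cv2.INTER_CUBIC)
u,v=map(int,proj(sc,C));b=cv2.resize(np.ascontiguousarray(sc["frame"][v-45:v+15,u-30:u+30,::-1]),(440,440),interpolation=cv2.INTER_CUBIC)
print("scene crop",u-30,v-45,"proj nose",proj(sc,nose),"shoulder",proj(sc,nose+18*ax),"flange",proj(sc,nose+48*ax),"top",proj(sc,nose+100*ax),"recess",proj(sc,C))
cv2.imwrite("pics/k10.png",np.clip(np.hstack([a,b]).astype(float)*1.5,0,255).astype(np.uint8))
s=read_state();print((s["contact_force"]@n).round(1))
E
```

```text
scene crop 239 142 proj nose (np.float64(268.686437563912), np.float64(190.06742954937158)) shoulder (np.float64(266.93231834078125), np.float64(183.4986663719632)) flange (np.float64(263.9986564302607), np.float64(172.51279375926865)) top (np.float64(258.88342943201314), np.float64(153.35747392291006)) recess (np.float64(269.0061240849254), np.float64(187.26003260381916))
-17.6
```

View pics/k10.png

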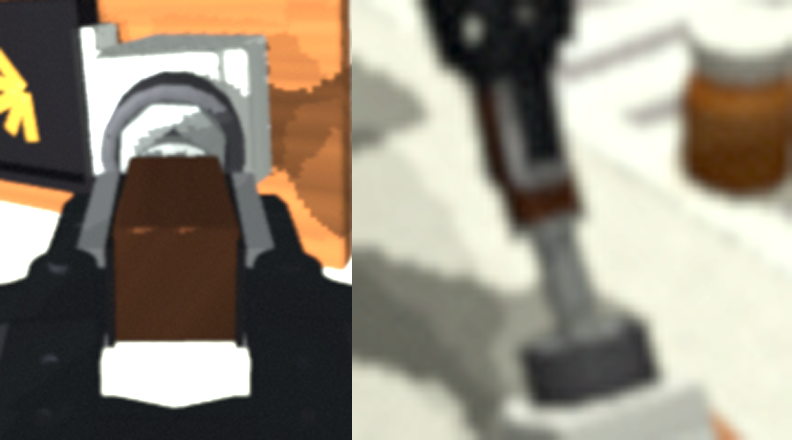

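play_rows([
  {"tx":-0.01,"ty":0,"tz":-0.01,"spin":-0.03,"gripper":1},
  {"tx":-0.01,"ty":0,"tz":-0.03,"spin":-0.03,"gripper":1},
  {"tx":-0.01,"ty":0,"tz":-0.08,"spin":-0.03,"gripper":1},
  {"tx":-0.01,"ty":0,"tz":-0.15,"spin":-0.03,"gripper":1},
])

```text
clock: 22.62
position: [569.4, 38.2, 178.0]
ee_rot: [-0.576, 0.771, -0.23, 0.145]
contact_force: [-0.1, -0.0, -1.1]
gripper_width: 23.2
```

```bash
python3 tq.py; python3 tops.py topx; python3 -c "
from goal import *
report()"
```

```text
ph 177.0 Mtool [-1.133 -0.131 -0.033] Ft [0.  0.7 0.9] vel 0.97 eff -0.685 23.23
0.003 0.188
0.026 0.344
0.015 0.099
topx ('jaw edge', np.float64(76.0), 'motif x', np.float64(153.63703209051573))
key axis err deg 3.04 comp ex,cy [-3.04  0.02] nose rel (ex,cy,n) 0.1 3.4 33.1 phase 177.2
tool axes comps ex: [-2.10e-04 -3.99e-03  9.00e-05]  cy: [-0.00398  0.0002  -0.00031]  n: [ 0.0003  -0.00011 -0.00399]  per mm
F ex,cy,n -0.9 0.1 -1.6 Mn -0.125 clock 22.82 nose [610.6  31.6 113.8] J [ 0.24  0.18 -0.9   1.51 -0.3  -1.95] 23.2
```

```bash
python3 - <<'E'
from meas import *
im=get_image("wrist");np.savez("pics/w11.npz",**im);f=im["frame"][:,:,::-1]
cv2.imwrite("pics/w11.png",f)
k=rect(im,31,62,100,-40,40,9);k2=rect(load('wrist6'),31,62,100,-40,40,9)
m=rect(im,31,205,243,-40,40,9);
g=lambda a:np.clip((a/255.)**.45*255,0,255).astype(np.uint8)
cv2.imwrite("pics/r11.png",cv2.resize(g(np.hstack([k2,k,m])),None,fx=.75,fy=.75))
print(k.shape)
E
```

```text
(720, 342, 3)
```

View pics/w11.png

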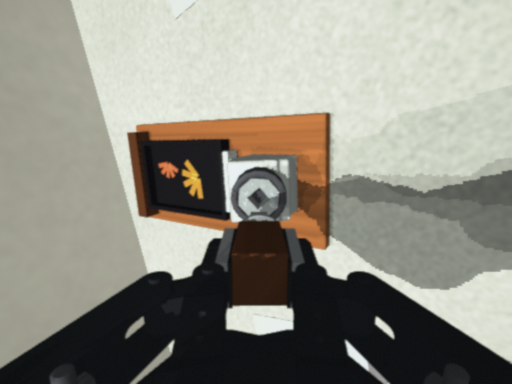

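View pics/r11.png

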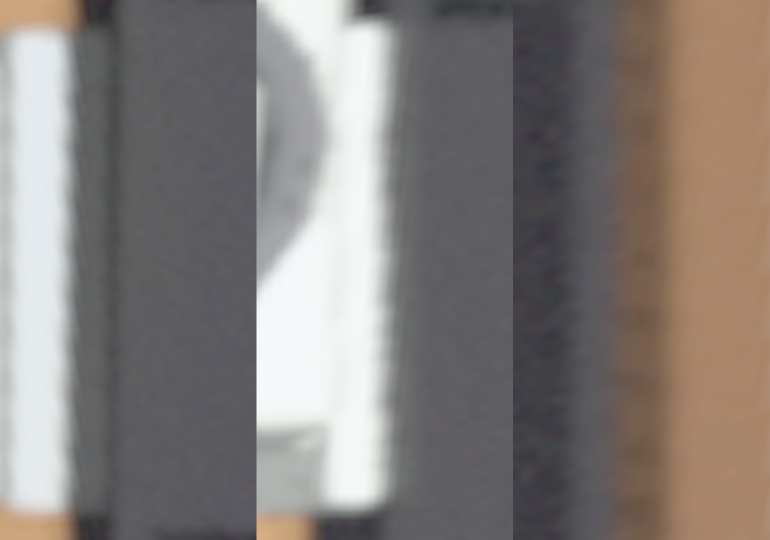

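```bash
python3 - <<'E'
from goal import *
s,R,ax,nose,ph=keystate()
sc=get_image("scene");np.savez("pics/s11.npz",**sc)
u,v=map(int,proj(sc,nose+30*ax))
b=cv2.resize(np.ascontiguousarray(sc["frame"][v-25:v+25,u-30:u+30,::-1]),None,fx=12,fy=12,interpolation=cv2.INTER_CUBIC)
for d,c in ((0,(0,0,255)),(18,(0,255,0)),(46,(255,0,0)),(50,(255,255,0)),(100,(255,0,255))):
    x,y=proj(sc,nose+d*ax);cv2.circle(b,(int((x-u+30)*12),int((y-v+25)*12)),4,c,-1)
cv2.imwrite("pics/s11.png",np.clip(b.astype(float)*1.5,0,255).astype(np.uint8))
E
```

```text
(no output)
```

View pics/s11.png

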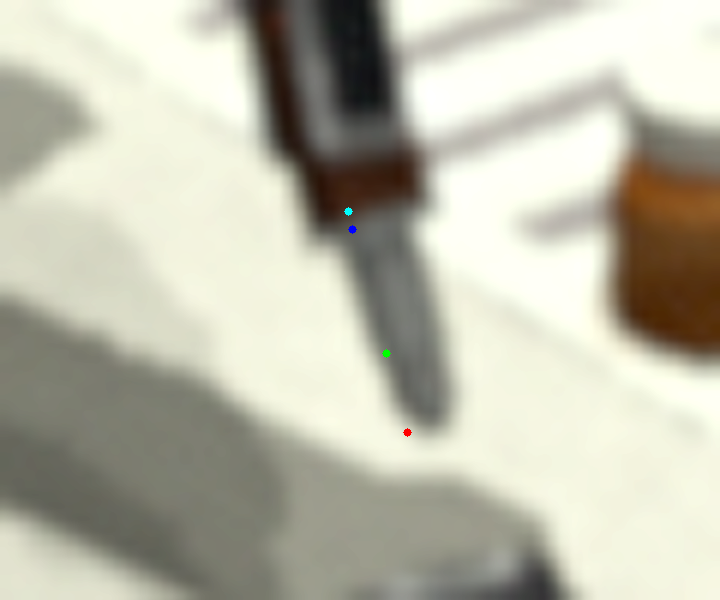

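```bash
python3 - <<'E'
from goal import *
sc=get_image("scene");np.savez("pics/s12.npz",**sc)
s,R,ax,nose,ph=keystate()
report()
u,v=map(int,proj(sc,nose+30*ax));print(u,v)
b=cv2.resize(np.ascontiguousarray(sc["frame"][v-40:v+20,u-30:u+30,::-1]),None,fx=10,fy=10,interpolation=cv2.INTER_CUBIC)
for d,c in ((0,(0,0,255)),(18,(0,255,0)),(46,(255,0,0)),(50,(255,255,0)),(100,(255,0,255))):
    x,y=proj(sc,nose+d*ax);cv2.circle(b,(int((x-u+30)*10),int((y-v+40)*10)),4,c,-1)
cv2.imwrite("pics/s12.png",np.clip(b.astype(float)*1.5,0,255).astype(np.uint8))
w=get_image("wrist");np.savez("pics/w12.npz",**w)
o=[load(k)['frame'][190:350,180:340,::-1] for k in ('wrist6','w9','w12')]
cv2.imwrite('pics/k12.png',np.clip(cv2.resize(np.hstack(o),None,fx=1.66,fy=2.5,interpolation=cv2.INTER_CUBIC).astype(float)*1.6,0,255).astype(np.uint8))
E
```

```text
key axis err deg 2.92 comp ex,cy [-2.92  0.1 ] nose rel (ex,cy,n) -0.8 2.2 32.3 phase 177.1
tool axes comps ex: [-2.10e-04 -3.99e-03  8.00e-05]  cy: [-0.00398  0.0002  -0.00032]  n: [ 0.00031 -0.0001  -0.00399]  per mm
F ex,cy,n -1.3 -0.5 -1.4 Mn -0.112 clock 22.98 nose [610.   30.5 112.6] J [ 0.23  0.18 -0.9   1.5  -0.3  -1.95] 23.3
263 164
```

View pics/s12.png

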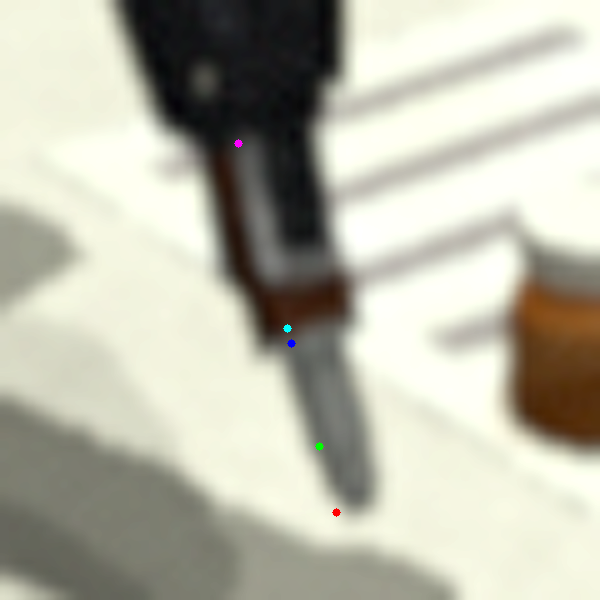

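View pics/k12.png

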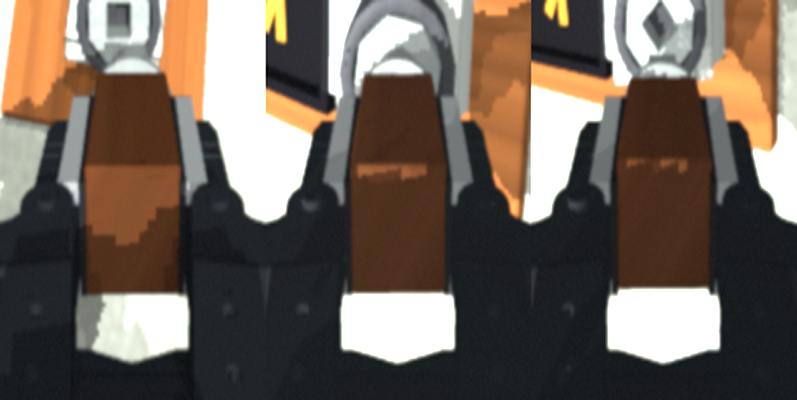

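```bash
python3 - <<'E'
from goal import *
w=load("w12");print(proj(w,C)); g=w["frame"][150:230,210:310,::-1]
cv2.imwrite("pics/w12.png",cv2.resize(g,None,fx=6,fy=6,interpolation=cv2.INTER_CUBIC))
# tip check: key flange point in wrist6 vs now in cam frame
s,R,ax,nose,ph=keystate()
print("now flange,top",proj(w,nose+48*ax),proj(w,nose+100*ax))
t=get_image("top");np.savez("pics/top12.npz",**t);print("top nose",proj(t,nose),proj(t,nose+48*ax),"C",proj(t,C));u,v=map(int,proj(t,nose))
cv2.imwrite("pics/top12.png",np.clip(cv2.resize(t["frame"][v-40:v+40,u-40:u+40,::-1],None,fx=7,fy=7,interpolation=cv2.INTER_CUBIC).astype(float)*1.8,0,255).astype(np.uint8))
E
```

```text
(np.float64(256.1616249449763), np.float64(199.64879562597017))
now flange,top (np.float64(257.43378536633384), np.float64(237.02215277898534)) (np.float64(260.11604757211086), np.float64(283.9706998672709))
top nose (np.float64(248.02172411654556), np.float64(188.94133125671326)) (np.float64(245.87014803746217), np.float64(195.4173009086091)) C (np.float64(250.023150855676), np.float64(185.15681940077255))
```

View pics/w12.png

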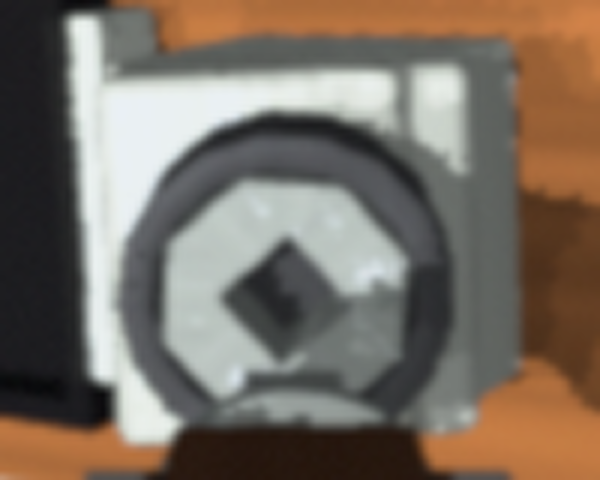

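View pics/top12.png

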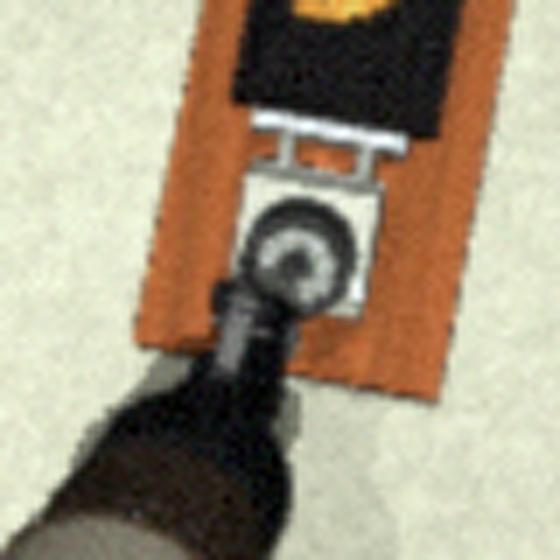

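```bash
python3 - <<'E'
from sim2 import *
q=read_state()["joints"];rep(q)
def goto(q,target,R=None,nmax=40,step=62.5):
    for _ in range(nmax):
        p,Rq=FK(q);d=np.array(target)-p;m=np.linalg.norm(d)
        if m<1.5: break
        q=ik(q,p+d*min(1,step/m),Rq,W)
    return q
# spin ccw 93
for _ in range(9):
    p,R=FK(q);q=ik(q,p+np.array([-2,-5,8]),R@Ro.from_euler('z',-np.radians(10.4)).as_matrix(),W)
rep(q);qs=q
q=goto(qs,[520,-120,230]);q1=goto(q,[460,-220,190])
print(FK(q1)[0].round(0),q1.round(2),tilt(q1),FK(q1)[1][:,1].round(2))
for tgt in ([460,-234,120],[400,-200,120],[330,-160,120],[270,-160,120],[400,-300,120]):
    q=goto(q1,[tgt[0],tgt[1],190]);q=goto(q,tgt)
    print(tgt,FK(q)[0].round(0),q.round(2),np.round(tilt(q),1),"y",FK(q)[1][:,1].round(2))
    q2=q
    for i in range(8):
        p,R=FK(q2);q2=ik(q2,p+np.array([0,0,-40.]),R,W)
        # lift back 
    print("   pushdown",FK(q2)[0].round(0),q2.round(2),np.round(tilt(q2),1))
E
```

```text
q [ 0.23  0.18 -0.9   1.5  -0.3  -1.95] tilt 31.4 -21 key err ex,cy [-2.9  0.1] nose -0.9 2.1 32.4 tool x,y incl [ 0.04 -0.52]
q [ 0.35  0.05 -0.8   0.91 -0.45  0.22] tilt 31.4 -21 key err ex,cy [3.4 3. ] nose 18.7 -49.8 98.9 tool x,y incl [0.52 0.07]
[ 460. -220.  191.] [-0.14  0.05 -0.9   0.66 -0.16  0.87] (np.float64(28.915284314262987), np.float64(-19.562708772151698)) [-0.23 -0.97  0.06]
[460, -234, 120] [ 460. -234.  121.] [-0.15  0.2  -0.77  0.11 -0.16  1.41] [ 25.4 -10.9] y [-0.2  -0.98 -0.01]
   pushdown [ 478. -258. -171.] [-0.49  0.84 -0.33 -1.27 -0.17  3.1 ] [22.3 -3.2]
[400, -200, 120] [ 400. -201.  121.] [-0.09  0.1  -0.91  0.18 -0.16  1.28] [23.3 -9.2] y [-0.2  -0.98 -0.02]
   pushdown [ 425. -228. -158.] [-0.49  0.79 -0.44 -1.27 -0.16  3.1 ] [19.2  0.5]
[330, -160, 120] [ 330. -161.  121.] [ 0.01 -0.05 -1.07  0.19 -0.16  1.18] [22.9 -3.6] y [-0.18 -0.98 -0.05]
   pushdown [ 369. -191. -130.] [-0.47  0.71 -0.56 -1.28 -0.17  3.1 ] [17.   6.2]
[270, -160, 120] [ 270. -161.  120.] [-0.02 -0.16 -1.07 -0.06 -0.26  1.46] [23.4  0.8] y [-0.17 -0.98 -0.08]
   pushdown [ 321. -182. -102.] [-0.5   0.63 -0.66 -1.25 -0.17  3.1 ] [16.2  7.1]
[400, -300, 120] [ 400. -301.  121.] [-0.33  0.18 -0.74 -0.12 -0.16  1.81] [ 28.4 -16.8] y [-0.22 -0.97  0.04]
   pushdown [ 434. -326. -148.] [-0.61  0.79 -0.35 -1.18 -0.16  3.1 ] [ 22.6 -12.4]
```

```bash
cat > greedy.py <<'E'
from sim2 import *
def goto(q,target,nmax=40,step=62.5):
    for _ in range(nmax):
        p,Rq=FK(q);d=np.array(target)-p;m=np.linalg.norm(d)
        if m<1.5: break
        q=ik(q,p+d*min(1,step/m),Rq,W)
    return q
if __name__=="__main__":
    q=read_state()["joints"]
    for _ in range(9):
        p,R=FK(q);q=ik(q,p+np.array([-2,-5,8]),R@Ro.from_euler('z',-np.radians(10.4)).as_matrix(),W)
    qs=goto(q,[520,-120,230])
    import itertools
    for st in ([330,-160,120],[300,-100,120],[380,-160,130],[330,-250,130]):
        q=goto(goto(qs,[st[0],st[1],190]),st)
        print("start",st,FK(q)[0].round(0),q.round(2),np.round(tilt(q),1))
        for it in range(14):
            best=None
            for az in range(0,360,45):
              for el in (-45,-20,0,20,45):
                a,e=np.radians([az,el]);d=60*np.array([np.cos(a)*np.cos(e),np.sin(a)*np.cos(e),np.sin(e)])
                p,R=FK(q);qq=ik(q,p+d,R,W);pp=FK(qq)[0]
                if pp[2]<112 or np.hypot(*pp[:2])<240 : continue
                t=tilt(qq)[0]
                if best is None or t<best[0]: best=(t,az,el,qq)
            q=best[3]
            print("  ",best[1:3],FK(q)[0].round(0),q.round(2),np.round(tilt(q),1),"yz",FK(q)[1][2,1].round(2))
E
timeout 500 python3 greedy.py
```

```text
start [330, -160, 120] [ 330. -160.  121.] [ 0.01 -0.05 -1.06  0.17 -0.16  1.21] [23.1 -3. ]
   (45, -20) [ 371. -129.  118.] [ 0.1   0.01 -1.03  0.22 -0.16  1.07] [21.9  0.4] yz -0.07
   (90, -20) [376. -83. 117.] [ 0.23 -0.   -1.07  0.35 -0.16  0.83] [20.6  4.2] yz -0.09
   (135, -20) [352. -58. 115.] [ 0.33 -0.05 -1.07  0.22 -0.23  0.86] [19.1 10.6] yz -0.12
   (135, -20) [332. -35. 113.] [ 0.42 -0.08 -1.07  0.12 -0.28  0.87] [17.8 18. ] yz -0.14
   (135, 0) [308.  -3. 131.] [ 0.58 -0.19 -1.07  0.12 -0.41  0.73] [16.7 24.1] yz -0.16
   (135, -20) [293.  27. 132.] [ 0.71 -0.22 -1.07  0.09 -0.46  0.62] [15.3 31.6] yz -0.17
   (135, -20) [278.  61. 133.] [ 0.86 -0.25 -1.07  0.09 -0.51  0.48] [13.9 39.1] yz -0.18
   (135, -20) [261. 101. 134.] [ 1.04 -0.25 -1.07  0.1  -0.54  0.3 ] [12.6 46.2] yz -0.18
   (180, -20) [232. 102. 140.] [ 1.15 -0.33 -1.07  0.06 -0.64  0.24] [11.3 55.8] yz -0.18
   (135, -20) [210. 147. 138.] [ 1.35 -0.31 -1.07  0.07 -0.64  0.02] [10.2 62.8] yz -0.17
   (180, -45) [195. 158. 121.] [ 1.38 -0.26 -1.07  0.01 -0.6   0.04] [ 8.9 76.6] yz -0.15
   (135, -20) [166
[... 3606 characters left out ...]
2.   4. 115.] [ 0.46 -0.   -1.07  0.32 -0.16  0.65] [20.4 18. ] yz -0.16
   (135, -20) [360.  33. 113.] [ 0.58 -0.03 -1.07  0.24 -0.21  0.62] [18.9 24.3] yz -0.17
   (135, 0) [334.  71. 130.] [ 0.75 -0.12 -1.07  0.24 -0.33  0.46] [17.7 28.7] yz -0.18
   (135, -20) [314. 109. 130.] [ 0.9  -0.13 -1.07  0.24 -0.37  0.32] [16.1 33.9] yz -0.18
   (180, -20) [283. 108. 133.] [ 0.99 -0.2  -1.07  0.15 -0.47  0.32] [14.4 40.8] yz -0.19
   (180, -20) [253. 109. 138.] [ 1.09 -0.28 -1.07  0.1  -0.56  0.28] [12.9 48.8] yz -0.19
   (180, -20) [224. 111. 144.] [ 1.21 -0.36 -1.07  0.06 -0.66  0.19] [11.5 58. ] yz -0.18
   (135, -45) [218. 146. 122.] [ 1.27 -0.24 -1.07  0.03 -0.56  0.16] [10.4 67.9] yz -0.17
```

```bash
python3 - <<'E'
from goal import *
s=read_state();print(s["position"],shift([560,20,230],s),shift([500,-110,225],s))
E
```

```text
[568.7134804   38.84549391 176.57181114] [ 0.091  -0.0998 -0.1853] [ 0.6572 -0.0113 -0.1885]
```

play_rows([
  {"tx":0.09,"ty":-0.1,"tz":-0.19,"spin":0,"gripper":1},
  {"tx":0.3,"ty":-0.06,"tz":-0.19,"spin":-0.24,"gripper":1},
  {"tx":0.5,"ty":-0.03,"tz":-0.19,"spin":-0.48,"gripper":1},
  {"tx":0.66,"ty":-0.01,"tz":-0.19,"spin":-0.72,"gripper":1},
  {"tx":0.66,"ty":-0.01,"tz":-0.19,"spin":-1,"gripper":1},
  {"tx":0.66,"ty":-0.01,"tz":-0.19,"spin":-1,"gripper":1},
])

```text
clock: 23.82
position: [498.5, -111.6, 225.4]
ee_rot: [0.828, -0.49, 0.267, -0.045]
contact_force: [-0.0, 0.5, -1.6]
gripper_width: 23.0
```

play_rows([
  {"tx":0,"ty":0,"tz":0,"spin":-0.24,"gripper":1},
  {"tx":0,"ty":0,"tz":0,"spin":-0.48,"gripper":1},
  {"tx":0,"ty":0,"tz":0,"spin":-0.72,"gripper":1},
  {"tx":0,"ty":0,"tz":0,"spin":-0.96,"gripper":1},
  {"tx":0,"ty":0,"tz":0,"spin":-1,"gripper":1},
])

```text
clock: 24.45
position: [499.2, -110.5, 225.3]
ee_rot: [0.953, -0.137, 0.264, 0.06]
contact_force: [-0.5, 0.3, -1.9]
gripper_width: 23.3
```

```bash
python3 st.py; python3 - <<'E'
from goal import *
s=read_state();print(shift([390,-150,190],s),shift([380,-160,131],s))
E
```

```text
24.45 [ 499.2 -110.5  225.3] [ 0.057 -0.008 -0.947  1.06  -0.247  0.238] z [ 0.487 -0.186 -0.853] y [-0.293 -0.955  0.041] F [-0.5  0.3 -1.9] M [0.49 1.16 0.01] 23.3
[-0.3963  0.2731 -0.0629] [-0.5427  0.3133  0.1264]
```

```bash
cat > g2.py <<'E'
from greedy import *
q=read_state()["joints"]
for via in ([[300,-100,190],[300,-100,120]],[[300,-100,130]],[[340,-60,190],[300,-60,120]],[[320,-30,190],[300,-30,125]],[[300,0,190],[290,0,125]],[[300,60,190],[280,60,125]]):
    qq=q
    for t in via:
        qq=goto(qq,t);print(t,FK(qq)[0].round(0),qq.round(2),np.round(tilt(qq),1),"x",FK(qq)[1][:,0].round(2))
E
python3 g2.py
```

```text
[300, -100, 190] [ 301. -100.  191.] [ 0.38 -0.36 -1.07  0.36 -0.58  0.64] [ 20.6 -11.9] x [ 0.9  -0.26  0.35]
[300, -100, 120] [ 301. -101.  121.] [ 0.25 -0.14 -1.07  0.13 -0.37  0.95] [15.9  4.7] x [ 0.93 -0.26  0.26]
[300, -100, 130] [ 301. -101.  131.] [ 0.26 -0.17 -1.07  0.16 -0.39  0.92] [16.5  2.8] x [ 0.93 -0.26  0.27]
[340, -60, 190] [341. -60. 191.] [ 0.49 -0.26 -1.07  0.52 -0.57  0.38] [ 21.1 -19.3] x [ 0.9  -0.26  0.36]
[300, -60, 120] [301. -60. 121.] [ 0.44 -0.13 -1.07  0.2  -0.48  0.69] [10.8 -3.7] x [ 0.95 -0.27  0.18]
[320, -30, 190] [321. -30. 191.] [ 0.68 -0.3  -1.07  0.47 -0.7   0.25] [ 19.3 -23.3] x [ 0.91 -0.26  0.33]
[300, -30, 125] [301. -30. 126.] [ 0.59 -0.14 -1.07  0.26 -0.56  0.47] [  9.4 -23. ] x [ 0.95 -0.28  0.16]
[300, 0, 190] [301.   0. 191.] [ 0.89 -0.33 -1.07  0.44 -0.82  0.09] [ 18.4 -29.2] x [ 0.91 -0.27  0.31]
[290, 0, 125] [291.   0. 126.] [ 0.76 -0.13 -1.07  0.27 -0.65  0.29] [  9.4 -45.5] x [ 0.95 -0.29  0.14]
[300, 60, 190] [300.  60. 191.] [ 1.12 -0.27 -1.07  0.49 -0.88 -0.2 ] [ 21.6 -33.2] x [ 0.9  -0.26  0.36]
[280, 60, 125] [281.  60. 126.] [ 1.05 -0.08 -1.07  0.33 -0.74 -0.07] [ 14.7 -60.3] x [ 0.93 -0.3   0.19]
```

```bash
cat > sh.py <<'E'
import sys
from h import *
from bench import *
s=read_state();t=list(map(float,sys.argv[1:4]));z=Ro.from_quat(s["ee_rot"]).as_matrix()[:,2]
print("pos",s["position"].round(0),"tilt",np.degrees(np.arccos(-z[2])).round(1),np.degrees(np.arctan2(z[1],z[0])).round(0),"J",s["joints"].round(2),"shift",shift(t,s).round(3), "dist",np.linalg.norm(np.array(t)-s["position"]).round(0))
E
python3 sh.py 340 -60 190
```

```text
pos [ 499. -110.  225.] tilt 31.4 -21.0 J [ 0.06 -0.01 -0.95  1.06 -0.25  0.24] shift [-0.644 -0.012 -0.227] dist 171.0
```

play_rows([
  {"tx":-0.64,"ty":-0.012,"tz":-0.23,"spin":0,"gripper":1},
])

```text
clock: 24.58
position: [445.4, -91.5, 217.4]
ee_rot: [0.953, -0.138, 0.264, 0.058]
contact_force: [-1.4, 1.0, -1.4]
gripper_width: 23.1
```

play_rows([
  {"tx":-0.43,"ty":-0.01,"tz":-0.15,"spin":0,"gripper":1},
])

```text
clock: 24.7
position: [402.6, -79.6, 229.5]
ee_rot: [0.955, -0.141, 0.254, 0.058]
contact_force: [-0.3, 0.1, 0.9]
gripper_width: 23.2
```

play_rows([
  {"tx":-0.22,"ty":-0.01,"tz":-0.08,"spin":0,"gripper":1},
])

```text
clock: 24.82
position: [355.8, -61.4, 239.4]
ee_rot: [0.959, -0.141, 0.241, 0.054]
contact_force: [0.1, 1.3, 0.8]
gripper_width: 23.0
```

```bash
python3 sh.py 340 -60 190;python3 sh.py 300 -60 125
```

```text
pos [356. -61. 239.] tilt 28.6 -21.0 J [ 0.52 -0.34 -1.07  0.68 -0.63  0.24] shift [-0.149  0.006  0.144] dist 52.0
pos [356. -61. 239.] tilt 28.6 -21.0 J [ 0.52 -0.34 -1.07  0.68 -0.63  0.24] shift [-0.408  0.044  0.301] dist 127.0
```

Matches the model. Pushing on towards (300,−60,125).

play_rows([
  {"tx":-0.25,"ty":0.02,"tz":0.24,"spin":0,"gripper":1},
])

```text
clock: 24.95
position: [356.2, -60.4, 224.0]
ee_rot: [0.964, -0.134, 0.226, 0.042]
contact_force: [0.1, -0.0, -0.8]
gripper_width: 23.0
```

```bash
python3 sh.py 300 -60 125
```

```text
pos [356. -60. 224.] tilt 26.6 -18.0 J [ 0.49 -0.31 -1.07  0.64 -0.58  0.31] shift [-0.371  0.052  0.258] dist 114.0
```

play_rows([
  {"tx":-0.37,"ty":0.05,"tz":0.26,"spin":0,"gripper":1},
])

```text
clock: 25.08
position: [344.9, -70.1, 205.7]
ee_rot: [0.969, -0.138, 0.2, 0.039]
contact_force: [-0.6, -0.7, -2.2]
gripper_width: 23.2
```

play_rows([
  {"tx":-0.35,"ty":0.05,"tz":0.26,"spin":0,"gripper":1},
])

```text
clock: 25.2
position: [332.7, -79.5, 188.8]
ee_rot: [0.974, -0.139, 0.178, 0.031]
contact_force: [-0.2, -0.8, -1.6]
gripper_width: 23.2
```

play_rows([
  {"tx":-0.33,"ty":0.05,"tz":0.26,"spin":0,"gripper":1},
])

```text
clock: 25.32
position: [320.3, -90.5, 170.4]
ee_rot: [0.978, -0.138, 0.157, 0.019]
contact_force: [-0.0, -0.4, -1.9]
gripper_width: 23.2
```

```bash
python3 sh.py 300 -60 125
```

```text
pos [320. -91. 170.] tilt 18.2 -15.0 J [ 0.37 -0.24 -1.07  0.38 -0.52  0.6 ] shift [-0.163 -0.094  0.138] dist 58.0
```

play_rows([
  {"tx":-0.22,"ty":-0.12,"tz":0.12,"spin":0,"gripper":1},
])

```text
clock: 25.45
position: [311.3, -64.8, 161.8]
ee_rot: [0.98, -0.142, 0.136, 0.011]
contact_force: [0.5, 0.3, -0.7]
gripper_width: 23.4
```

play_rows([
  {"tx":-0.22,"ty":-0.12,"tz":0.12,"spin":0,"gripper":1},
])

```text
clock: 25.58
position: [303.0, -31.1, 155.3]
ee_rot: [0.983, -0.14, 0.117, 0.004]
contact_force: [1.4, 0.1, -1.7]
gripper_width: 23.0
```

play_rows([
  {"tx":-0.22,"ty":-0.12,"tz":0.12,"spin":0,"gripper":1},
])

```text
clock: 25.7
position: [292.2, 6.5, 148.4]
ee_rot: [0.985, -0.139, 0.098, 0.0]
contact_force: [0.6, 0.8, -1.7]
gripper_width: 22.9
```

```bash
python3 sh.py 300 -60 125
```

```text
pos [292.   6. 148.] tilt 11.2 -8.0 J [ 0.77 -0.24 -1.07  0.26 -0.64  0.32] shift [0.084 0.25  0.105] dist 71.0
```

```bash
cat > g3.py <<'E'
from sim2 import *
q=read_state()["joints"]
def kerr(q): 
    ax=FK(q)[1]@kt; return np.degrees(np.arccos(ax[2])),np.degrees(ax[:2])
print(kerr(q))
for it in range(5):
    best=None
    for az in range(0,360,30):
      for el in (-45,-20,0,20):
        a,e=np.radians([az,el]);d=60*np.array([np.cos(a)*np.cos(e),np.sin(a)*np.cos(e),np.sin(e)])
        p,R=FK(q);qq=ik(q,p+d,R,W);pp=FK(qq)[0]
        if pp[2]<112 or np.hypot(*pp[:2])<230: continue
        t=kerr(qq)[0]
        if best is None or t<best[0]: best=(t,az,el,qq,(R.T@d/250).round(3))
    q=best[3];print(best[1:3],"shift",best[4],FK(q)[0].round(0),q.round(2),kerr(q))
E
python3 g3.py
```

```text
(np.float64(7.298238370526021), array([-7.19170295, -1.12082089]))
(150, -45) shift [-0.194 -0.037  0.136] [280.  29. 137.] [ 0.86 -0.22 -1.07  0.21 -0.64  0.27] (np.float64(5.179369762809236), array([-4.88000249, -1.71419253]))
(150, -45) shift [-0.189 -0.037  0.144] [267.  55. 124.] [ 0.95 -0.18 -1.07  0.17 -0.63  0.21] (np.float64(3.309433823129004), array([-2.54505779, -2.11254786]))
(150, -20) shift [-0.227 -0.053  0.058] [235.  90. 126.] [ 1.17 -0.23 -1.07  0.12 -0.71  0.03] (np.float64(2.23694999416753), array([-0.82864987, -2.07719587]))
(150, -20) shift [-0.225 -0.054  0.064] [199. 128. 125.] [ 1.41 -0.25 -1.07  0.09 -0.76 -0.19] (np.float64(1.821886692763245), array([ 0.54356529, -1.73858832]))
(300, 0) shift [0.172 0.167 0.011] [229.  76. 125.] [ 1.14 -0.24 -1.07  0.09 -0.74  0.09] (np.float64(1.8218866926666055), array([ 0.54356529, -1.73858832]))
```

play_rows([
  {"tx":-0.194,"ty":-0.037,"tz":0.136,"spin":0,"gripper":1},
])

```text
clock: 25.82
position: [280.2, 29.8, 137.8]
ee_rot: [0.988, -0.137, 0.077, -0.003]
contact_force: [-0.6, -0.4, -1.4]
gripper_width: 23.3
```

play_rows([
  {"tx":-0.19,"ty":-0.037,"tz":0.14,"spin":0,"gripper":1},
])

```text
clock: 25.95
position: [266.6, 54.7, 125.3]
ee_rot: [0.989, -0.138, 0.057, -0.003]
contact_force: [0.9, -0.0, -1.0]
gripper_width: 23.2
```

play_rows([
  {"tx":-0.227,"ty":-0.053,"tz":0.058,"spin":0,"gripper":1},
])

```text
clock: 26.08
position: [234.7, 89.1, 127.7]
ee_rot: [0.989, -0.14, 0.041, 0.001]
contact_force: [0.4, 0.4, -1.5]
gripper_width: 23.5
```

```bash
python3 sh.py 300 -60 200; python3 g3.py | head -2
```

```text
pos [235.  89. 128.] tilt 4.7 -9.0 J [ 1.17 -0.23 -1.07  0.12 -0.72  0.03] shift [ 0.439  0.497 -0.259] dist 178.0
(np.float64(2.122817065509944), array([-0.780598  , -1.97356466]))
(150, -20) shift [-0.225 -0.053  0.064] [198. 126. 126.] [ 1.42 -0.25 -1.07  0.09 -0.76 -0.19] (np.float64(1.7310087931506486), array([ 0.54296411, -1.6433715 ]))
```

```bash
python3 sh.py 300 60 230; python3 sh.py 450 -100 230; python3 sh.py 480 -180 220
```

```text
pos [235.  89. 128.] tilt 4.7 -9.0 J [ 1.17 -0.23 -1.07  0.12 -0.72  0.03] shift [ 0.316  0.035 -0.385] dist 125.0
pos [235.  89. 128.] tilt 4.7 -9.0 J [ 1.17 -0.23 -1.07  0.12 -0.72  0.03] shift [ 1.068  0.483 -0.328] dist 304.0
pos [235.  89. 128.] tilt 4.7 -9.0 J [ 1.17 -0.23 -1.07  0.12 -0.72  0.03] shift [ 1.268  0.758 -0.274] dist 376.0
```

play_rows([
  {"tx":0.15,"ty":0.02,"tz":-0.2,"spin":0,"gripper":1},
  {"tx":0.32,"ty":0.04,"tz":-0.38,"spin":0,"gripper":1},
  {"tx":0.5,"ty":0.15,"tz":-0.36,"spin":0,"gripper":1},
  {"tx":0.7,"ty":0.3,"tz":-0.35,"spin":0,"gripper":1},
  {"tx":0.9,"ty":0.45,"tz":-0.33,"spin":0,"gripper":1},
  {"tx":1,"ty":0.6,"tz":-0.32,"spin":0,"gripper":1},
  {"tx":1,"ty":0.7,"tz":-0.32,"spin":0,"gripper":1},
  {"tx":1,"ty":0.7,"tz":-0.32,"spin":0,"gripper":1},
])

```text
clock: 27.08
position: [420.2, -148.0, 225.6]
ee_rot: [0.989, -0.14, 0.041, -0.0]
contact_force: [-0.6, -0.1, -1.6]
gripper_width: 23.3
```

```bash
python3 -c "
from goal import *
s,R,ax,nose,ph=keystate();print('ax',ax.round(3),'nose',nose.round(1),s['joints'].round(2),s['position'].round(1))
S=np.array([501.6,-233.7,52])
print('hover',(R.T@(S+[0,0,30]-nose)/250).round(3))"
```

```text
ax [-0.013 -0.037  0.999] nose [ 420.8 -144.6  149. ] [ 0.04  0.05 -0.49  0.02 -0.94  1.24] [ 420.2 -148.   225.6]
hover [0.386 0.256 0.297]
```

play_rows([
  {"tx":0.2,"ty":0.13,"tz":0.1,"spin":0,"gripper":1},
  {"tx":0.386,"ty":0.256,"tz":0.25,"spin":0,"gripper":1},
  {"tx":0.386,"ty":0.256,"tz":0.29,"spin":0,"gripper":1},
  {"tx":0.386,"ty":0.256,"tz":0.29,"spin":0,"gripper":1},
])

```text
clock: 27.58
position: [501.3, -234.3, 159.6]
ee_rot: [0.99, -0.137, 0.04, -0.001]
contact_force: [-0.5, 0.3, -1.1]
gripper_width: 23.3
```

```bash
cat > chk.py <<'E'
from goal import *
import sys
tag=sys.argv[1]
sc=get_image("scene");w=get_image("wrist");t=get_image("top")
s,R,ax,nose,ph=keystate();S=np.array([501.6,-233.7,52])
print('ax',ax.round(3),'nose',nose.round(1),s['position'].round(1),"F",s["contact_force"].round(1),"to hover dz0",(R.T@(S-nose)/250).round(3))
np.savez(f"pics/{tag}s.npz",**sc);np.savez(f"pics/{tag}w.npz",**w);np.savez(f"pics/{tag}t.npz",**t)
def crop(im,P,k,f,pts):
    u,v=map(int,proj(im,P));b=cv2.resize(np.ascontiguousarray(im["frame"][max(0,v-k):v+k,max(0,u-k):u+k,::-1]),None,fx=f,fy=f,interpolation=cv2.INTER_CUBIC)
    b=np.clip(b.astype(float)*1.5,0,255).astype(np.uint8)
    for P,c in pts:
        x,y=proj(im,P);cv2.circle(b,(int((x-max(0,u-k)+.5)*f),int((y-max(0,v-k)+.5)*f)),3,c,-1)
    return b
pts=[(nose,(0,0,255)),(nose+18*ax,(0,255,0)),(nose+48*ax,(255,0,0)),(nose+100*ax,(255,0,255)),(S,(0,255,255))]
a=crop(sc,S+[0,0,40],32,6,pts);b=crop(t,S,32,6,pts)
cv2.imwrite(f"pics/{tag}.png",np.hstack([a,b]))
cv2.imwrite(f"pics/{tag}w.png",w["frame"][:,:,::-1])
E
python3 chk.py h1
```

```text
ax [-0.017 -0.036  0.999] nose [ 502.9 -230.7   86. ] [ 502.1 -234.   162.6] F [-0.6  0.  -0.8] to hover dz0 [-0.013  0.014  0.135]
```

View pics/h1.png

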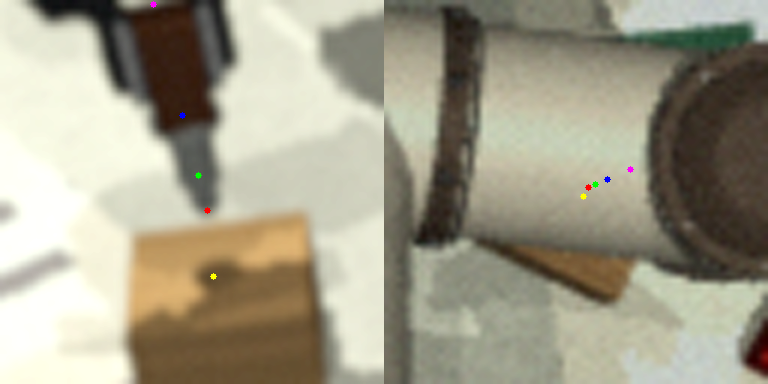

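View pics/h1w.png

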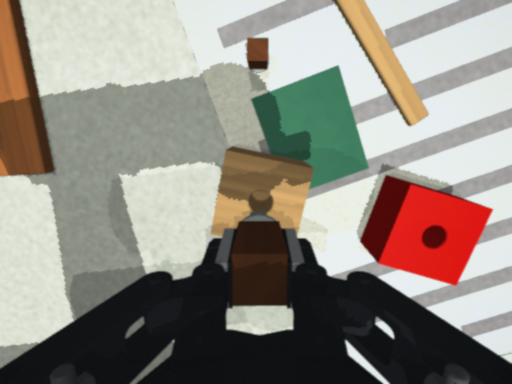

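play_rows([
  {"tx":-0.008,"ty":0.012,"tz":0.06,"spin":0,"gripper":1},
  {"tx":-0.013,"ty":0.012,"tz":0.12,"spin":0,"gripper":1},
  {"tx":-0.015,"ty":0.013,"tz":0.15,"spin":0,"gripper":1},
  {"tx":-0.016,"ty":0.013,"tz":0.17,"spin":0,"gripper":1},
])

```text
clock: 28.22
position: [501.4, -237.6, 121.3]
ee_rot: [0.99, -0.136, 0.042, 0.0]
contact_force: [4.0, 0.1, 0.5]
gripper_width: 23.2
```

```bash
python3 chk.py h2
```

```text
ax [-0.018 -0.036  0.999] nose [ 502.8 -234.    42.1] [ 501.9 -237.3  118.7] F [ 2.1  0.5 -1.5] to hover dz0 [-0.002 -0.    -0.04 ]
```

View pics/h2.png

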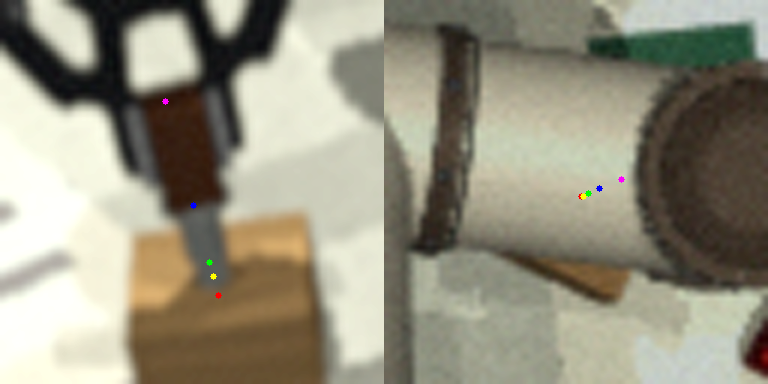

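```bash
python3 -c "
from goal import *
s,R,ax,nose,ph=keystate();print((R.T@[0,0,-10]/250).round(4),(R.T@[10,0,0]/250).round(4),(R.T@[0,10,0]/250).round(4))"
```

```text
[-0.0034  0.0005  0.0398] [ 0.0384 -0.0108  0.0034] [-0.0108 -0.0385 -0.0004]
```

play_rows([
  {"tx":-0.002,"ty":0,"tz":0.02,"spin":0,"gripper":1},
  {"tx":-0.004,"ty":0,"tz":0.04,"spin":0,"gripper":1},
])

```text
clock: 28.62
position: [502.5, -237.3, 108.9]
ee_rot: [0.99, -0.136, 0.044, -0.0]
contact_force: [3.8, 3.3, 1.8]
gripper_width: 23.3
```

```bash
python3 tq.py|head -1; python3 chk.py h3
```

```text
ph -94.1 Mtool [1.51  0.72  0.066] Ft [ 2.9 -4.2 -1.5] vel -0.002 eff 0.033 23.27
ax [-0.018 -0.036  0.999] nose [ 503.3 -233.7   31.2] [ 502.4 -237.   107.7] F [ 6.   2.2 -4.5] to hover dz0 [ 0.001  0.001 -0.084]
```

play_rows([
  {"tx":0.005,"ty":-0.005,"tz":0.01,"spin":0,"gripper":1},
  {"tx":0.002,"ty":-0.005,"tz":0.04,"spin":0,"gripper":1},
  {"tx":0.001,"ty":-0.005,"tz":0.06,"spin":0,"gripper":1},
])

```text
clock: 29.35
position: [502.6, -236.4, 92.9]
ee_rot: [0.99, -0.137, 0.042, -0.0]
contact_force: [2.5, 1.5, -0.2]
gripper_width: 23.4
```

```bash
python3 tq.py|head -1; python3 chk.py h4
```

```text
ph -94.1 Mtool [ 0.373  0.51  -0.005] Ft [ 2.  -2.1  0.4] vel 0.002 eff 0.011 23.36
ax [-0.015 -0.036  0.999] nose [ 503.2 -232.9   16.7] [ 502.5 -236.3   93.2] F [ 2.7  0.7 -2.5] to hover dz0 [ 0.007  0.003 -0.141]
```

View pics/h4.png

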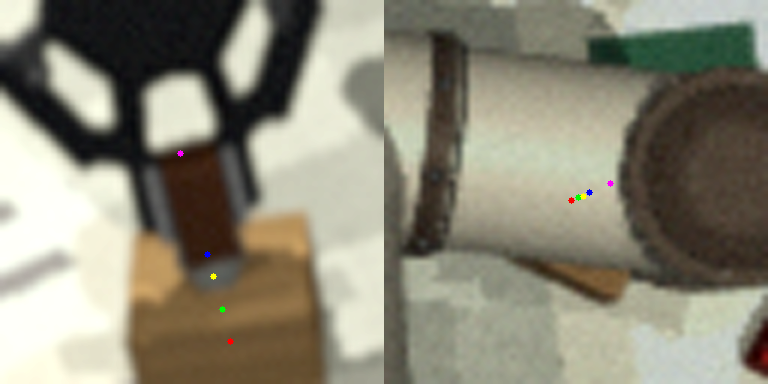

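play_rows([
  {"tx":0.003,"ty":-0.001,"tz":0.012,"spin":0,"gripper":1},
  {"tx":0.002,"ty":-0.001,"tz":0.024,"spin":0,"gripper":1},
])

```text
clock: 29.95
position: [502.8, -236.3, 87.3]
ee_rot: [0.99, -0.137, 0.041, -0.0]
contact_force: [0.9, 1.1, -1.3]
gripper_width: 23.0
```

```bash
python3 tq.py|head -1; python3 st.py
```

```text
ph -94.1 Mtool [ 0.097  0.086 -0.026] Ft [ 0.5 -1.3  1.3] vel 0.0 eff 0.002 22.99
30.15 [ 502.8 -236.2   87.1] [-0.148  0.405 -0.419 -0.003 -0.665  1.447] z [ 0.081 -0.01  -0.997] y [-0.271 -0.963 -0.012] F [-0.1 -0.5 -1.8] M [-0.02  0.05  0.04] 23.4
```

play_rows([
  {"tx":0,"ty":0,"tz":0.012,"spin":0,"gripper":1},
  {"tx":0,"ty":0,"tz":0.02,"spin":0,"gripper":1},
])

```text
clock: 30.4
position: [503.3, -236.3, 84.4]
ee_rot: [0.99, -0.136, 0.041, -0.0]
contact_force: [-8.1, 5.7, 21.5]
gripper_width: 23.3
```

```bash
python3 tq.py|head -1; python3 st.py
```

```text
ph -94.1 Mtool [ 1.    -2.378  0.035] Ft [ -7.6  -3.5 -22.2] vel -0.001 eff 0.023 23.27
30.6 [ 503.3 -236.2   84.5] [-0.148  0.409 -0.421 -0.002 -0.658  1.447] z [ 0.082 -0.011 -0.997] y [-0.27  -0.963 -0.012] F [-5.8  3.7 12.9] M [0.87 1.37 0.04] 23.3
```

play_rows([
  {"tx":0,"ty":0,"tz":-0.006,"spin":0,"gripper":1},
  {"tx":0,"ty":0,"tz":-0.006,"spin":0,"gripper":-1},
  {"tx":0,"ty":0,"tz":-0.006,"spin":0,"gripper":-1},
  {"tx":0,"ty":0,"tz":-0.006,"spin":0,"gripper":-1},
  {"tx":0,"ty":0,"tz":-0.006,"spin":0,"gripper":-1},
  {"tx":0,"ty":0,"tz":-0.006,"spin":0,"gripper":-1},
])

```text
clock: 31.35
position: [503.9, -236.3, 83.9]
ee_rot: [0.99, -0.137, 0.042, -0.0]
contact_force: [0.3, -0.4, -1.0]
gripper_width: 85.9
```

play_rows([
  {"tx":0,"ty":0,"tz":-0.15,"spin":0,"gripper":-1},
  {"tx":0,"ty":0,"tz":-0.35,"spin":0,"gripper":-1},
  {"tx":-0.1,"ty":0,"tz":-0.6,"spin":0,"gripper":-1},
  {"tx":-0.25,"ty":0,"tz":-0.7,"spin":0,"gripper":-1},
  {"tx":-0.25,"ty":0,"tz":-0.7,"spin":0,"gripper":-1},
])

```text
clock: 31.98
position: [428.4, -217.3, 256.2]
ee_rot: [0.99, -0.137, 0.045, -0.0]
contact_force: [0.2, 0.2, -0.4]
gripper_width: 85.3
```

```bash
python3 chk.py h5; python3 st.py
```

```text
ax [-0.014 -0.037  0.999] nose [ 430.1 -214.2  176.1] [ 429.5 -217.5  252.7] F [-0.2 -0.3  0. ] to hover dz0 [0.254 0.004 0.519]
32.12 [ 429.5 -217.5  252.7] [-1.310e-01  9.400e-02 -3.670e-01 -1.000e-03 -1.027e+00  1.427e+00] z [ 0.083 -0.01  -0.997] y [-0.271 -0.963 -0.012] F [-0.2 -0.3  0. ] M [0.05 0.17 0.02] 85.7
```

View pics/h5.png

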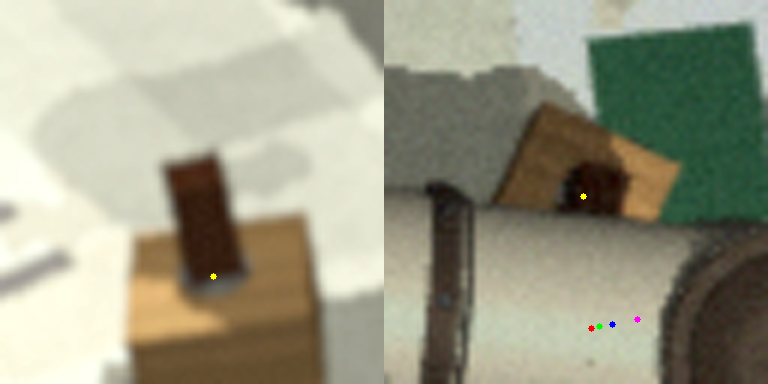

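View pics/h5w.png

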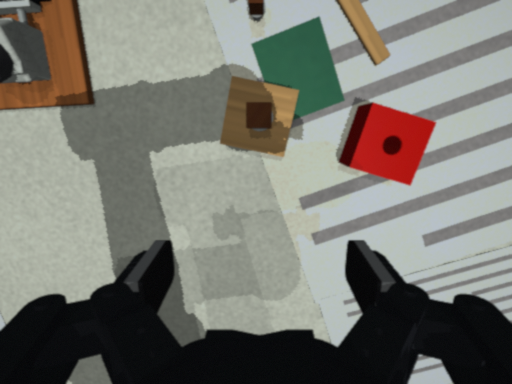

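```bash
python3 - <<'E'
from h import *
w=load("h5w");P=cloud(w);m=(P[...,2]>85)&(P[...,2]<125)&(np.hypot(P[...,0]-502,P[...,1]+234)<40);print("handle top",m.sum(),np.median(P[m],0),P[m].mean(0))
m=((P[...,2]>44)&(P[...,2]<58)&(np.hypot(P[...,0]-502,P[...,1]+234)<70));print("stand top z",np.median(P[m][:,2]))
w=load("w3");P=cloud(w);m=(P[...,2]>85)&(P[...,2]<125)&(np.hypot(P[...,0]-502,P[...,1]+234)<40);print("before handle top",m.sum(),np.median(P[m],0));m=((P[...,2]>44)&(P[...,2]<58)&(np.hypot(P[...,0]-502,P[...,1]+234)<70));print("stand top z",np.median(P[m][:,2]))
a=load("top0");b=load("h5t")
for n_,(u,v,k) in dict(jar=(177,237,14),dish=(142,177,18),stick=(374,188,30),smallkey=(344,188,8),red=(382,248,18)).items():
    r=(slice(v-k,v+k),slice(u-k,u+k));A=a['frame'][r].mean(2).astype(np.float32);B=b['frame'][r].mean(2).astype(np.float32)
    print(n_,np.round(cv2.phaseCorrelate(A,B,cv2.createHanningWindow(A.shape[::-1],cv2.CV_32F)),2).tolist() if 0 else cv2.phaseCorrelate(A,B,cv2.createHanningWindow(A.shape[::-1],cv2.CV_32F)))
cv2.imwrite("pics/h5t.png",b["frame"][:,:,::-1])
E
python3 tops.py top0 h5t
```

```text
handle top 684 [ 501.72038173 -234.99993941  105.13112956] [ 501.66287871 -234.95163092  105.12071686]
stand top z 51.231634842388644
before handle top 615 [ 501.74544387 -233.50398974  105.06342096]
stand top z 51.16807696261845
jar ((-0.05843735382646997, -0.012129098249696213), 0.9312862088945177)
dish ((0.013251355888957761, -0.009223287083521825), 1.0037194788455963)
stick ((-0.18938780516429077, 0.12850083987538952), 0.991996201409234)
smallkey ((0.09795844983108104, -0.07385548834056621), 0.9501447645016015)
red ((0.06505054275858058, 0.33520110697640604), 0.4677365576779401)
top0 ('jaw edge', np.float64(68.5), 'motif x', np.float64(151.7256120282981))
h5t ('jaw edge', np.float64(76.0), 'motif x', np.float64(153.638914295437))
```

View pics/h5t.png

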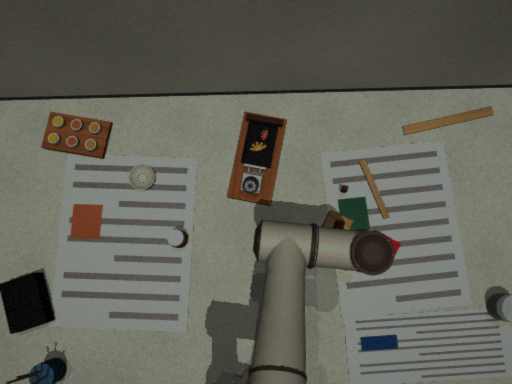

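```bash
python3 -c "
from bench import *
print(job_done(), read_state()['clock'])"
```

```text
the job is handed in; nothing more can be done
the job is handed in; nothing more can be done
```

The tray is clamped, the key is back upright in its stand, and I handed the job in at about 32 s.

**How it was done:** Moves only turn the tool about its own axis, so I leaned the tool by pushing it against the arm's reach limits. With that lean the key went fully home (17.7 mm deep, about 19 N axial) and turned clockwise. I removed the lean the same way before seating the key in the stand.

**Last checks:**
- **Jaw:** it travelled about 7.5 mm and moved the tray about 2 mm, up against the fence with no gap I could see. It did not move when the key came out or afterwards.
- **Key:** the handle top is at 105.1 mm, against 105.1 mm before I took it, so it is all the way down and released. The gripper is clear and reads no force.
- **Jar, dish and stick:** their positions match the first picture to within 0.25 pixel (under 1 mm), and nothing fell.

**What disagreed:**
- **Turn angle:** I turned the key about 102°, but the knob turned only about 57° and the key slipped in the recess under torque. The jaw stayed still over the last stretch while torque rose to about 0.4–0.55 N m. I take that as the jaw reaching its stop, but I did not measure the clamping force directly.
- **Withdrawal force:** the key stuck on the way out and the pull reached about 52 N before it came free. That is under the 120 N wrist limit. It was a pull through the grip, so I don't think the 40 N pressing limit applies.

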